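# Lock the drive spindle with a snap ring and load the disk cases

### The job

Get the copying drive ready for its next batch: first take the spreading pliers, spread the snap ring by its eyes, bring it over the spindle and let it close in the spindle's groove, using the pliers only and never the fingers on the ring; then hang the pliers back in their rack. After that, load every green disk case that is on the table onto the grey platform in one squarely aligned column, and leave the other things on the table where they are.

Things in the scene. Friction and masses are not known exactly. Their poses are not given: they have to be found in the camera images.
- chassis: beige steel drive chassis, fixed, a slab 130 (x) x 290 (y) x 50 mm. On top, at its -y end, the round grooved spindle, and at its +y end the square grey loading platform. Origin: centre of the underside
- spindle (a point): on the spindle's axis at the floor of its groove, 62 mm above the table; axes as the chassis. Below is an 80 mm disc on which the ring is to rest. The groove is 52 mm in diameter and 10 mm high; above it a collar 60 mm in diameter, 4 mm high, then a cone narrowing to 46 mm; the spindle's top is 20 mm above this point
- platform (a point): centre of the top of the loading platform, a flat plate 116 x 116 mm whose top is 62 mm above the table; sides parallel to the chassis's
- rack: fixed grey pliers rack, 100 x 90 mm base with two upright cheeks 72 mm apart along its x axis, each with a V notch open at the top (sides at 45 degrees). Origin: centre of the underside
- rack_notch (a point): where the centre of the pliers' axle lies when it hangs in both notches (122 mm above the table, midway between the cheeks)
- pliers: snap-ring spreading pliers, 0.12 kg, hanging upright in the rack, tips down. Origin: centre of the axle, a 10 mm bar 96 mm long along the pliers' x axis; z up. Squeezing the two handle bars on top towards one another (along y) spreads the tips below (no crossing)
- pliers_bars (a point): midway between the two horizontal black handle bars (each 16 mm thick, 36 mm long along x), 75 mm above the axle; 68 mm over their outsides at rest. Squeezed to 37 mm they spread each tip to 31 mm off centre; the hand then needs about 20 N (8 N at rest). Carried fast, they swing in the grip. While the bars are held at one height the tips keep theirs within 2 mm as they spread
- pliers_tips (a point): midway between the ends of the two tips, 104 mm below the axle. Each tip is a 7 x 7 mm square prong 8 mm long under a flat shoulder 20 mm wide (x), at y = +-11.5 mm at rest
- pliers_jaw_l (a joint): angle of each half of the pliers (both move alike): 0 at rest, 0.2 with the bars squeezed to 37 mm, stop at 0.23 rad; sprung open
- ring: steel snap ring, 0.06 kg, lying flat: C-shaped band 6 mm thick, relaxed inner diameter 55, outer 71 mm, two oblong eyes at the gap. Origin: centre of the relaxed ring, underside; x points to the eyes, z up. It opens about a joint 38 mm behind the origin. Spread to 0.18 rad or more it passes over the 60 mm collar, the spindle's axis being 0 to 1 mm in front (+x) of the origin
- ring_eyes (a point): midway between the two eyes of the relaxed ring, at the height of their tops (8 mm above the ring's underside), 43 mm from the ring's centre along its x. Each eye is a hole 13 (x) x 17 (y) mm through an 8 mm thick frame, centred 11.5 mm to either side (y) when relaxed; spread to 0.18 rad the holes stand 26 mm to either side and 4 mm nearer the back of the ring
- ring_arm_l (a joint): angle by which each half of the ring has been spread (both move alike): 0 relaxed, stop at 0.26 rad; sprung closed (about 6 N at each eye when wide open)
- ring_stand: fixed dark wooden block 100 x 100 x 12 mm with a 38 mm boss 6 mm high in the middle, on which the ring lies at the start, around the boss. Origin: centre of the underside
- case1: closed green plastic disk case, about 0.22 kg, 108 (x) x 100 (y) x 40 mm, flat on top. In the middle of each of its two long sides (facing +y and -y) a finger scoop, 54 mm long, open to the top and 24 mm deep down from it, leaves a waist 66 mm wide: grip that across y. Origin: centre of the underside, z up. Three or all of the four cases are present
- case2: closed green plastic disk case, about 0.22 kg, 108 (x) x 100 (y) x 40 mm, flat on top. In the middle of each of its two long sides (facing +y and -y) a finger scoop, 54 mm long, open to the top and 24 mm deep down from it, leaves a waist 66 mm wide: grip that across y. Origin: centre of the underside, z up. Three or all of the four cases are present
- case3: closed green plastic disk case, about 0.22 kg, 108 (x) x 100 (y) x 40 mm, flat on top. In the middle of each of its two long sides (facing +y and -y) a finger scoop, 54 mm long, open to the top and 24 mm deep down from it, leaves a waist 66 mm wide: grip that across y. Origin: centre of the underside, z up. Three or all of the four cases are present
- case4: closed green plastic disk case, about 0.22 kg, 108 (x) x 100 (y) x 40 mm, flat on top. In the middle of each of its two long sides (facing +y and -y) a finger scoop, 54 mm long, open to the top and 24 mm deep down from it, leaves a waist 66 mm wide: grip that across y. Origin: centre of the underside, z up. Three or all of the four cases are present
- diskette: purple diskette 94 x 90 x 5 mm, bystander
- cleaning_disk: translucent blue head-cleaning disk 94 x 90 x 5 mm, bystander
- hex_key: nickel-plated hex key, 100 mm, bystander
- screwdriver: screwdriver, bystander
- spray_bottle: cleaning fluid bottle, 56 mm across, 150 mm high, bystander
- tape_roll: roll of tape 90 mm across, 24 mm high, bystander
- tin: closed tin, 68 mm across, 70 mm high, bystander

How it is judged:
By the outcome, as a careful person would: the job done as asked, in the order asked, and still so for the second after the job is handed in, with the robot touching nothing.
Of case1, case2, case3, case4 only 3 to 4 are there at a start; the rules pass over those that are not, and their reading is None.
At some moment in a run one of case1, case2, case3, case4 may be knocked a few centimetres aside while the robot is not near it.
It also fails if it takes over 200 s, if anything falls off the work surface, if the arm or the gripper's body presses on something with over 40 N, if the wrist force passes 120 N, or if a joint passes its speed limit or range.

### The arm

A 7-joint arm with a two-finger parallel gripper is mounted at the origin on the work surface. World frame = base frame: x ahead of the robot, y to its left, z up, the work surface at z = 0. Lengths are in m, angles in rad, forces in N, time in s.
With the tool pointing down it reaches from about 0.4 to 0.85 m from the base axis. Payload 4.5 kg.
Tool frame: the origin (TCP) lies midway between the tips of the shut fingers; the grasp point (between the pads) lies 19 mm behind it; z points along the fingers, y is the direction in which the jaws open and shut (so a half turn about z gives the same grasp; the last joint's range is limited). The gripper opens to 88 mm and grips with 3 to 60 N. Pads are 18 mm wide; open, the fingers measure 123 mm over their backs; the gripper's body (75 mm by 187 mm) begins 45 mm behind the grasp point.
Start: joints at [-1.303, 0.689, -0.195, 1.565, 0.157, 0.902, -0.215], TCP at [0.145, 0.608, 0.239] pointing down, gripper open.
Joint ranges: [-3.01, 3.01], [-0.46, 2.08], [-1.47, 1.51], [0.13, 2.56], [-1, 4.14], [0.04, 2.09], [-2.66, 2.66]. Speed limits (rad/s): [2.57, 2.57, 3.14, 3.14, 3.14, 3.14, 3.14].

### API

Orientations are given as a unit quaternion [x, y, z, w].
In Python, from plant import r, viewer gives the robot as it stands.
- The arm moves only by the tool play_rows, never from a script. Its argument "commands" is a list of rows, each an object with "delta_rot": the turn, a rotation vector about the tool's x, y, z normalised to -1 to 1, where 1 is pi rad, a list of three; "travel": the shift along the tool's x, y, z normalised to -1 to 1, where 1 is 15 cm, a list of three; "gripper": the opening, from -1 (shut) to 1 (fully open). In form: [{"delta_rot": [wx, wy, wz], "travel": [x, y, z], "gripper": gripper}, ...]. A call has 1 to 12 rows; each row is the pose to reach, as a shift and turn from the pose commanded when the call began, along the tool's axes at that moment, turning the shorter way round; what a row does not reach only later rows make up. A row lasts 1/8 s, in which the tool goes at most 62.5 mm and 10.7 degrees, less where a joint would pass 70% of its speed; a pose out of reach is approached as far as the arm can. A call with a number of a shift or a turn outside -1 to 1 is refused whole. A call with a gripper value outside its range is refused whole. The fingers move at their own pace and stop on an object; "force" is the grip in N (left out, the last holds). Time passes only in rows, so rows that repeat a pose let the fingers close. It gives the time, the measured TCP pose, the force and the opening at its end, in the units of the state.
- r.get_state(): the state, without advancing time (a new reading comes with each control period).
- viewer.snapshot(name): name is "scene" or "top" or "wrist"; returns a dict with "color" (384x512x3 uint8, red, green, blue), "z_map" (384x512 float32, m along the optical axis (not along the pixel's ray), 0 where there is no reading), "fx", "fy", "cx", "cy" (pixels), "origin" and "attitude" of the camera in the world. Camera axes: x right, y up, looking along -z (the intrinsics and any distortion apply to the point x, -y, -z); pixel columns grow to the right and rows downward; lengths in m; the calibration is good to about 2 mm. A picture is of the moment at which its call begins.
- r.finish_job(): hands the job in, once; it reports no verdict.
Trained networks look in the newest picture that a camera, given by its name, has taken for a name from the list of things; names that differ only in an ending like _2 or _b are one class to them, and where a whole thing is asked for, a point or a joint stands for the part that bears it (a point fixed in the world has none). Each returns a list of dicts, best first, with "conf" (0 to 1); they miss things now and then, are a little off and sometimes report something else, mostly with a low value. They report only what shows in the picture. A call takes as long as a camera call.
- viewer.outline_of(camera, label): "pixels" (384x512 bool, what is visible of it) and "at" ([column, row] in pixels, amid what is visible of it).
- viewer.pinpoint(camera, label): "at" ([column, row] in pixels: a listed point, or the origin of a listed thing).
The state is a dict: "clock": time; "q": joint angles; "qd": joint speeds; "joint_torque": joint torques, N m; "tool_pos": TCP position; "eef_rot": TCP orientation; "contact_force": force on the tool from outside, world axes, zero at the start; "moment": the same for the moment, N m; "opening": opening from 0.0 (shut) to 1.0 (fully open).
Only numpy, scipy, OpenCV 4.12 (cv2) and the standard library are available. Lean on these libraries where they do the work, as an engineer would, in place of code of your own. Each camera call takes 0.05 s, during which the arm holds its last target. There are 200 camera calls.

## Working session

There is one attempt and no reset: what is moved stays moved. The work goes in short steps, Python scripts to look and compute and a tool call to move; the robot and the scene stay as the last step left them, time stands still between calls to the robot, and variables do not carry over. Pictures are saved under pics/ and viewed, about 12 in all and at most 16, crops included, and the job is handed in when it is done.

Besides the shell and the picture viewer there is one more tool, called after "Request:" by a JSON object that holds its "method" and its "body". play_rows: Moves the arm, as the interface text tells. Its arguments: {"type":"object","properties":{"commands":{"type":"array","items":{"type":"object","properties":{"delta_rot":{"type":"array","items":{"type":"number","minimum":-1,"maximum":1}},"travel":{"type":"array","items":{"type":"number","minimum":-1,"maximum":1}},"gripper":{"type":"number"}}}},"force":{"type":"number"}},"required":["commands"]}

```bash
ls; mkdir -p pics
cat > h.py <<'E'
import numpy as np, cv2
from scipy.spatial.transform import Rotation as R
from plant import r, viewer
def snap(n,save=None):
    s=viewer.snapshot(n)
    if save: cv2.imwrite('pics/'+save+'.png',s['color'][:,:,::-1])
    return s
def rotm(a):
    a=np.array(a,float)
    return a if a.shape==(3,3) else R.from_quat(a).as_matrix()
def cloud(s):
    z=s['z_map'].astype(float);v,u=np.mgrid[:z.shape[0],:z.shape[1]]
    p=np.stack([(u-s['cx'])/s['fx']*z,-(v-s['cy'])/s['fy']*z,-z],-1)
    w=p@rotm(s['attitude']).T+np.array(s['origin']); w[z==0]=np.nan
    return w
def ray(s,uv,zw):
    "world point on pixel ray at height zw"
    d=rotm(s['attitude'])@np.array([(uv[0]-s['cx'])/s['fx'],-(uv[1]-s['cy'])/s['fy'],-1.])
    o=np.array(s['origin']);return o+d*(zw-o[2])/d[2]
def st():
    s=r.get_state();e=R.from_quat(s['eef_rot'])
    print('t',round(s['clock'],2),'tcp',np.round(s['tool_pos'],4),'F',np.round(s['contact_force'],1),'op',round(s['opening'],3),'q',np.round(s['q'],2))
    print('axes',np.round(e.as_matrix(),3).tolist());return s
E
cat > a.py <<'E'
from h import *
st()
for c in ['scene','top']:
    s=snap(c,c+'0'); print(c,[(k,np.round(s[k],3)) for k in s if k not in('color','z_map')])
    w=cloud(s)
    for l in ['chassis','rack','pliers','ring','ring_stand','case1','diskette','cleaning_disk','hex_key','screwdriver','spray_bottle','tape_roll','tin']:
        for o in viewer.outline_of(c,l)[:5]:
            if o['conf']<.3: continue
            p=w[o['pixels']]; print(l,round(o['conf'],2),np.round(o['at']),o['pixels'].sum(),'med',np.round(np.nanmedian(p,0),3),'lo',np.round(np.nanpercentile(p,2,0),3),'hi',np.round(np.nanpercentile(p,98,0),3))
    for l,z in [('spindle',.062),('platform',.062),('rack_notch',.122),('pliers',.122),('pliers_bars',.197),('pliers_tips',.018),('ring',.012),('ring_eyes',.02),('ring_stand',0),('case1',0)]:
        for o in viewer.pinpoint(c,l)[:4]:
            if o['conf']>.3: print('PT',l,round(o['conf'],2),np.round(o['at'],1),np.round(ray(s,o['at'],z),4))
E
python3 a.py
```

```text
pics
t 0.0 tcp [0.1447 0.6074 0.2379] F [0.7 0.3 0.2] op 0.997 q [-1.3   0.69 -0.19  1.57  0.16  0.9  -0.22]
axes [[-0.973, 0.232, -0.0], [0.232, 0.973, -0.002], [-0.0, -0.002, -1.0]]
scene [('fx', np.float64(461.11)), ('fy', np.float64(461.11)), ('cx', np.float64(259.21)), ('cy', np.float64(189.311)), ('origin', array([1.254, 1.051, 1.054])), ('attitude', array([0.132, 0.417, 0.861, 0.261]))]
chassis 0.69 [245. 207.] 2837 med [0.626 0.07  0.051] lo [ 0.548 -0.1    0.007] hi [0.675 0.177 0.081]
rack 0.57 [206. 158.] 587 med [ 0.577 -0.323  0.01 ] lo [ 0.483 -0.452 -0.003] hi [ 0.625 -0.281  0.12 ]
pliers 0.92 [204. 133.] 224 med [ 0.577 -0.325  0.125] lo [ 0.461 -0.549 -0.002] hi [ 0.593 -0.297  0.204]
ring 0.44 [246. 147.] 65 med [ 0.391 -0.294  0.018] lo [ 0.362 -0.364  0.01 ] hi [ 0.427 -0.27   0.024]
ring_stand 0.52 [241. 150.] 286 med [ 0.412 -0.324  0.011] lo [ 0.339 -0.383 -0.001] hi [ 0.45  -0.271  0.022]
case1 0.87 [305. 256.] 1168 med [0.591 0.346 0.038] lo [0.53  0.287 0.004] hi [0.636 0.381 0.044]
case1 0.72 [337. 233.] 1001 med [0.43  0.299 0.038] lo [0.37  0.239 0.003] 
[... 4914 characters left out ...]
397.  200.7] [ 0.5682 -0.3271  0.122 ]
PT pliers 0.63 [401.3 196. ] [ 0.5815 -0.3403  0.122 ]
PT pliers_bars 0.68 [406.2 192.3] [ 0.5782 -0.333   0.197 ]
PT pliers_bars 0.65 [378.5 267.7] [ 0.3778 -0.2457  0.197 ]
PT pliers_tips 0.68 [379.4 266.7] [ 0.3864 -0.2894  0.018 ]
PT ring 0.49 [394.4 267. ] [ 0.3849 -0.3356  0.012 ]
PT ring 0.32 [190.3 161.8] [0.7235 0.2796 0.012 ]
PT ring_eyes 0.61 [379.4 268.2] [ 0.3819 -0.2886  0.02  ]
PT ring_stand 0.91 [389.8 261.2] [ 0.403 -0.326  0.   ]
PT case1 0.89 [301.8 253.9] [ 0.4303 -0.0602  0.    ]
PT case1 0.79 [245.5 257.3] [0.4233 0.1114 0.    ]
PT case1 0.74 [175.9 208.2] [0.5792 0.3254 0.    ]
PT case1 0.61 [398.4 200.2] [ 0.5899 -0.3649  0.    ]
```

```bash
python3 -c "
import cv2,numpy as np
a=cv2.imread('pics/scene0.png')[90:310,120:400];b=cv2.imread('pics/top0.png')[110:300,120:430]
a=cv2.resize(a,(764,600));cv2.imwrite('pics/v1.png',a)
cv2.imwrite('pics/v2.png',cv2.resize(b,(800,490),interpolation=cv2.INTER_CUBIC))"
```

```text
(no output)
```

View pics/v2.png

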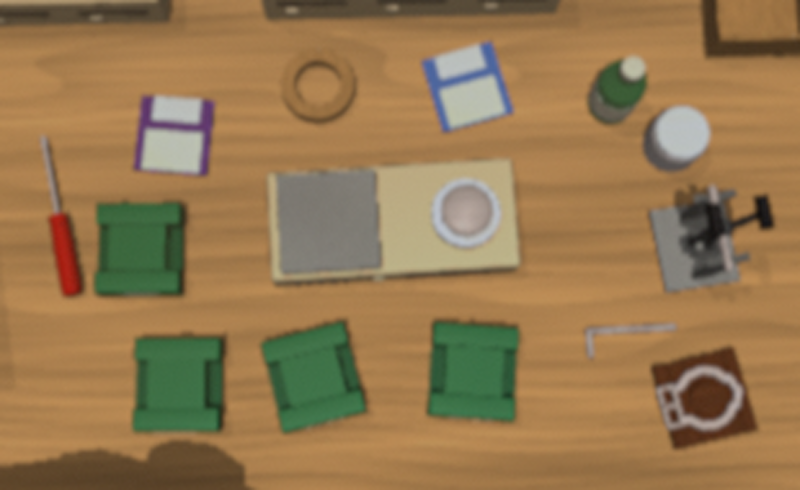

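View pics/v1.png

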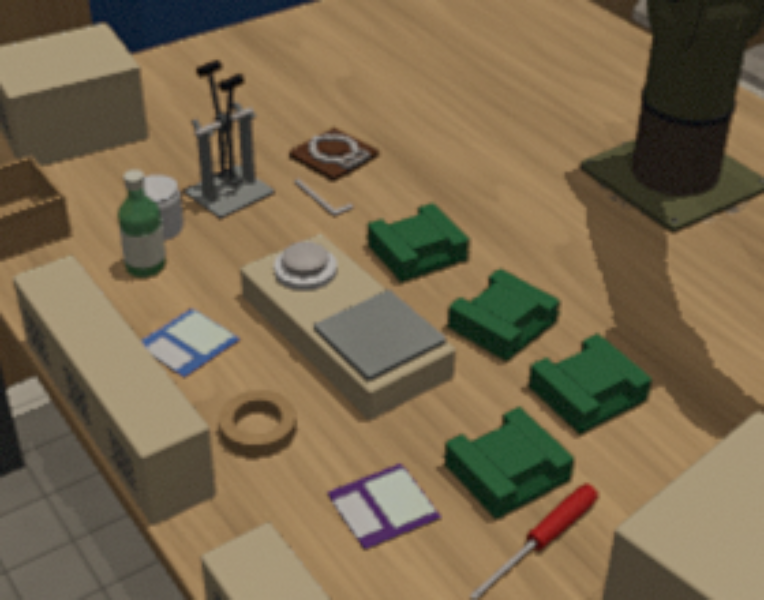

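Request:
{"method": "play_rows", "body": {"commands": [{"travel":[-0.93,-0.46,-0.95],"delta_rot":[0,0,0],"gripper":1},{"travel":[-0.93,-0.46,-0.95],"delta_rot":[0,0,0],"gripper":1},{"travel":[-0.93,-0.46,-0.95],"delta_rot":[0,0,0],"gripper":1},{"travel":[-0.93,-0.46,-0.95],"delta_rot":[0,0,0],"gripper":1}]}}

```text
clock: 2.9
tool_pos: [0.2676, 0.5075, 0.3838]
eef_rot: [0.119, 0.993, 0.002, 0.001]
contact_force: [0.2, 0.2, -0.2]
opening: 0.998
```

Request:
{"method": "play_rows", "body": {"commands": [{"travel":[-0.96,-0.59,0],"delta_rot":[0,0,0],"gripper":1},{"travel":[-0.96,-0.59,0],"delta_rot":[0,0,0],"gripper":1},{"travel":[-0.96,-0.59,0],"delta_rot":[0,0,0],"gripper":1},{"travel":[-0.96,-0.59,0],"delta_rot":[0,0,0],"gripper":1}]}}

```text
clock: 3.4
tool_pos: [0.3863, 0.3864, 0.3802]
eef_rot: [0.12, 0.993, -0.001, 0.0]
contact_force: [-0.2, 0.6, -0.7]
opening: 0.999
```

Request:
{"method": "play_rows", "body": {"commands": [{"travel":[-0.72,-0.72,0],"delta_rot":[0,0,0],"gripper":1},{"travel":[-0.72,-0.72,0],"delta_rot":[0,0,0],"gripper":1},{"travel":[-0.72,-0.72,0],"delta_rot":[0,0,0],"gripper":1},{"travel":[-0.72,-0.72,0],"delta_rot":[0,0,0],"gripper":1}]}}

```text
clock: 3.9
tool_pos: [0.4641, 0.2588, 0.3805]
eef_rot: [0.118, 0.993, -0.0, -0.001]
contact_force: [0.3, -0.2, -0.2]
opening: 0.999
```

Request:
{"method": "play_rows", "body": {"commands": [{"travel":[-0.46,-0.78,0],"delta_rot":[0,0,0],"gripper":1},{"travel":[-0.46,-0.78,0],"delta_rot":[0,0,0],"gripper":1},{"travel":[-0.46,-0.78,0],"delta_rot":[0,0,0],"gripper":1}]}}

```text
clock: 4.28
tool_pos: [0.5044, 0.1276, 0.3807]
eef_rot: [0.118, 0.993, -0.0, -0.0]
contact_force: [-0.8, 0.6, -0.2]
opening: 1.002
```

Request:
{"method": "play_rows", "body": {"commands": [{"travel":[-0.27,-0.83,0],"delta_rot":[0,0,0],"gripper":1},{"travel":[-0.27,-0.83,0],"delta_rot":[0,0,0],"gripper":1},{"travel":[-0.27,-0.83,0],"delta_rot":[0,0,0],"gripper":1}]}}

```text
clock: 4.65
tool_pos: [0.5147, -0.003, 0.3808]
eef_rot: [0.119, 0.993, -0.0, -0.0]
contact_force: [-0.3, 0.6, -0.3]
opening: 1.0
```

Request:
{"method": "play_rows", "body": {"commands": [{"travel":[-0.14,-0.86,0],"delta_rot":[0,0,0],"gripper":1},{"travel":[-0.14,-0.86,0],"delta_rot":[0,0,0],"gripper":1},{"travel":[-0.14,-0.86,0],"delta_rot":[0,0,0],"gripper":1}]}}

```text
clock: 5.03
tool_pos: [0.5052, -0.1331, 0.3808]
eef_rot: [0.118, 0.993, -0.0, -0.0]
contact_force: [-0.3, 0.5, 0.4]
opening: 1.001
```

Request:
{"method": "play_rows", "body": {"commands": [{"travel":[-0.07,-0.72,0],"delta_rot":[0,0,-0.14],"gripper":1},{"travel":[-0.07,-0.72,0],"delta_rot":[0,0,-0.14],"gripper":1},{"travel":[-0.07,-0.72,0],"delta_rot":[0,0,-0.14],"gripper":1},{"travel":[-0.07,-0.72,0],"delta_rot":[0,0,-0.14],"gripper":1}]}}

```text
clock: 5.52
tool_pos: [0.4921, -0.2354, 0.3809]
eef_rot: [-0.105, 0.994, 0.001, 0.001]
contact_force: [0.3, -0.0, 0.8]
opening: 0.998
```

```bash
cat > b.py <<'E'
from h import *
import sys
e=st(); s=snap('wrist',sys.argv[1])
T=R.from_quat(e['eef_rot']).as_matrix()
print('cam in tool',np.round(T.T@(np.array(s['origin'])-np.array(e['tool_pos'])),4),'\n',np.round(T.T@rotm(s['attitude']),3), s['fx'])
w=cloud(s)
for l in sys.argv[2:]:
    if ':' in l:
        l,z=l.split(':')
        for o in viewer.pinpoint('wrist',l)[:3]: print('PT',l,round(o['conf'],2),np.round(o['at'],1),np.round(ray(s,o['at'],float(z)),4))
    else:
        for o in viewer.outline_of('wrist',l)[:2]:
            p=w[o['pixels']];print(l,round(o['conf'],2),np.round(o['at']),o['pixels'].sum(),'med',np.round(np.nanmedian(p,0),3),'lo',np.round(np.nanpercentile(p,2,0),3),'hi',np.round(np.nanpercentile(p,98,0),3))
np.savez('last.npz',w=w,c=s['color'])
E
python3 b.py w1 rack pliers ring ring_stand pliers:.122 pliers_bars:.197 pliers_tips:.018 ring:.012 ring_eyes:.02 rack_notch:.122 rack:0
```

```text
t 5.53 tcp [ 0.4921 -0.2354  0.3809] F [ 0.3 -0.   0.8] op 0.998 q [ 0.49  0.43 -0.19  1.59  0.09  1.12  2.05]
axes [[-0.978, -0.208, 0.001], [-0.208, 0.978, 0.003], [-0.001, 0.003, -1.0]]
cam in tool [ 0.0817 -0.0004 -0.1471] 
 [[ 0.001  0.95   0.313]
 [ 1.    -0.001  0.   ]
 [ 0.001  0.313 -0.95 ]] 332.6797987495153
rack 0.66 [190. 170.] 2874 med [ 0.555 -0.323  0.01 ] lo [ 0.525 -0.377  0.006] hi [ 0.617 -0.286  0.132]
pliers 0.96 [172. 210.] 2266 med [ 0.572 -0.333  0.166] lo [ 0.533 -0.363  0.031] hi [ 0.612 -0.299  0.207]
ring 0.69 [224.  73.] 1214 med [ 0.396 -0.324  0.019] lo [ 0.362 -0.369  0.012] hi [ 0.43  -0.278  0.022]
ring 0.22 [221. 295.] 1524 med [ 0.733 -0.242  0.075] lo [ 0.726 -0.266  0.007] hi [ 0.751 -0.214  0.113]
ring_stand 0.76 [207.  62.] 3912 med [ 0.394 -0.33   0.013] lo [ 0.343 -0.382  0.011] hi [ 0.446 -0.279  0.02 ]
ring_stand 0.67 [406. 234.] 12246 med [0.582 0.027 0.052] lo [ 0.538 -0.116  0.012] hi [0.665 0.155 0.08 ]
PT pliers 0.72 [171.2 203. ] [ 0.5778 -0.3309  0.122 ]
PT pliers 0.23 [355.7 248.5] [ 0.5909 -0.0773  0.122 ]
PT pliers_bars 0.64 [154.2 224.4] [ 0.5754 -0.3313  0.197 ]
PT pliers_tips 0.86 [185.7 185.2] [ 0.5854 -0.332   0.018 ]
PT ring_eyes 0.59 [237.7  54.8] [ 0.3788 -0.2875  0.02  ]
PT rack_notch 0.89 [169.6 201.6] [ 0.5763 -0.3332  0.122 ]
PT rack 0.6 [187.5 176.8] [ 0.5766 -0.334   0.    ]
```

```bash
cat > c.py <<'E'
from h import *
d=np.load('last.npz');w=d['w'];c=d['c'].astype(int)
X,Y,Z=w[...,0],w[...,1],w[...,2]
def rect(m,n):
    p=w[m][:,:2];k=cv2.minAreaRect((p*1000).astype(np.float32));print(n,m.sum(),'z',np.round(np.nanpercentile(Z[m],[5,50,95]),4),'mean',np.round(p.mean(0),4),'rect',np.round(k[0],1),np.round(k[1],1),round(k[2],1))
m=(Z>.188)&(Z<.23)&(abs(X-.575)<.06)&(abs(Y+.333)<.08)
n,l,s,ce=cv2.connectedComponentsWithStats(m.astype(np.uint8))
for i in range(1,n):
    if s[i,4]>15: rect(l==i,'bar%d'%i)
rect((Z>.115)&(Z<.14)&(abs(X-.575)<.08)&(abs(Y+.333)<.06),'axle')
rect((abs(Z-.01)<.003)&(abs(X-.575)<.08)&(abs(Y+.333)<.07),'rackbase')
st=(abs(Z-.012)<.012)&(Z>.008)&(abs(X-.395)<.06)&(abs(Y+.33)<.062);rect(st,'stand')
rg=st&(c.min(-1)>110);rect(rg,'ring')
p=w[rg];e=np.linalg.lstsq(np.c_[2*p[:,:2],np.ones(len(p))],(p[:,:2]**2).sum(1),rcond=None)[0];print('circ all',e[:2])
i=cv2.imread('pics/w1.png');cv2.imwrite('pics/w1c.png',cv2.resize(i[20:280,100:310],(640,792))[:600])
E
python3 c.py
```

```text
bar1 542 z [0.1962 0.2042 0.2065] mean [ 0.5768 -0.3556] rect [ 579.  -356.7] [36.2 15.2] 8.1
bar2 502 z [0.1985 0.2043 0.2063] mean [ 0.5697 -0.3047] rect [ 571.5 -305.1] [36.4 15.1] 7.4
axle 1027 z [0.1208 0.1282 0.1361] mean [ 0.5665 -0.3338] rect [ 575.6 -331.4] [96.5 47.5] 8.6
rackbase 1928 z [0.0076 0.009  0.0106] mean [ 0.5661 -0.3222] rect [ 575.5 -331.4] [99.9 90.1] 8.1
stand 5231 z [0.0116 0.0137 0.0206] mean [ 0.3933 -0.3295] rect [ 394.4 -329.3] [ 99.3 103.6] 12.1
ring 1369 z [0.0125 0.0191 0.0217] mean [ 0.3925 -0.3234] rect [ 394.  -326.9] [73.6 98.4] 11.4
circ all [ 0.39400509 -0.32511331]
```

View pics/w1.png

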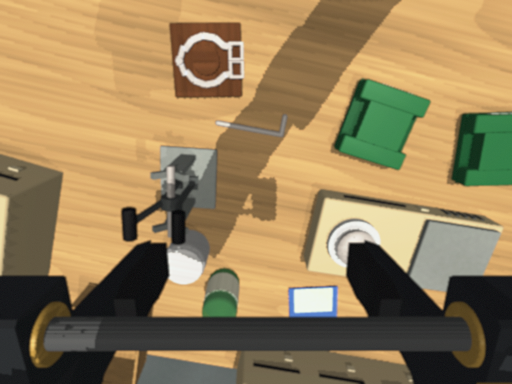

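Request:
{"method": "play_rows", "body": {"commands": [{"travel":[-0.41,-0.739,0.3],"delta_rot":[0,0,0.0215],"gripper":1},{"travel":[-0.41,-0.739,0.3],"delta_rot":[0,0,0.0215],"gripper":1},{"travel":[-0.41,-0.739,0.8],"delta_rot":[0,0,0.0215],"gripper":1},{"travel":[-0.41,-0.739,0.8],"delta_rot":[0,0,0.0215],"gripper":1},{"travel":[-0.41,-0.739,0.8],"delta_rot":[0,0,0.0215],"gripper":1}]}}

```text
clock: 6.75
tool_pos: [0.5729, -0.3343, 0.261]
eef_rot: [-0.069, 0.998, 0.001, -0.001]
contact_force: [-0.9, -0.2, 0.9]
opening: 1.0
```

```bash
cat >> h.py <<'E'
def go(dst,yaw=None):
    "shift/turn in play_rows units from measured pose to world point dst with tool y axis at yaw deg CCW from world +y"
    s=r.get_state();M=R.from_quat(s['eef_rot']).as_matrix()
    cy=np.degrees(np.arctan2(-M[0,1],M[1,1])); print('yaw',round(cy,2),'tilt z',np.round(M[:,2],4))
    t=M.T@(np.array(dst)-np.array(s['tool_pos']))/.15
    print('go',dst,'travel',np.round(t,3),'rz',None if yaw is None else round(-(yaw-cy)/180,4))
E
python3 -c "
from h import *
st();go([.5753,-.331,.178],8.2)
s=snap('wrist','w2');d=cloud(s);np.savez('last.npz',w=d,c=s['color'])"
python3 c.py | head -4
```

```text
t 6.75 tcp [ 0.5729 -0.3343  0.261 ] F [-0.9 -0.2  0.9] op 1.0 q [ 0.54  0.72 -0.15  1.41  0.11  1.02  2.07]
axes [[-0.99, -0.139, -0.002], [-0.139, 0.99, 0.001], [0.001, 0.002, -1.0]]
yaw 7.96 tilt z [-0.0017  0.0013 -1.    ]
go [0.5753, -0.331, 0.178] travel [-0.02   0.019  0.553] rz -0.0013
bar1 1254 z [0.1986 0.2045 0.2063] mean [ 0.5771 -0.357 ] rect [ 579.3 -357.3] [36.6 16. ] 7.9
bar2 1254 z [0.1983 0.2044 0.2063] mean [ 0.57   -0.3067] rect [ 571.9 -305.7] [36.3 16. ] 8.0
axle 2538 z [0.1215 0.1279 0.1358] mean [ 0.5732 -0.3318] rect [ 575.8 -331.3] [96.2 46.7] 8.2
rackbase 3170 z [0.0077 0.009  0.0103] mean [ 0.565  -0.3335] rect [ 574.5 -331.7] [96.8 89.8] 8.0
```

Request:
{"method": "play_rows", "body": {"commands": [{"travel":[-0.018,0.017,0.2],"delta_rot":[0,0,-0.001],"gripper":1},{"travel":[-0.018,0.017,0.4],"delta_rot":[0,0,-0.001],"gripper":1},{"travel":[-0.018,0.017,0.553],"delta_rot":[0,0,-0.001],"gripper":1},{"travel":[-0.018,0.017,0.553],"delta_rot":[0,0,-0.001],"gripper":1},{"travel":[-0.018,0.017,0.553],"delta_rot":[0,0,-0.001],"gripper":0.45},{"travel":[-0.018,0.017,0.553],"delta_rot":[0,0,-0.001],"gripper":0.45},{"travel":[-0.018,0.017,0.553],"delta_rot":[0,0,-0.001],"gripper":0.45},{"travel":[-0.018,0.017,0.553],"delta_rot":[0,0,-0.001],"gripper":0.45}], "force": 35}}

```text
clock: 7.8
tool_pos: [0.5767, -0.3327, 0.1806]
eef_rot: [-0.071, 0.998, -0.001, 0.002]
contact_force: [-1.0, 0.4, 7.1]
opening: 0.724
```

```bash
python3 -c "
from h import *
st();go([.5753,-.331,.178],8.2)"
```

```text
t 7.8 tcp [ 0.5767 -0.3327  0.1806] F [-1.   0.4  7.1] op 0.724 q [ 0.53  0.81 -0.14  1.49  0.13  0.85  2.05]
axes [[-0.99, -0.141, 0.003], [-0.141, 0.99, -0.002], [-0.003, -0.002, -1.0]]
yaw 8.1 tilt z [ 0.0032 -0.0015 -1.    ]
go [0.5753, -0.331, 0.178] travel [0.008 0.012 0.017] rz -0.0006
```

Request:
{"method": "play_rows", "body": {"commands": [{"travel":[0,0,-0.04],"delta_rot":[0,0,0],"gripper":0.45},{"travel":[0,0,-0.12],"delta_rot":[0,0,0],"gripper":0.45},{"travel":[0,0,-0.24],"delta_rot":[0,0,0],"gripper":0.45},{"travel":[0,0,-0.38],"delta_rot":[0,0,0],"gripper":0.45},{"travel":[0,0,-0.52],"delta_rot":[0,0,0],"gripper":0.45},{"travel":[0,0,-0.66],"delta_rot":[0,0,0],"gripper":0.45},{"travel":[0,0,-0.78],"delta_rot":[0,0,0],"gripper":0.45},{"travel":[0,0,-0.88],"delta_rot":[0,0,0],"gripper":0.45},{"travel":[0,0,-0.95],"delta_rot":[0,0,0],"gripper":0.45},{"travel":[0,0,-0.95],"delta_rot":[0,0,0],"gripper":0.45}]}}

```text
clock: 9.05
tool_pos: [0.576, -0.3323, 0.3216]
eef_rot: [-0.071, 0.997, -0.0, 0.001]
contact_force: [0.6, 0.5, -0.7]
opening: 0.723
```

```bash
python3 b.py w3 pliers ring ring_stand ring:.012 ring_eyes:.02 ; python3 c.py|tail -3
```

```text
t 9.05 tcp [ 0.576  -0.3323  0.3216] F [ 0.6  0.5 -0.7] op 0.723 q [ 0.53  0.67 -0.15  1.32  0.1   1.16  2.08]
axes [[-0.99, -0.141, 0.001], [-0.141, 0.99, -0.001], [-0.001, -0.001, -1.0]]
cam in tool [ 0.0816 -0.0004 -0.147 ] 
 [[ 0.001  0.95   0.313]
 [ 1.    -0.001  0.   ]
 [ 0.001  0.313 -0.95 ]] 332.6797987495153
pliers 0.8 [262. 247.] 10537 med [ 0.571 -0.332  0.339] lo [ 0.535 -0.363  0.174] hi [ 0.612 -0.303  0.348]
ring 0.66 [295.  22.] 897 med [ 0.413 -0.316  0.019] lo [ 0.391 -0.369  0.012] hi [ 0.43  -0.276  0.022]
ring_stand 0.68 [280.  26.] 2987 med [ 0.421 -0.328  0.013] lo [ 0.393 -0.375  0.01 ] hi [ 0.449 -0.277  0.02 ]
PT ring 0.29 [257.5 273.7] [ 0.774  -0.3043  0.012 ]
stand 3796 z [0.0116 0.0136 0.0205] mean [ 0.4191 -0.3255] rect [ 420. -324.] [ 53.4 104.2] 9.4
ring 973 z [0.0126 0.019  0.0216] mean [ 0.4137 -0.322 ] rect [ 412.4 -322.7] [36.2 99.3] 8.1
circ all [ 0.38316566 -0.32734875]
```

View pics/w3.png

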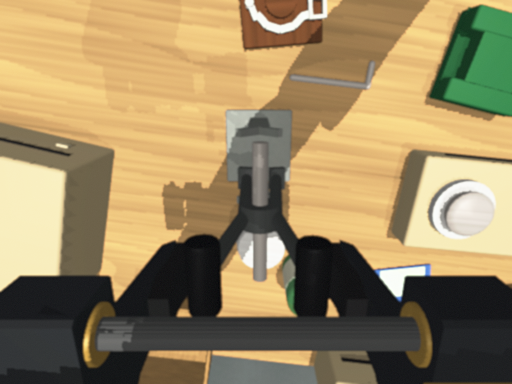

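Request:
{"method": "play_rows", "body": {"commands": [{"travel":[0.03,0.01,0],"delta_rot":[0,0,0],"gripper":0.45},{"travel":[0.1,0.02,0],"delta_rot":[0,0,0],"gripper":0.45},{"travel":[0.2,0.04,0],"delta_rot":[0,0,0],"gripper":0.45},{"travel":[0.32,0.07,0],"delta_rot":[0,0,0],"gripper":0.45},{"travel":[0.43,0.1,0.06],"delta_rot":[0,0,0],"gripper":0.45},{"travel":[0.53,0.12,0.15],"delta_rot":[0,0,0],"gripper":0.45},{"travel":[0.6,0.13,0.26],"delta_rot":[0,0,0],"gripper":0.45},{"travel":[0.64,0.14,0.37],"delta_rot":[0,0,0],"gripper":0.45},{"travel":[0.66,0.14,0.44],"delta_rot":[0,0,0],"gripper":0.45},{"travel":[0.66,0.14,0.47],"delta_rot":[0,0,0],"gripper":0.45},{"travel":[0.66,0.14,0.47],"delta_rot":[0,0,0],"gripper":0.45},{"travel":[0.66,0.14,0.47],"delta_rot":[0,0,0],"gripper":0.45}]}}

```text
clock: 10.85
tool_pos: [0.4753, -0.3254, 0.2507]
eef_rot: [-0.071, 0.997, -0.0, 0.001]
contact_force: [0.8, -0.5, -0.7]
opening: 0.728
```

```bash
python3 b.py w4 pliers ring ring:.012 ring_eyes:.02 ; python3 c.py|tail -3
cat > d.py <<'E'
from h import *
d=np.load('last.npz');w=d['w'];c=d['c'].astype(int);Z=w[...,2]
m=(c.min(-1)>110)&(Z>.009)&(Z<.03)&(abs(w[...,0]-.395)<.06)&(abs(w[...,1]+.33)<.062)
# holes of the mask: ring interior, two eyes
cn,h=cv2.findContours(m.astype(np.uint8),cv2.RETR_CCOMP,cv2.CHAIN_APPROX_NONE)
for i,k in enumerate(cn):
    a=cv2.contourArea(k)
    if a<8: continue
    pts=k[:,0];p=np.array([w[v,u] for u,v in pts]);p=p[np.isfinite(p[:,0])]
    M=cv2.moments(k);q=(M['m10']/M['m00'],M['m01']/M['m00'])
    print('hole' if h[0][i][3]>=0 else 'outer',a,'centroid px',np.round(q,1),'edge mean',np.round(p.mean(0),4),'bbox-center',np.round((p.max(0)+p.min(0))/2,4))
i=d['c'][:,:,::-1];ys,xs=np.where(m);v0,u0=max(ys.min()-15,0),xs.min()-15
cv2.imwrite('pics/r.png',cv2.resize(i[v0:ys.max()+15,u0:xs.max()+15],None,fx=4,fy=4)[:600,:800])
E
python3 d.py
```

```text
t 10.85 tcp [ 0.4753 -0.3254  0.2507] F [ 0.8 -0.5 -0.7] op 0.728 q [ 0.61  0.61 -0.16  1.71  0.12  0.84  2.12]
axes [[-0.99, -0.141, 0.001], [-0.141, 0.99, -0.0], [-0.001, -0.001, -1.0]]
cam in tool [ 0.0816 -0.0004 -0.1471] 
 [[ 0.001  0.95   0.313]
 [ 1.    -0.001  0.   ]
 [ 0.001  0.313 -0.95 ]] 332.6797987495153
pliers 0.75 [261. 248.] 10785 med [ 0.47  -0.325  0.268] lo [ 0.434 -0.356  0.103] hi [ 0.513 -0.296  0.277]
ring 0.72 [286.  69.] 1776 med [ 0.387 -0.318  0.019] lo [ 0.362 -0.368  0.013] hi [ 0.428 -0.278  0.022]
stand 8817 z [0.0118 0.0135 0.0206] mean [ 0.3926 -0.3296] rect [ 394.7 -328.7] [100.2 103.7] 12.5
ring 2276 z [0.0126 0.0191 0.0216] mean [ 0.3918 -0.3242] rect [ 394.3 -325.9] [75.  97.8] 12.9
circ all [ 0.39390156 -0.32498934]
outer 4743.0 centroid px [269.6  84.6] edge mean [ 0.3921 -0.3216  0.0157] bbox-center [ 0.3954 -0.3237  0.0166]
hole 203.5 centroid px [303.9  94.1] edge mean [ 0.397  -0.286   0.0196] bbox-center [ 0.3969 -0.2863  0.0174]
hole 170.5 centroid px [303.4  72.2] edge mean [ 0.3747 -0.2902  0.0141] bbox-center [ 0.3747 -0.29    0.0166]
hole 2342.0 centroid px [264.4  85.7] edge mean [ 0.3944 -0.329   0.0141] bbox-center [ 0.3953 -0.3299  0.0155]
```

View pics/r.png

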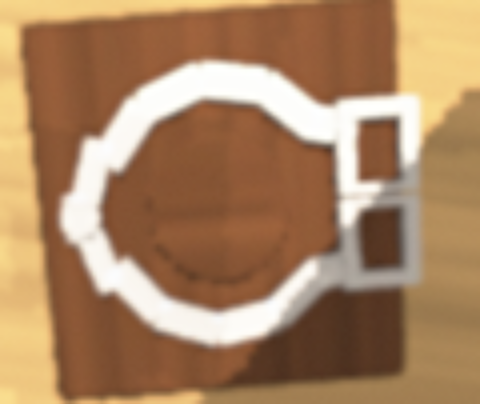

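Request:
{"method": "play_rows", "body": {"commands": [{"travel":[0.02,0.01,0],"delta_rot":[0,0,0.015],"gripper":0.45},{"travel":[0.06,0.03,0],"delta_rot":[0,0,0.05],"gripper":0.45},{"travel":[0.12,0.07,0.02],"delta_rot":[0,0,0.095],"gripper":0.45},{"travel":[0.18,0.1,0.04],"delta_rot":[0,0,0.14],"gripper":0.45},{"travel":[0.24,0.14,0.06],"delta_rot":[0,0,0.185],"gripper":0.45},{"travel":[0.3,0.17,0.08],"delta_rot":[0,0,0.23],"gripper":0.45},{"travel":[0.36,0.21,0.1],"delta_rot":[0,0,0.275],"gripper":0.45},{"travel":[0.42,0.24,0.12],"delta_rot":[0,0,0.32],"gripper":0.45},{"travel":[0.47,0.27,0.14],"delta_rot":[0,0,0.365],"gripper":0.45},{"travel":[0.51,0.3,0.16],"delta_rot":[0,0,0.41],"gripper":0.45},{"travel":[0.54,0.315,0.19],"delta_rot":[0,0,0.45],"gripper":0.45},{"travel":[0.553,0.32,0.2],"delta_rot":[0,0,0.479],"gripper":0.45}]}}

```text
clock: 12.6
tool_pos: [0.3854, -0.2892, 0.2202]
eef_rot: [0.632, 0.775, 0.0, -0.0]
contact_force: [-0.1, 0.3, -1.2]
opening: 0.727
```

Request:
{"method": "play_rows", "body": {"commands": [{"travel":[0,0,0],"delta_rot":[0,0,0],"gripper":0.45},{"travel":[0,0,0],"delta_rot":[0,0,0],"gripper":0.45},{"travel":[0,0,0],"delta_rot":[0,0,0],"gripper":0.45}]}}

```text
clock: 12.98
tool_pos: [0.386, -0.2896, 0.2204]
eef_rot: [0.63, 0.777, 0.0, 0.0]
contact_force: [0.0, -0.3, -0.6]
opening: 0.725
```

```bash
cat > e.py <<'E'
from h import *
import sys
e=st();go([.386,-.2895,.22],-78.2)
s=snap('wrist',sys.argv[1]);w=cloud(s);np.savez('last.npz',w=w,c=s['color'])
M=R.from_quat(e['eef_rot']).as_matrix();t=(w-np.array(e['tool_pos']))@M   # tool frame, z down
# bars: near grasp height ; axle: 75 mm further down
b=(abs(t[...,2]+.024)<.006)&(abs(t[...,0])<.025)&(abs(t[...,1])<.035)&(abs(t[...,1])>.012)
for sg in(-1,1):
    p=t[b&(t[...,1]*sg>0)]*1000
    if len(p): print('bar',len(p),np.round(np.percentile(p,[2,50,98],axis=0),1).tolist())
a=(abs(t[...,2]-.055)<.014)&(abs(t[...,0])<.06)&(abs(t[...,1])<.007)&(abs(t[...,0])>.02)
p=t[a]*1000;print('axle',len(p),np.round(np.percentile(p,[1,50,99],axis=0),1).tolist())
if len(p):
    up=p[:,2]<np.poly1d(np.polyfit(p[:,0],p[:,2],1))(p[:,0])
    print('axle z(x), y(x) fits',np.polyfit(p[up,0],p[up,2],1),np.polyfit(p[:,0],p[:,1],1))
E
python3 e.py w5
```

```text
t 12.97 tcp [ 0.386  -0.2896  0.2204] F [ 0.  -0.3 -0.6] op 0.725 q [ 0.37  0.55  0.28  2.02 -0.25  0.6   1.03]
axes [[-0.207, 0.978, 0.0], [0.978, 0.207, -0.0], [-0.0, 0.0, -1.0]]
yaw -78.07 tilt z [ 5.e-04 -0.e+00 -1.e+00]
go [0.386, -0.2895, 0.22] travel [0.    0.    0.002] rz 0.0007
bar 3063 [[-14.9, -33.6, -28.1], [3.0, -24.3, -23.9], [18.0, -16.7, -18.5]]
bar 3093 [[-14.4, 16.7, -28.2], [3.4, 24.2, -24.8], [18.0, 33.6, -18.8]]
axle 1232 [[-47.2, -3.4, 51.5], [24.8, 1.6, 53.6], [48.0, 6.5, 58.6]]
axle z(x), y(x) fits [-1.28557730e-03  5.29321088e+01] [3.81340898e-04 1.50975979e+00]
```

View pics/w5.png

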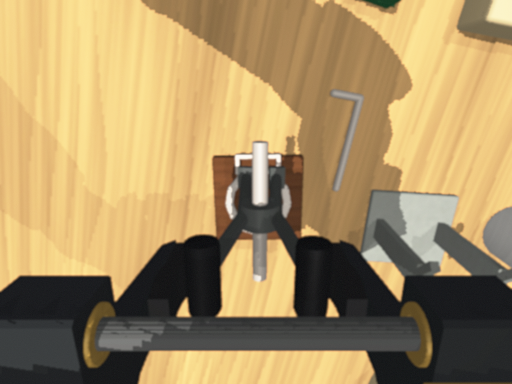

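Run:
```python
from h import *
d=np.load('last.npz');w=d['w'];Z=w[...,2]
m=(abs(Z)<.006)&(w[...,0]<.75);p=w[m]
print('table plane',np.linalg.lstsq(np.c_[p[:,:2],np.ones(len(p))],p[:,2],rcond=None)[0])
e=r.get_state();M=R.from_quat(e['eef_rot']).as_matrix();t=(w-np.array(e['tool_pos']))@M*1000
c=d['c'].astype(int)
k=(c.min(-1)>120)&(Z>.013)&(Z<.026)&(abs(t[...,1])<45)&(t[...,0]>8)&(t[...,0]<30)
q=t[k];print('eyes tool frame',k.sum(),np.round(np.percentile(q,[1,50,99],axis=0),1).tolist())
k=(abs(t[...,2]-145)<25)&(abs(t[...,1])<30)&(abs(t[...,0])<25);q=t[k]
print('tips?',k.sum(), np.round(np.percentile(q,[1,50,99],axis=0),1).tolist() if k.sum() else '')
i=cv2.imread('pics/w5.png');cv2.imwrite('pics/w5c.png',cv2.resize(i[140:250,200:320],None,fx=5,fy=5,interpolation=cv2.INTER_CUBIC))
```

```text
table plane [ 3.20397947e-05 -7.13920520e-04  8.86163654e-04]
eyes tool frame 119 [[8.2, -22.7, 197.8], [10.4, -7.7, 199.5], [11.8, 23.9, 205.8]]
tips? 556 [[-9.0, -17.8, 120.9], [5.0, 10.8, 146.3], [10.4, 25.0, 151.9]]
```

View pics/w5c.png

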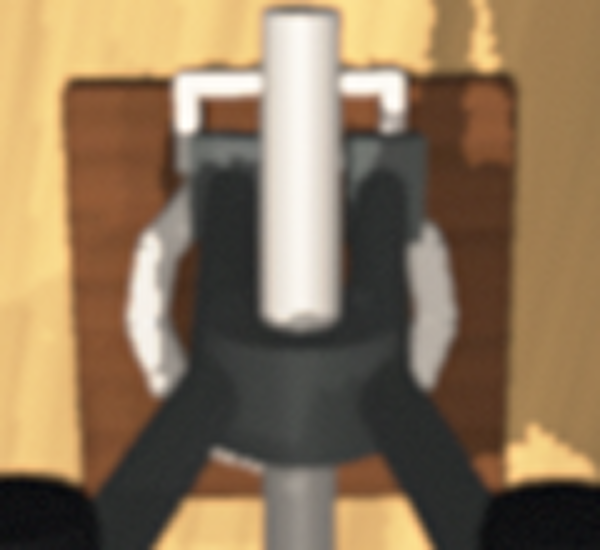

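Request:
{"method": "play_rows", "body": {"commands": [{"travel":[0,0,0.03],"delta_rot":[0.003,0,0.0007],"gripper":0.48},{"travel":[0,0,0.08],"delta_rot":[0.0062,0,0.0007],"gripper":0.5},{"travel":[0,0,0.13],"delta_rot":[0.0062,0,0.0007],"gripper":0.5},{"travel":[0,0,0.169],"delta_rot":[0.0062,0,0.0007],"gripper":0.5},{"travel":[0,0,0.169],"delta_rot":[0.0062,0,0.0007],"gripper":0.5},{"travel":[0,0,0.169],"delta_rot":[0.0062,0,0.0007],"gripper":0.5}]}}

```text
clock: 13.78
tool_pos: [0.3857, -0.2896, 0.1949]
eef_rot: [0.631, 0.776, -0.008, -0.006]
contact_force: [-0.2, 0.4, -0.6]
opening: 0.747
```

```bash
python3 e.py w6
cat > f.py <<'E'
from h import *
d=np.load('last.npz');w=d['w'];c=d['c'].astype(int);Z=w[...,2]
e=r.get_state();t=(w-np.array([.386,-.2895,0]));a=np.radians(11.8)
rx=np.array([-np.sin(a),np.cos(a)]);ry=np.array([np.cos(a),np.sin(a)])  # tool x,y at yaw -78.2
X=t[...,:2]@rx*1000;Y=t[...,:2]@ry*1000
k=(c.min(-1)>120)&(Z>.013)&(Z<.024)&(abs(Y)<40)&(X>8)&(X<30);print('eyes y',k.sum(),np.percentile(Y[k],[1,99]).round(1),'x',np.percentile(X[k],[1,99]).round(1))
tz=e['tool_pos'][2]-.160
k=(Z>tz+.004)&(Z<tz+.02)&(abs(Y)<30)&(abs(X)<20)
print('shoulders',k.sum(),'y',np.percentile(Y[k],[1,99]).round(1),'x',np.percentile(X[k],[1,99]).round(1),'z',np.percentile(Z[k],[5,50,95]).round(4))
E
python3 f.py
python3 -c "
import cv2
i=cv2.imread('pics/w6.png');cv2.imwrite('pics/w6c.png',cv2.resize(i[140:250,200:320],None,fx=5,fy=5,interpolation=cv2.INTER_CUBIC))"
```

```text
t 13.78 tcp [ 0.3857 -0.2896  0.1949] F [-0.2  0.4 -0.6] op 0.747 q [ 0.37  0.6   0.27  2.04 -0.26  0.55  1.03]
axes [[-0.204, 0.979, -0.019], [0.979, 0.204, -0.004], [-0.0, -0.019, -1.0]]
yaw -78.24 tilt z [-0.019  -0.004  -0.9998]
go [0.386, -0.2895, 0.22] travel [ 0.    -0.001 -0.167] rz -0.0002
bar 3040 [[-15.0, -34.5, -27.9], [2.9, -25.2, -24.0], [18.0, -17.8, -18.5]]
bar 3071 [[-14.3, 17.7, -28.1], [3.2, 25.1, -24.8], [17.9, 34.5, -18.8]]
axle 1249 [[-47.1, -3.4, 51.1], [24.9, 1.5, 53.1], [48.1, 6.1, 58.0]]
axle z(x), y(x) fits [2.30250491e-04 5.24827385e+01] [-1.38070107e-03  1.40467367e+00]
eyes y 135 [-22.9  23.5] x [ 8.1 11.6]
shoulders 375 y [-20.1  20.5] x [-9.1 10.5] z [0.0442 0.0481 0.0511]
```

View pics/w6c.png

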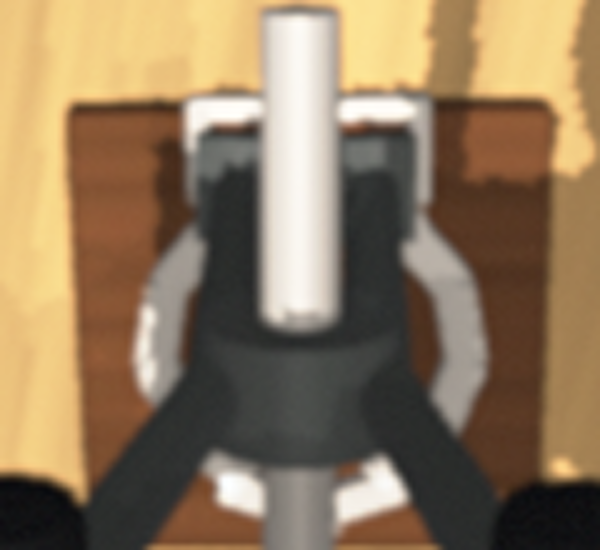

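Request:
{"method": "play_rows", "body": {"commands": [{"travel":[0,0.001,0.03],"delta_rot":[0,0,0],"gripper":0.5},{"travel":[0,0.001,0.06],"delta_rot":[0,0,0],"gripper":0.5},{"travel":[0,0.002,0.09],"delta_rot":[0,0,0],"gripper":0.5},{"travel":[0,0.002,0.115],"delta_rot":[0,0,0],"gripper":0.5},{"travel":[0,0.002,0.125],"delta_rot":[0,0,0],"gripper":0.5},{"travel":[0,0.002,0.125],"delta_rot":[0,0,0],"gripper":0.5}]}}

```text
clock: 14.58
tool_pos: [0.3857, -0.2895, 0.176]
eef_rot: [0.631, 0.776, -0.008, -0.006]
contact_force: [-0.1, -1.1, -0.5]
opening: 0.75
```

```bash
python3 e.py w7; python3 f.py
```

```text
t 14.57 tcp [ 0.3857 -0.2895  0.176 ] F [-0.1 -1.1 -0.5] op 0.75 q [ 0.38  0.63  0.25  2.05 -0.28  0.5   1.04]
axes [[-0.204, 0.979, -0.019], [0.979, 0.204, -0.004], [0.0, -0.02, -1.0]]
yaw -78.23 tilt z [-0.0192 -0.0038 -0.9998]
go [0.386, -0.2895, 0.22] travel [-0.    -0.004 -0.293] rz -0.0002
bar 3036 [[-14.9, -34.5, -28.1], [2.8, -25.3, -24.0], [18.0, -17.8, -18.6]]
bar 3076 [[-14.4, 17.6, -28.1], [3.3, 25.1, -24.9], [18.0, 34.5, -18.7]]
axle 1255 [[-47.2, -3.5, 51.2], [25.0, 1.5, 53.1], [48.1, 6.0, 58.6]]
axle z(x), y(x) fits [-5.05780407e-04  5.24687582e+01] [-1.22685650e-03  1.35764606e+00]
eyes y 103 [-23.3  23.2] x [ 8.3 11.7]
shoulders 553 y [-23.3  24.2] x [-9.4 11.5] z [0.0204 0.0284 0.0314]
```

Request:
{"method": "play_rows", "body": {"commands": [{"travel":[0,0,0],"delta_rot":[0,0,0],"gripper":0.4},{"travel":[0,0,0],"delta_rot":[0,0,0],"gripper":0.3},{"travel":[0,0,0],"delta_rot":[0,0,0],"gripper":0.2},{"travel":[0,0,0],"delta_rot":[0,0,0],"gripper":0.1},{"travel":[0,0,0],"delta_rot":[0,0,0],"gripper":0},{"travel":[0,0,0],"delta_rot":[0,0,0],"gripper":-0.1},{"travel":[0,0,0],"delta_rot":[0,0,0],"gripper":-0.16},{"travel":[0,0,0],"delta_rot":[0,0,0],"gripper":-0.21},{"travel":[0,0,0],"delta_rot":[0,0,0],"gripper":-0.21},{"travel":[0,0,0],"delta_rot":[0,0,0],"gripper":-0.21}], "force": 45}}

```text
clock: 15.88
tool_pos: [0.3854, -0.2895, 0.176]
eef_rot: [0.631, 0.776, -0.008, -0.006]
contact_force: [2.0, -0.2, 2.8]
opening: 0.395
```

```bash
python3 e.py w8; python3 f.py
python3 -c "
import cv2
i=cv2.imread('pics/w8.png');cv2.imwrite('pics/w8c.png',cv2.resize(i[120:270,180:340],None,fx=4,fy=4,interpolation=cv2.INTER_CUBIC))"
```

```text
t 15.88 tcp [ 0.3854 -0.2895  0.176 ] F [ 2.  -0.2  2.8] op 0.395 q [ 0.38  0.63  0.25  2.05 -0.28  0.5   1.04]
axes [[-0.204, 0.979, -0.02], [0.979, 0.204, -0.004], [0.0, -0.02, -1.0]]
yaw -78.24 tilt z [-0.0197 -0.0037 -0.9998]
go [0.386, -0.2895, 0.22] travel [-0.001 -0.002 -0.293] rz -0.0002
bar 1648 [[-15.2, -31.6, -29.4], [8.1, -17.4, -22.6], [17.8, -12.2, -18.4]]
bar 1634 [[-14.9, 12.2, -29.5], [8.2, 17.3, -23.2], [17.9, 31.5, -18.5]]
axle 840 [[-46.5, -1.0, 56.2], [28.7, 2.2, 57.9], [48.0, 6.7, 63.2]]
axle z(x), y(x) fits [9.92858522e-04 5.73867217e+01] [0.02347631 1.98960631]
eyes y 224 [-35.8  38.8] x [ 8.7 14.4]
shoulders 414 y [-29.6  29.6] x [-7.  14.2] z [0.0205 0.0221 0.0309]
```

View pics/w8c.png

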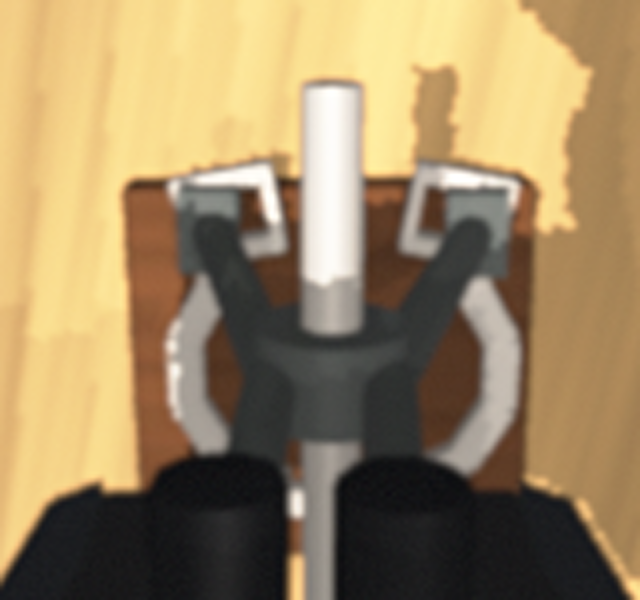

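Request:
{"method": "play_rows", "body": {"commands": [{"travel":[0,0,-0.03],"delta_rot":[0,0,0],"gripper":-0.21},{"travel":[0,0,-0.08],"delta_rot":[0,0,0],"gripper":-0.21},{"travel":[0,0,-0.15],"delta_rot":[0,0,0],"gripper":-0.21},{"travel":[0,0,-0.24],"delta_rot":[0,0,0],"gripper":-0.21},{"travel":[0,0,-0.34],"delta_rot":[0,0,0],"gripper":-0.21},{"travel":[0,0,-0.44],"delta_rot":[0,0,0],"gripper":-0.21},{"travel":[0,0,-0.54],"delta_rot":[0,0,0],"gripper":-0.21},{"travel":[0,0,-0.62],"delta_rot":[0,0,0],"gripper":-0.21},{"travel":[0,0,-0.68],"delta_rot":[0,0,0],"gripper":-0.21},{"travel":[0,0,-0.72],"delta_rot":[0,0,0],"gripper":-0.21},{"travel":[0,0,-0.72],"delta_rot":[0,0,0],"gripper":-0.21}]}}

```text
clock: 17.3
tool_pos: [0.3878, -0.2891, 0.2843]
eef_rot: [0.631, 0.776, -0.008, -0.006]
contact_force: [0.0, 0.7, -1.9]
opening: 0.398
```

```bash
cat > g.py <<'E'
from h import *
import sys
e=st(); s=snap('wrist',sys.argv[1]);w=cloud(s);np.savez('last.npz',w=w,c=s['color']);c=s['color'].astype(int);Z=w[...,2]
M=R.from_quat(e['eef_rot']).as_matrix()
cy=np.arctan2(-M[0,1],M[1,1]);tx=np.array([-np.cos(cy),-np.sin(cy)]);ty=np.array([-np.sin(cy),np.cos(cy)])
t=w[...,:2]-np.array(e['tool_pos'])[:2];X=t@tx*1000;Y=t@ty*1000;tip=e['tool_pos'][2]-.1626
k=(c.min(-1)>90)&(Z>tip-.012)&(Z<tip+.014)&(abs(Y)<50)&(X>-100)&(X<25)
print('ring pts',k.sum(),'X',np.percentile(X[k],[1,99]).round(1),'Y',np.percentile(Y[k],[1,99]).round(1),'z',np.percentile(Z[k],[5,50,95]).round(4))
A=np.c_[X[k],Y[k],np.ones(k.sum())];print('ring plane (mm/mm, z0)',np.linalg.lstsq(A,Z[k]*1000,rcond=None)[0].round(3))
# where the ring is not hidden by depth: spindle parts
for lo,hi,n in((.058,.0655,'disc'),(.078,.086,'top')):
    m=(Z>lo)&(Z<hi)&(abs(w[...,0]-.615)<.06)&(abs(w[...,1]+.06)<.06)
    if m.sum()>30:
        p=w[m];(cx,cyy),rad=cv2.minEnclosingCircle((p[:,:2]*1000).astype(np.float32));print(n,m.sum(),'circle',round(cx,1),round(cyy,1),round(rad,1),'mean',p.mean(0).round(4))
E
python3 g.py w9
python3 - <<'E'
from h import *
for n in('top','scene'):
    s=snap(n,n+'1');w=cloud(s);Z=w[...,2]
    for lo,hi,t in((.059,.068,'disc'),(.079,.09,'top')):
        m=(Z>lo)&(Z<hi)&(abs(w[...,0]-.615)<.06)&(abs(w[...,1]+.06)<.06)
        p=w[m];(a,b),q=cv2.minEnclosingCircle((p[:,:2]*1000).astype(np.float32));print(n,t,m.sum(),round(a,1),round(b,1),round(q,1),p.mean(0).round(4))
E
```

```text
t 17.3 tcp [ 0.3878 -0.2891  0.2843] F [ 0.   0.7 -1.9] op 0.398 q [ 0.31  0.47  0.35  1.93 -0.19  0.8   0.97]
axes [[-0.204, 0.979, -0.019], [0.979, 0.204, -0.004], [-0.0, -0.019, -1.0]]
ring pts 1338 X [-69.1  14.4] Y [-38.   45.6] z [0.1234 0.1265 0.1313]
ring plane (mm/mm, z0) [7.70000e-02 1.20000e-02 1.28775e+02]
disc 94 circle 590.8 -89.6 8.1 mean [ 0.5902 -0.0886  0.0614]
top disc 214 609.0 -44.9 63.8 [ 0.6088 -0.054   0.0635]
top top 257 610.7 -56.2 29.8 [ 0.6109 -0.0566  0.0833]
scene disc 104 611.4 -51.4 41.7 [ 0.6198 -0.0396  0.0623]
scene top 88 612.8 -51.4 27.6 [ 0.6127 -0.0514  0.0818]
```

View pics/w9.png

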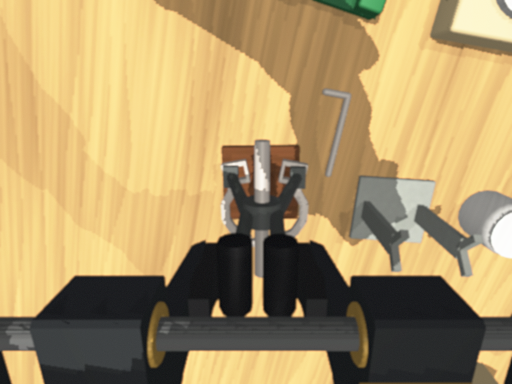

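Request:
{"method": "play_rows", "body": {"commands": [{"travel":[0.02,0.01,-0.02],"delta_rot":[0,0,0],"gripper":-0.21},{"travel":[0.07,0.03,-0.06],"delta_rot":[0,0,0],"gripper":-0.21},{"travel":[0.14,0.06,-0.1],"delta_rot":[0,0,0],"gripper":-0.21},{"travel":[0.22,0.09,-0.14],"delta_rot":[0,0,0],"gripper":-0.21},{"travel":[0.3,0.12,-0.17],"delta_rot":[0,0,0],"gripper":-0.21},{"travel":[0.38,0.15,-0.2],"delta_rot":[0,0,0],"gripper":-0.21},{"travel":[0.46,0.18,-0.2],"delta_rot":[0,0,0],"gripper":-0.21},{"travel":[0.54,0.21,-0.2],"delta_rot":[0,0,0],"gripper":-0.21},{"travel":[0.61,0.24,-0.2],"delta_rot":[0,0,0],"gripper":-0.21},{"travel":[0.67,0.28,-0.2],"delta_rot":[0,0,0],"gripper":-0.21},{"travel":[0.71,0.32,-0.2],"delta_rot":[0,0,0],"gripper":-0.21},{"travel":[0.74,0.37,-0.2],"delta_rot":[0,0,0],"gripper":-0.21}]}}

```text
clock: 18.95
tool_pos: [0.4204, -0.1686, 0.313]
eef_rot: [0.631, 0.776, -0.008, -0.006]
contact_force: [0.2, 0.3, -2.4]
opening: 0.394
```

Request:
{"method": "play_rows", "body": {"commands": [{"travel":[0,0.06,0],"delta_rot":[0,0,0],"gripper":-0.21},{"travel":[0,0.13,0],"delta_rot":[0,0,0],"gripper":-0.21},{"travel":[-0.01,0.21,0],"delta_rot":[0,0,0],"gripper":-0.21},{"travel":[-0.02,0.29,0],"delta_rot":[0,0,0],"gripper":-0.21},{"travel":[-0.03,0.38,0],"delta_rot":[0,0,0],"gripper":-0.21},{"travel":[-0.04,0.47,0],"delta_rot":[0,0,0],"gripper":-0.21},{"travel":[-0.05,0.56,0],"delta_rot":[0,0,0],"gripper":-0.21},{"travel":[-0.06,0.65,0],"delta_rot":[0,0,0],"gripper":-0.21},{"travel":[-0.07,0.74,0],"delta_rot":[0,0,0],"gripper":-0.21},{"travel":[-0.08,0.83,0],"delta_rot":[0,0,0],"gripper":-0.21},{"travel":[-0.09,0.91,0],"delta_rot":[0,0,0],"gripper":-0.21},{"travel":[-0.1,0.98,0],"delta_rot":[0,0,0],"gripper":-0.21}]}}

```text
clock: 20.45
tool_pos: [0.5677, -0.1536, 0.3101]
eef_rot: [0.631, 0.776, -0.008, -0.006]
contact_force: [-0.3, -0.3, -2.3]
opening: 0.395
```

Request:
{"method": "play_rows", "body": {"commands": [{"travel":[-0.01,0.08,0],"delta_rot":[0,0,0],"gripper":-0.21},{"travel":[-0.02,0.16,0],"delta_rot":[0,0,0],"gripper":-0.21},{"travel":[-0.03,0.24,0],"delta_rot":[0,0,0],"gripper":-0.21},{"travel":[-0.04,0.31,0],"delta_rot":[0,0,0],"gripper":-0.21},{"travel":[-0.05,0.37,0],"delta_rot":[0,0,0],"gripper":-0.21},{"travel":[-0.05,0.41,0],"delta_rot":[0,0,0],"gripper":-0.21},{"travel":[-0.05,0.43,0],"delta_rot":[0,0,0],"gripper":-0.21},{"travel":[-0.05,0.43,0],"delta_rot":[0,0,0],"gripper":-0.21},{"travel":[-0.05,0.43,0],"delta_rot":[0,0,0],"gripper":-0.21}]}}

```text
clock: 21.58
tool_pos: [0.6313, -0.148, 0.309]
eef_rot: [0.631, 0.776, -0.008, -0.006]
contact_force: [-0.1, 0.2, -2.7]
opening: 0.397
```

```bash
cat >> g.py <<'E'
# fit the spread ring's plan outline to the visible ring points (tool-levelled frame, mm)
from scipy.optimize import minimize
def template(th,res=4,S=120):
    im=np.zeros((2*S*res,2*S*res),np.uint8);f=lambda p:np.round((np.array(p)+S)*res).astype(int)
    for sg in(1,-1):
        rt=lambda p:np.array([-38+np.cos(th)*(p[0]+38)-sg*np.sin(th)*p[1], sg*np.sin(th)*(p[0]+38)+np.cos(th)*p[1]])
        a=np.radians(np.arange(18,181,3));o=[rt((35.5*np.cos(x),sg*35.5*np.sin(x))) for x in a]+[rt((27.5*np.cos(x),sg*27.5*np.sin(x))) for x in a[::-1]]
        cv2.fillPoly(im,[f(o)],1)
        q=lambda hx,hy:[rt((43+i*hx,sg*11.5+j*hy)) for i,j in((1,1),(1,-1),(-1,-1),(-1,1))]
        cv2.fillPoly(im,[f(q(10,11.7))],1);cv2.fillPoly(im,[f(q(6.5,8.5))],0)
    cv2.circle(im,tuple(f((-38,0)).tolist()),6*res,1,-1)
    return cv2.distanceTransform(1-im,cv2.DIST_L2,5)/res
P=np.c_[X[k],Y[k]]
best=None
for th in(.16,.18,.19,.2,.21,.23):
    D=template(th)
    def cost(v):
        cc,ss=np.cos(v[2]),np.sin(v[2]);q=(P-v[:2]*1)@np.array([[cc,-ss],[ss,cc]])
        ij=np.clip(((q+120)*4).astype(int),0,959);return np.minimum(D[ij[:,1],ij[:,0]],6).mean()
    m=min((minimize(cost,[x0,y0,0],method='Nelder-Mead',options=dict(initial_simplex=[[x0,y0,0],[x0+3,y0,0],[x0,y0+3,0],[x0,y0,.05]])) for x0 in(-42,-37) for y0 in(0,4)),key=lambda m:m.fun)
    print('th',th,'origin X,Y',m.x[:2].round(1),'yaw deg',np.degrees(m.x[2]).round(2),'cost',round(m.fun,3))
    if best is None or m.fun<best.fun: best=m
o=np.array(e['tool_pos'])[:2]+(best.x[0]*tx+best.x[1]*ty)/1000;print('ring origin world',o.round(4))
E
python3 g.py w10
```

```text
t 21.57 tcp [ 0.6313 -0.148   0.309 ] F [-0.1  0.2 -2.7] op 0.397 q [-0.02  0.68  0.34  1.39 -0.23  1.12  0.56]
axes [[-0.204, 0.979, -0.019], [0.979, 0.204, -0.004], [0.0, -0.02, -1.0]]
ring pts 1225 X [-67.4  14.5] Y [-38.2  45.5] z [0.148  0.151  0.1555]
ring plane (mm/mm, z0) [7.6000e-02 1.4000e-02 1.5325e+02]
disc 1732 circle 611.7 -56.1 40.0 mean [ 0.6119 -0.0554  0.063 ]
top 2399 circle 611.7 -56.3 29.8 mean [ 0.6118 -0.0558  0.0821]
th 0.16 origin X,Y [-36.6   3.5] yaw deg -0.39 cost 0.218
th 0.18 origin X,Y [-36.3   3.5] yaw deg -0.41 cost 0.075
th 0.19 origin X,Y [-36.1   3.4] yaw deg -0.57 cost 0.037
th 0.2 origin X,Y [-36.    3.4] yaw deg -0.42 cost 0.05
th 0.21 origin X,Y [-35.7   3.3] yaw deg -0.32 cost 0.093
th 0.23 origin X,Y [-35.2   3.3] yaw deg -0.41 cost 0.295
ring origin world [ 0.6421 -0.1826]
```

View pics/w10.png

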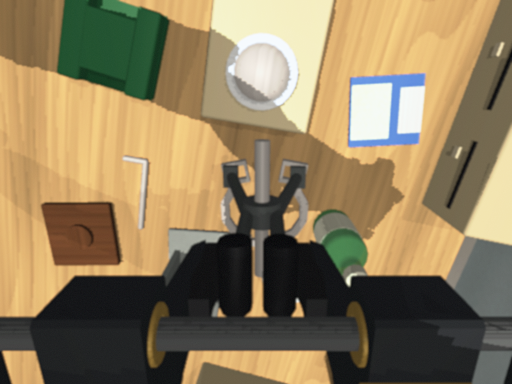

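Request:
{"method": "play_rows", "body": {"commands": [{"travel":[0.02,0,0],"delta_rot":[0,0,0],"gripper":-0.235},{"travel":[0.07,0,0],"delta_rot":[0,0,0],"gripper":-0.235},{"travel":[0.15,-0.01,0],"delta_rot":[0,0,0],"gripper":-0.235},{"travel":[0.24,-0.01,0],"delta_rot":[0,0,0],"gripper":-0.235},{"travel":[0.34,-0.01,0],"delta_rot":[0,0,0],"gripper":-0.235},{"travel":[0.44,-0.02,0],"delta_rot":[0,0,0],"gripper":-0.235},{"travel":[0.54,-0.02,0],"delta_rot":[0,0,0],"gripper":-0.235},{"travel":[0.64,-0.02,0],"delta_rot":[0,0,0],"gripper":-0.235},{"travel":[0.73,-0.026,0],"delta_rot":[0,0,0],"gripper":-0.235},{"travel":[0.8,-0.026,0],"delta_rot":[0,0,0],"gripper":-0.235},{"travel":[0.845,-0.026,0],"delta_rot":[0,0,0],"gripper":-0.235},{"travel":[0.863,-0.026,0],"delta_rot":[0,0,0],"gripper":-0.235}]}}

```text
clock: 23.12
tool_pos: [0.6014, -0.0216, 0.309]
eef_rot: [0.631, 0.776, -0.008, -0.006]
contact_force: [0.5, 0.9, -2.7]
opening: 0.386
```

Request:
{"method": "play_rows", "body": {"commands": [{"travel":[0,0,0.01],"delta_rot":[0,0,0],"gripper":-0.235},{"travel":[0,0,0.03],"delta_rot":[0,0,0],"gripper":-0.235},{"travel":[0,0.001,0.06],"delta_rot":[0,0,0],"gripper":-0.235},{"travel":[0,0.002,0.1],"delta_rot":[0,0,0],"gripper":-0.235},{"travel":[0,0.003,0.15],"delta_rot":[0,0,0],"gripper":-0.235},{"travel":[0,0.004,0.2],"delta_rot":[0,0,0],"gripper":-0.235},{"travel":[0,0.005,0.24],"delta_rot":[0,0,0],"gripper":-0.235},{"travel":[0,0.005,0.26],"delta_rot":[0,0,0],"gripper":-0.235},{"travel":[0,0.005,0.26],"delta_rot":[0,0,0],"gripper":-0.235},{"travel":[0,0.005,0.26],"delta_rot":[0,0,0],"gripper":-0.235}]}}

```text
clock: 24.38
tool_pos: [0.6016, -0.022, 0.2702]
eef_rot: [0.631, 0.776, -0.007, -0.006]
contact_force: [0.4, -0.1, -0.9]
opening: 0.384
```

```bash
python3 g.py w11
python3 - <<'E'
import cv2
i=cv2.imread('pics/w11.png');cv2.imwrite('pics/w11c.png',cv2.resize(i[110:280,170:350],None,fx=3.5,fy=3.5,interpolation=cv2.INTER_CUBIC))
E
```

```text
t 24.38 tcp [ 0.6016 -0.022   0.2702] F [ 0.4 -0.1 -0.9] op 0.384 q [-0.23  0.65  0.34  1.6  -0.24  0.95  0.39]
axes [[-0.204, 0.979, -0.019], [0.979, 0.204, -0.004], [-0.0, -0.019, -1.0]]
ring pts 1385 X [-63.  15.] Y [-38.1  46. ] z [0.1088 0.1124 0.1172]
ring plane (mm/mm, z0) [7.00000e-02 1.50000e-02 1.14333e+02]
disc 592 circle 612.1 -55.8 40.1 mean [ 0.6131 -0.044   0.063 ]
top 429 circle 611.7 -55.2 29.2 mean [ 0.6104 -0.0408  0.0819]
th 0.16 origin X,Y [-36.2   4. ] yaw deg -0.27 cost 0.327
th 0.18 origin X,Y [-36.    3.9] yaw deg -0.36 cost 0.148
th 0.19 origin X,Y [-35.9   3.8] yaw deg -0.58 cost 0.084
th 0.2 origin X,Y [-35.7   3.9] yaw deg -0.44 cost 0.064
th 0.21 origin X,Y [-35.5   3.9] yaw deg -0.49 cost 0.075
th 0.23 origin X,Y [-34.9   3.9] yaw deg -0.39 cost 0.216
ring origin world [ 0.6126 -0.0562]
```

View pics/w11c.png

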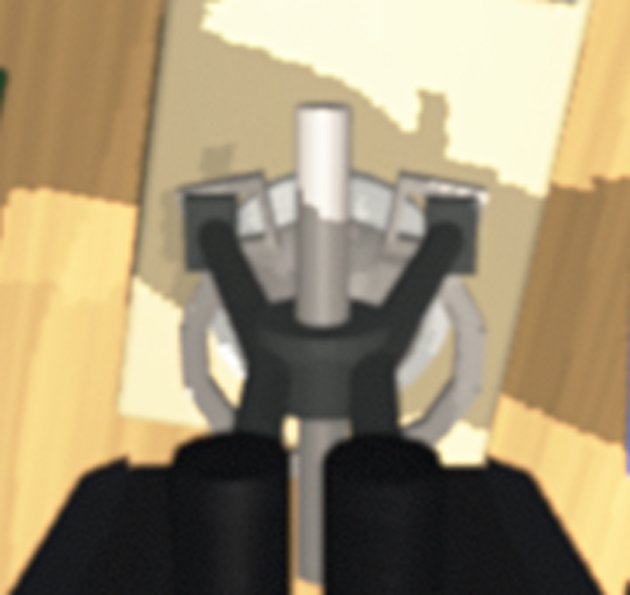

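Request:
{"method": "play_rows", "body": {"commands": [{"travel":[-0.002,-0.005,0.02],"delta_rot":[0,0,0],"gripper":-0.235},{"travel":[-0.002,-0.005,0.05],"delta_rot":[0,0,0],"gripper":-0.235},{"travel":[-0.002,-0.004,0.08],"delta_rot":[0,0,0],"gripper":-0.235},{"travel":[-0.002,-0.004,0.11],"delta_rot":[0,0,0],"gripper":-0.235},{"travel":[-0.002,-0.003,0.14],"delta_rot":[0,0,0],"gripper":-0.235},{"travel":[-0.002,-0.003,0.17],"delta_rot":[0,0,0],"gripper":-0.235},{"travel":[-0.002,-0.002,0.2],"delta_rot":[0,0,0],"gripper":-0.235},{"travel":[-0.002,-0.001,0.225],"delta_rot":[0,0,0],"gripper":-0.235},{"travel":[-0.002,-0.001,0.25],"delta_rot":[0,0,0],"gripper":-0.235},{"travel":[-0.002,-0.001,0.25],"delta_rot":[0,0,0],"gripper":-0.235}]}}

```text
clock: 25.68
tool_pos: [0.6004, -0.0224, 0.2322]
eef_rot: [0.631, 0.776, -0.008, -0.006]
contact_force: [0.6, 0.3, -1.4]
opening: 0.39
```

```bash
python3 g.py w12
```

```text
t 25.68 tcp [ 0.6004 -0.0224  0.2322] F [ 0.6  0.3 -1.4] op 0.39 q [-0.22  0.69  0.32  1.65 -0.26  0.87  0.41]
axes [[-0.204, 0.979, -0.02], [0.979, 0.204, -0.004], [0.0, -0.02, -1.0]]
ring pts 2465 X [-61.8  14.9] Y [-38.   45.4] z [0.0625 0.0743 0.0822]
ring plane (mm/mm, z0) [1.2000e-02 2.7000e-02 7.3369e+01]
disc 538 circle 611.2 -53.0 37.7 mean [ 0.6081 -0.0401  0.063 ]
top 970 circle 606.7 -35.6 48.1 mean [ 0.6103 -0.0316  0.0818]
th 0.16 origin X,Y [-36.4   2.9] yaw deg -1.28 cost 1.633
th 0.18 origin X,Y [-36.    3.2] yaw deg -0.66 cost 1.731
th 0.19 origin X,Y [-35.8   3.3] yaw deg -0.51 cost 1.795
th 0.2 origin X,Y [-35.5   3.4] yaw deg -0.51 cost 1.871
th 0.21 origin X,Y [-35.3   3.6] yaw deg -0.49 cost 1.964
th 0.23 origin X,Y [-34.5   3.6] yaw deg -0.49 cost 2.217
ring origin world [ 0.6107 -0.0574]
```

Request:
{"method": "play_rows", "body": {"commands": [{"travel":[0,0,0.015],"delta_rot":[0,0,0],"gripper":-0.235},{"travel":[0,0.001,0.03],"delta_rot":[0,0,0],"gripper":-0.235},{"travel":[0,0.001,0.045],"delta_rot":[0,0,0],"gripper":-0.235},{"travel":[0,0.001,0.045],"delta_rot":[0,0,0],"gripper":-0.235}]}}

```text
clock: 26.22
tool_pos: [0.6008, -0.0224, 0.2259]
eef_rot: [0.631, 0.776, -0.007, -0.006]
contact_force: [-0.2, -0.4, -0.8]
opening: 0.385
```

```bash
python3 e.py w13
python3 - <<'E'
from h import *
d=np.load('last.npz');w=d['w'];e=r.get_state();M=R.from_quat(e['eef_rot']).as_matrix()
t=(w[...,:2]-np.array(e['tool_pos'])[:2]);X=t@np.array([-.204,.979])*1000;Y=t@np.array([.979,.204])*1000;Z=w[...,2]*1000
for n,m in(('side arcs',(abs(Y)>33)&(abs(Y)<46)&(X<-20)&(X>-60)&(Z>55)&(Z<85)),('eyes front',(X>5)&(X<16)&(abs(Y)>14)&(abs(Y)<42)&(Z>57)&(Z<85))):
    for sg in(-1,1):
        q=m&(Y*sg>0);print(n,sg,q.sum(),np.percentile(Z[q],[5,50,95]).round(1) if q.sum() else '')
E
```

```text
t 26.23 tcp [ 0.6008 -0.0224  0.2259] F [-0.2 -0.4 -0.8] op 0.385 q [-0.22  0.7   0.31  1.65 -0.26  0.85  0.41]
axes [[-0.204, 0.979, -0.019], [0.979, 0.204, -0.004], [-0.0, -0.019, -1.0]]
yaw -78.23 tilt z [-0.0186 -0.0039 -0.9998]
go [0.386, -0.2895, 0.22] travel [-1.451 -1.764  0.073] rz -0.0002
bar 1512 [[-15.0, -30.9, -29.4], [8.2, -17.0, -22.5], [17.6, -12.2, -18.3]]
bar 1529 [[-14.9, 12.2, -29.5], [8.2, 17.1, -22.9], [17.6, 31.1, -18.5]]
axle 893 [[-46.6, -1.7, 56.2], [29.4, 1.6, 58.1], [48.4, 6.8, 64.3]]
axle z(x), y(x) fits [-7.06316642e-03  5.76607391e+01] [0.02813215 1.51474473]
side arcs -1 174 [68.  69.2 70.3]
side arcs 1 448 [62.6 69.9 71.4]
eyes front -1 267 [65.3 72.4 79.7]
eyes front 1 274 [66.3 73.  80.6]
```

Request:
{"method": "play_rows", "body": {"commands": [{"travel":[0,0,0.003],"delta_rot":[0,0,0],"gripper":-0.15},{"travel":[0,0,0.005],"delta_rot":[0,0,0],"gripper":-0.05},{"travel":[0,0,0.005],"delta_rot":[0,0,0],"gripper":0.05},{"travel":[0,0,0.005],"delta_rot":[0,0,0],"gripper":0.15},{"travel":[0,0,0.005],"delta_rot":[0,0,0],"gripper":0.25},{"travel":[0,0,0.005],"delta_rot":[0,0,0],"gripper":0.35},{"travel":[0,0,0.005],"delta_rot":[0,0,0],"gripper":0.43},{"travel":[0,0,0.005],"delta_rot":[0,0,0],"gripper":0.5},{"travel":[0,0,0.005],"delta_rot":[0,0,0],"gripper":0.5},{"travel":[0,0,0.005],"delta_rot":[0,0,0],"gripper":0.5}]}}

```text
clock: 27.52
tool_pos: [0.601, -0.0223, 0.2251]
eef_rot: [0.631, 0.776, -0.007, -0.006]
contact_force: [0.8, 0.4, 4.2]
opening: 0.748
```

```bash
python3 e.py w14
python3 - <<'E'
from h import *
i=cv2.imread('pics/w14.png');cv2.imwrite('pics/w14c.png',cv2.resize(i[110:280,170:350],None,fx=3.5,fy=3.5,interpolation=cv2.INTER_CUBIC))
E
```

```text
t 27.52 tcp [ 0.601  -0.0223  0.2251] F [0.8 0.4 4.2] op 0.748 q [-0.22  0.7   0.31  1.65 -0.26  0.85  0.41]
axes [[-0.204, 0.979, -0.018], [0.979, 0.204, -0.004], [-0.0, -0.018, -1.0]]
yaw -78.23 tilt z [-0.018  -0.0039 -0.9998]
go [0.386, -0.2895, 0.22] travel [-1.451 -1.766  0.067] rz -0.0001
bar 3038 [[-15.1, -34.5, -28.1], [3.0, -25.3, -24.1], [17.8, -17.7, -18.5]]
bar 3088 [[-14.4, 17.7, -28.2], [3.5, 25.1, -25.2], [18.1, 34.5, -18.9]]
axle 1260 [[-45.7, -2.8, 50.3], [26.5, 2.0, 52.8], [49.8, 6.7, 56.9]]
axle z(x), y(x) fits [-2.25766155e-02  5.23020020e+01] [-0.0042432   2.01051472]
```

View pics/w14c.png

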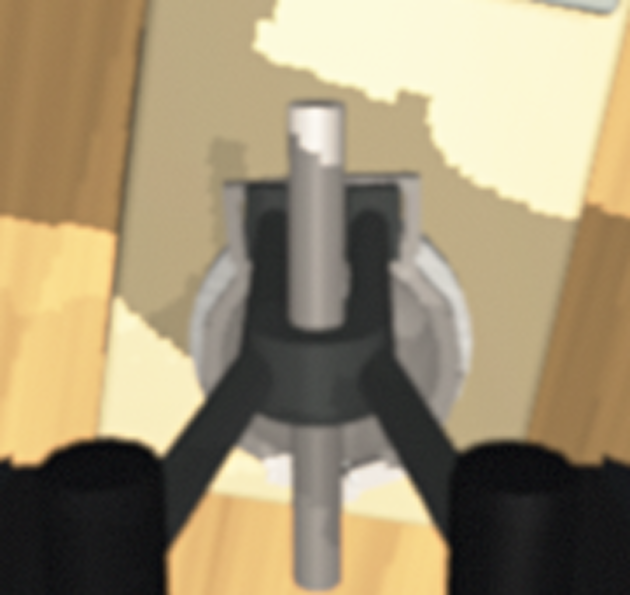

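Request:
{"method": "play_rows", "body": {"commands": [{"travel":[0.01,0,0],"delta_rot":[0,0,0],"gripper":0.5},{"travel":[0.018,0,-0.01],"delta_rot":[0,0,0],"gripper":0.5},{"travel":[0.018,0,-0.03],"delta_rot":[0,0,0],"gripper":0.5},{"travel":[0.018,-0.001,-0.06],"delta_rot":[0,0,0],"gripper":0.5},{"travel":[0.018,-0.001,-0.1],"delta_rot":[0,0,0],"gripper":0.5},{"travel":[0.018,-0.002,-0.15],"delta_rot":[0,0,0],"gripper":0.5},{"travel":[0.018,-0.003,-0.22],"delta_rot":[0,0,0],"gripper":0.5},{"travel":[0.018,-0.004,-0.32],"delta_rot":[0,0,0],"gripper":0.5},{"travel":[0.018,-0.006,-0.42],"delta_rot":[0,0,0],"gripper":0.5},{"travel":[0.018,-0.007,-0.5],"delta_rot":[0,0,0],"gripper":0.5},{"travel":[0.018,-0.008,-0.54],"delta_rot":[0,0,0],"gripper":0.5},{"travel":[0.018,-0.008,-0.54],"delta_rot":[0,0,0],"gripper":0.5}]}}

```text
clock: 29.08
tool_pos: [0.6006, -0.0197, 0.3064]
eef_rot: [0.631, 0.776, -0.007, -0.006]
contact_force: [-0.3, 0.0, -0.8]
opening: 0.751
```

```bash
python3 e.py w15
python3 - <<'E'
from h import *
d=np.load('last.npz');w=d['w'];c=d['c'].astype(int);Z=w[...,2]*1000
q=(w[...,:2]-np.array([.6117,-.0562]))*1000;rr=np.hypot(q[...,0],q[...,1])
m=(rr>34)&(rr<56)&(Z>57)&(Z<90)&(q[...,1]>0)
print('eyes region',m.sum(),np.percentile(Z[m],[5,50,95]).round(1))
a=np.radians(11.8);X=q@np.array([-np.sin(a),np.cos(a)]);Y=q@np.array([np.cos(a),np.sin(a)])
m=(X>40)&(abs(Y)<45)&(Z>57)&(Z<90);print('eyes',m.sum(),'X',np.percentile(X[m],[1,99]).round(1),'Y',np.percentile(Y[m],[1,99]).round(1),'z',np.percentile(Z[m],[5,50,95]).round(1))
i=cv2.imread('pics/w15.png');cv2.imwrite('pics/w15c.png',cv2.resize(i[80:280,150:350],None,fx=3,fy=3,interpolation=cv2.INTER_CUBIC))
E
```

```text
t 29.07 tcp [ 0.6006 -0.0197  0.3064] F [-0.3  0.  -0.8] op 0.751 q [-0.24  0.61  0.35  1.55 -0.23  1.04  0.38]
axes [[-0.204, 0.979, -0.018], [0.979, 0.204, -0.004], [-0.0, -0.019, -1.0]]
yaw -78.23 tilt z [-0.0184 -0.0039 -0.9998]
go [0.386, -0.2895, 0.22] travel [-1.469 -1.756  0.609] rz -0.0002
bar 3035 [[-15.1, -34.5, -28.1], [2.8, -25.2, -24.0], [18.0, -17.8, -18.5]]
bar 3059 [[-14.3, 17.7, -27.9], [3.3, 25.0, -25.0], [17.9, 34.5, -18.8]]
axle 1249 [[-46.7, -3.2, 50.9], [25.2, 1.5, 53.0], [48.6, 6.5, 58.0]]
axle z(x), y(x) fits [-7.13395417e-03  5.24365491e+01] [1.08593703e-03 1.55909948e+00]
eyes region 570 [62.  68.4 71.9]
eyes 7354 X [ 48.5 201.7] Y [-35.   44.3] z [61.6 63.  64.5]
```

View pics/w15c.png

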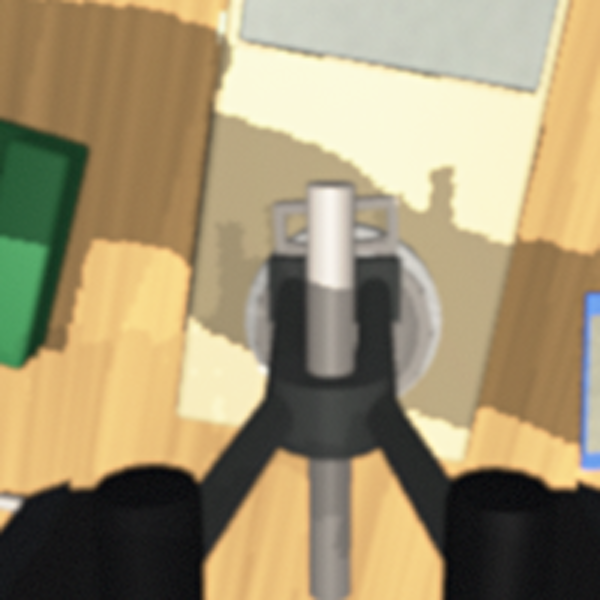

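Request:
{"method": "play_rows", "body": {"commands": [{"travel":[-0.03,-0.01,-0.03],"delta_rot":[0,0,0],"gripper":0.5},{"travel":[-0.09,-0.03,-0.07],"delta_rot":[0,0,0],"gripper":0.5},{"travel":[-0.17,-0.05,-0.12],"delta_rot":[0,0,0],"gripper":0.5},{"travel":[-0.27,-0.08,-0.16],"delta_rot":[0,0,0],"gripper":0.5},{"travel":[-0.37,-0.11,-0.17],"delta_rot":[0,0,0],"gripper":0.5},{"travel":[-0.47,-0.14,-0.17],"delta_rot":[0,0,0],"gripper":0.5},{"travel":[-0.57,-0.17,-0.17],"delta_rot":[0,0,0],"gripper":0.5},{"travel":[-0.67,-0.2,-0.17],"delta_rot":[0,0,0],"gripper":0.5},{"travel":[-0.76,-0.23,-0.17],"delta_rot":[0,0,0],"gripper":0.5},{"travel":[-0.85,-0.26,-0.17],"delta_rot":[0,0,0],"gripper":0.5},{"travel":[-0.93,-0.28,-0.17],"delta_rot":[0,0,0],"gripper":0.5},{"travel":[-1.0,-0.29,-0.17],"delta_rot":[0,0,0],"gripper":0.5}]}}

```text
clock: 30.62
tool_pos: [0.5889, -0.1761, 0.3324]
eef_rot: [0.631, 0.776, -0.008, -0.006]
contact_force: [0.2, 0.2, -2.0]
opening: 0.746
```

Request:
{"method": "play_rows", "body": {"commands": [{"travel":[-0.09,-0.03,0],"delta_rot":[0,0,-0.015],"gripper":0.5},{"travel":[-0.18,-0.06,0],"delta_rot":[0,-0.001,-0.05],"gripper":0.5},{"travel":[-0.27,-0.09,0],"delta_rot":[0,-0.002,-0.095],"gripper":0.5},{"travel":[-0.36,-0.12,0],"delta_rot":[0,-0.003,-0.14],"gripper":0.5},{"travel":[-0.45,-0.14,0],"delta_rot":[0,-0.0035,-0.185],"gripper":0.5},{"travel":[-0.53,-0.16,0],"delta_rot":[0,-0.004,-0.23],"gripper":0.5},{"travel":[-0.61,-0.18,0],"delta_rot":[0,-0.005,-0.275],"gripper":0.5},{"travel":[-0.68,-0.2,0],"delta_rot":[0,-0.006,-0.32],"gripper":0.5},{"travel":[-0.74,-0.22,0],"delta_rot":[0,-0.007,-0.365],"gripper":0.5},{"travel":[-0.79,-0.24,0],"delta_rot":[0,-0.008,-0.41],"gripper":0.5},{"travel":[-0.83,-0.25,0],"delta_rot":[0,-0.0085,-0.45],"gripper":0.5},{"travel":[-0.85,-0.26,0],"delta_rot":[0,-0.009,-0.479],"gripper":0.5}]}}

```text
clock: 32.12
tool_pos: [0.5766, -0.3089, 0.3329]
eef_rot: [-0.071, 0.997, -0.009, 0.0]
contact_force: [-1.4, -1.0, -1.1]
opening: 0.75
```

```bash
python3 e.py w16; python3 -c "
from h import *
go([.5765,-.3317,.33],8.1)"
```

```text
t 32.12 tcp [ 0.5766 -0.3089  0.3329] F [-1.4 -1.  -1.1] op 0.75 q [ 0.45  0.64 -0.07  1.35  0.07  1.14  2.08]
axes [[-0.99, -0.142, 0.002], [-0.142, 0.99, -0.019], [0.001, -0.019, -1.0]]
yaw 8.16 tilt z [ 0.0018 -0.0187 -0.9998]
go [0.386, -0.2895, 0.22] travel [1.239 0.322 0.748] rz 0.4798
bar 3017 [[-14.4, -34.7, -27.9], [3.4, -25.5, -24.0], [18.5, -18.0, -18.5]]
bar 3077 [[-13.7, 17.5, -28.0], [4.0, 24.8, -24.9], [18.6, 34.2, -18.9]]
axle 1271 [[-45.9, -3.4, 50.7], [25.7, 1.4, 53.0], [49.5, 6.3, 57.5]]
axle z(x), y(x) fits [-1.11198149e-02  5.24800923e+01] [0.00204731 1.378692  ]
yaw 8.26 tilt z [ 0.0018 -0.0192 -0.9998]
go [0.5765, -0.3317, 0.33] travel [ 0.02  -0.146  0.023] rz 0.0009
```

Request:
{"method": "play_rows", "body": {"commands": [{"travel":[0.003,-0.02,0],"delta_rot":[0,0,0],"gripper":0.5},{"travel":[0.008,-0.06,0],"delta_rot":[0,0,0],"gripper":0.5},{"travel":[0.012,-0.11,0.03],"delta_rot":[0,0,0],"gripper":0.5},{"travel":[0.015,-0.145,0.09],"delta_rot":[0,0,0],"gripper":0.5},{"travel":[0.015,-0.143,0.17],"delta_rot":[0,0,0],"gripper":0.5},{"travel":[0.015,-0.142,0.26],"delta_rot":[0,0,0],"gripper":0.5},{"travel":[0.015,-0.14,0.35],"delta_rot":[0,0,0],"gripper":0.5},{"travel":[0.015,-0.138,0.43],"delta_rot":[0,0,0],"gripper":0.5},{"travel":[0.015,-0.136,0.49],"delta_rot":[0,0,0],"gripper":0.5},{"travel":[0.015,-0.136,0.52],"delta_rot":[0,0,0],"gripper":0.5},{"travel":[0.015,-0.136,0.52],"delta_rot":[0,0,0],"gripper":0.5}]}}

```text
clock: 33.55
tool_pos: [0.5775, -0.33, 0.2553]
eef_rot: [-0.07, 0.998, -0.009, 0.0]
contact_force: [0.1, -0.6, -1.5]
opening: 0.746
```

```bash
python3 e.py w17; python3 -c "
from h import *
go([.5773,-.3317,.1795],8.1)
d=np.load('last.npz');w=d['w'];Z=w[...,2]
k=(abs(Z-.2)<.012)&(abs(w[...,0]-.576)<.06)&(abs(w[...,1]+.332)<.009);p=w[k];print('axle world',p.min(0).round(4),p.max(0).round(4))
m=(abs(Z-.009)<.0035)&(abs(w[...,0]-.575)<.08)&(abs(w[...,1]+.333)<.07);print('rack',cv2.minAreaRect((w[m][:,:2]*1000).astype(np.float32)))
m=(Z>.11)&(Z<.14)&(abs(w[...,0]-.575)<.08)&(abs(w[...,1]+.333)<.07);print('cheeks',m.sum(),w[m].min(0).round(3),w[m].max(0).round(3))
"
```

```text
t 33.55 tcp [ 0.5775 -0.33    0.2553] F [ 0.1 -0.6 -1.5] op 0.746 q [ 0.48  0.72 -0.07  1.43  0.08  0.99  2.09]
axes [[-0.99, -0.139, 0.002], [-0.139, 0.99, -0.019], [0.001, -0.019, -1.0]]
yaw 8.01 tilt z [ 0.0018 -0.0186 -0.9998]
go [0.386, -0.2895, 0.22] travel [1.227 0.45  0.228] rz 0.4789
bar 3010 [[-14.2, -34.8, -27.9], [3.5, -25.5, -24.0], [18.6, -18.1, -18.6]]
bar 3063 [[-13.6, 17.4, -28.0], [4.0, 24.9, -24.9], [18.6, 34.2, -18.8]]
axle 1278 [[-45.8, -3.4, 50.7], [25.8, 1.4, 53.1], [49.6, 6.3, 57.9]]
axle z(x), y(x) fits [-1.29228691e-02  5.25052299e+01] [0.00226205 1.33832504]
yaw 8.0 tilt z [ 0.0024 -0.0189 -0.9998]
go [0.5773, -0.3317, 0.1795] travel [ 0.004 -0.     0.508] rz -0.0005
axle world [ 0.5276 -0.341   0.1883] [ 0.6246 -0.323   0.212 ]
rack ((575.4840698242188, -331.6178894042969), (99.78802490234375, 90.13116455078125), 8.22905445098877)
cheeks 815 [ 0.533 -0.36   0.11 ] [ 0.58  -0.312  0.139]
```

Request:
{"method": "play_rows", "body": {"commands": [{"travel":[0.004,0,0.04],"delta_rot":[0,0,0],"gripper":0.5},{"travel":[0.004,0,0.12],"delta_rot":[0,0,0],"gripper":0.5},{"travel":[0.004,0,0.21],"delta_rot":[0,0,0],"gripper":0.5},{"travel":[0.004,0,0.3],"delta_rot":[0,0,0],"gripper":0.5},{"travel":[0.004,0,0.38],"delta_rot":[0,0,0],"gripper":0.5},{"travel":[0.004,0,0.44],"delta_rot":[0,0,0],"gripper":0.5},{"travel":[0.004,0,0.475],"delta_rot":[0,0,0],"gripper":0.5},{"travel":[0.004,0,0.495],"delta_rot":[0,0,0],"gripper":0.5},{"travel":[0.004,0,0.495],"delta_rot":[0,0,0],"gripper":0.5}]}}

```text
clock: 34.72
tool_pos: [0.5772, -0.3316, 0.1814]
eef_rot: [-0.07, 0.998, -0.009, 0.0]
contact_force: [-0.4, -0.7, -1.0]
opening: 0.752
```

```bash
python3 e.py w18
```

```text
t 34.73 tcp [ 0.5772 -0.3316  0.1814] F [-0.4 -0.7 -1. ] op 0.752 q [ 0.48  0.8  -0.07  1.5   0.09  0.83  2.08]
axes [[-0.99, -0.139, 0.002], [-0.139, 0.99, -0.019], [0.0, -0.019, -1.0]]
yaw 8.0 tilt z [ 0.0022 -0.0188 -0.9998]
go [0.386, -0.2895, 0.22] travel [ 1.223  0.45  -0.266] rz 0.4789
bar 3010 [[-14.4, -34.7, -27.9], [3.4, -25.4, -23.9], [18.6, -18.0, -18.4]]
bar 3072 [[-13.8, 17.5, -28.1], [4.0, 24.9, -24.8], [18.6, 34.3, -18.8]]
axle 1473 [[-45.8, -6.9, 51.0], [26.0, 0.8, 53.4], [49.5, 6.4, 65.3]]
axle z(x), y(x) fits [-1.36369586e-02  5.29124833e+01] [0.00634208 0.63217181]
```

Request:
{"method": "play_rows", "body": {"commands": [{"travel":[0,0,0.01],"delta_rot":[0,0,0],"gripper":0.5},{"travel":[0,0,0.018],"delta_rot":[0,0,0],"gripper":0.5},{"travel":[0,0,0.018],"delta_rot":[0,0,0],"gripper":0.6},{"travel":[0,0,0.018],"delta_rot":[0,0,0],"gripper":0.8},{"travel":[0,0,0.018],"delta_rot":[0,0,0],"gripper":1},{"travel":[0,0,0.018],"delta_rot":[0,0,0],"gripper":1},{"travel":[0,0,0.018],"delta_rot":[0,0,0],"gripper":1}]}}

```text
clock: 35.65
tool_pos: [0.5771, -0.3316, 0.1785]
eef_rot: [-0.07, 0.998, -0.009, 0.0]
contact_force: [1.3, -0.0, -0.1]
opening: 1.003
```

Request:
{"method": "play_rows", "body": {"commands": [{"travel":[0,-0.003,-0.1],"delta_rot":[0,0,0],"gripper":1},{"travel":[0,-0.005,-0.3],"delta_rot":[0,0,0],"gripper":1},{"travel":[0,-0.01,-0.6],"delta_rot":[0,0,0],"gripper":1},{"travel":[0,-0.01,-1],"delta_rot":[0,0,0],"gripper":1},{"travel":[0,-0.01,-1],"delta_rot":[0,0,0],"gripper":1}]}}

```text
clock: 36.28
tool_pos: [0.5798, -0.3317, 0.3357]
eef_rot: [-0.07, 0.997, -0.013, 0.006]
contact_force: [0.7, -0.1, -0.3]
opening: 1.0
```

```bash
cat > k.py <<'E'
from h import *
st()
def cases(s,n):
    w=cloud(s);c=s['color'].astype(int);Z=w[...,2]
    m=(c[...,1]>c[...,0]+20)&(c[...,1]>c[...,2]+10)&(Z>.034)&(Z<.3)
    k,l,stt,ce=cv2.connectedComponentsWithStats(m.astype(np.uint8))
    for i in range(1,k):
        if stt[i,4]>150:
            p=w[l==i];h=cv2.minAreaRect((p[:,:2]*1000).astype(np.float32));print(n,stt[i,4],'ctr',np.round(h[0],1),'size',np.round(h[1],1),'ang',round(h[2],1),'z',np.median(p[:,2]).round(3))
if __name__=='__main__':
    s=snap('top','k_top');cases(s,'top');w=cloud(s);Z=w[...,2]
    m=(Z>.185)&(Z<.23)&(abs(w[...,0]-.575)<.06)&(abs(w[...,1]+.333)<.08);print('bars',m.sum(),w[m].mean(0).round(4) if m.any() else '')
    s=snap('wrist','k_wrist');cases(s,'wrist');np.savez('last.npz',w=cloud(s),c=s['color'])
    w=cloud(s);Z=w[...,2];c=s['color'].astype(int)
    m=(abs(Z-.063)<.005)&(np.ptp(c,axis=-1)<25)&(w[...,1]>.03)&(w[...,1]<.2)&(abs(w[...,0]-.61)<.08);
    if m.sum()>50: print('platform',m.sum(),cv2.minAreaRect((w[m][:,:2]*1000).astype(np.float32)))
E
python3 k.py; python3 c.py | head -4
```

```text
t 36.27 tcp [ 0.5798 -0.3317  0.3357] F [ 0.7 -0.1 -0.3] op 1.0 q [ 0.48  0.65 -0.07  1.32  0.07  1.15  2.11]
axes [[-0.99, -0.139, 0.014], [-0.139, 0.99, -0.024], [-0.01, -0.026, -1.0]]
top 902 ctr [580.4 327.1] size [105.2  97.5] ang 0.4 z 0.041
top 948 ctr [426.5 123.1] size [104.8  96.7] ang 13.1 z 0.041
top 965 ctr [428.8 -60.9] size [ 96.4 104.9] ang 84.2 z 0.041
top 958 ctr [421.2 279.7] size [ 96.3 104.1] ang 88.6 z 0.041
bars 105 [ 0.5708 -0.3314  0.2037]
wrist 4524 ctr [429.6 -67.3] size [ 89.5 106.7] ang 84.8 z 0.041
wrist 1271 ctr [ 745.7 -244.3] size [37.8 51.2] ang 25.6 z 0.103
bar1 750 z [0.1986 0.2042 0.2062] mean [ 0.578  -0.3572] rect [ 579.2 -357.6] [35.8 15.9] 7.2
bar2 763 z [0.1989 0.2045 0.2065] mean [ 0.571  -0.3067] rect [ 572.2 -306.1] [36.  16.1] 8.6
axle 1624 z [0.1218 0.1279 0.1357] mean [ 0.5739 -0.3319] rect [ 576.1 -331. ] [96.1 46.8] 8.0
rackbase 2213 z [0.0076 0.009  0.0104] mean [ 0.562  -0.3335] rect [ 575.5 -331.6] [99.6 89.7] 8.0
  return np.nanmean(a, axis, out=out, keepdims=keepdims)
c.py:5: RuntimeWarning: Mean of empty slice.
  p=w[m][:,:2];k=cv2.minAreaRect((p*1000).astype(np.float32));print(n,m.sum(),'z',np.round(np.nanpercentile(Z[m],[5,50,95]),4),'mean',np.round(p.mean(0),4),'rect',np.round(k[0],1),np.round(k[1],1),round(k[2],1))
  ret = um.true_divide(
```

```bash
cat >> h.py <<'E'
def plan(dst,yaw):
    "travel and delta_rot to a level tool at dst, yaw deg; last line the measured pose"
    s=r.get_state();Ro=R.from_quat(s['eef_rot']);M=Ro.as_matrix();y=np.radians(yaw)
    T=np.array([[-np.cos(y),-np.sin(y),0],[-np.sin(y),np.cos(y),0],[0,0,-1]]);
    print('plan',np.round(dst,4),yaw,'travel',(M.T@(np.array(dst)-np.array(s['tool_pos']))/.15).round(3),'rot',((Ro.inv()*R.from_matrix(T)).as_rotvec()/np.pi).round(4))
E
python3 -c "
from h import *
st();plan([.55,-.2,.42],0)"
```

```text
t 36.38 tcp [ 0.5771 -0.3303  0.3299] F [ 0.1  0.3 -1.3] op 1.003 q [ 0.48  0.65 -0.07  1.32  0.07  1.15  2.11]
axes [[-0.99, -0.139, 0.004], [-0.139, 0.99, -0.02], [-0.001, -0.02, -1.0]]
plan [ 0.55 -0.2   0.42] 0 travel [ 0.058  0.874 -0.618] rot [-0.0063  0.0008  0.0445]
```

Request:
{"method": "play_rows", "body": {"commands": [{"travel":[0.058,0.874,-0.618],"delta_rot":[-0.0063,0.0008,0.0445],"gripper":1},{"travel":[0.058,0.874,-0.618],"delta_rot":[-0.0063,0.0008,0.0445],"gripper":1},{"travel":[0.058,0.874,-0.618],"delta_rot":[-0.0063,0.0008,0.0445],"gripper":1},{"travel":[0.058,0.874,-0.618],"delta_rot":[-0.0063,0.0008,0.0445],"gripper":1}]}}

```text
clock: 36.88
tool_pos: [0.5502, -0.1971, 0.4196]
eef_rot: [-0.002, 1.0, 0.001, -0.0]
contact_force: [-0.1, 0.1, -0.7]
opening: 1.002
```

Request:
{"method": "play_rows", "body": {"commands": [{"travel":[0,1,0],"delta_rot":[0,0,0],"gripper":1},{"travel":[0,1,0],"delta_rot":[0,0,0],"gripper":1},{"travel":[0,1,0],"delta_rot":[0,0,0],"gripper":1}]}}

```text
clock: 37.25
tool_pos: [0.5493, -0.0468, 0.4169]
eef_rot: [-0.002, 1.0, 0.001, -0.003]
contact_force: [0.5, 0.1, -0.9]
opening: 1.0
```

Request:
{"method": "play_rows", "body": {"commands": [{"travel":[0,0.8,0],"delta_rot":[0,0,0],"gripper":1},{"travel":[0,0.8,0],"delta_rot":[0,0,0],"gripper":1},{"travel":[0,0.8,0],"delta_rot":[0,0,0],"gripper":1},{"travel":[0,0.8,0],"delta_rot":[0,0,0],"gripper":1},{"travel":[0,0.8,0],"delta_rot":[0,0,0],"gripper":1}]}}

```text
clock: 37.88
tool_pos: [0.5501, 0.0675, 0.4182]
eef_rot: [0.002, 1.0, -0.0, -0.002]
contact_force: [-0.8, 1.1, -0.6]
opening: 0.997
```

```bash
python3 k.py
python3 - <<'E'
from h import *
d=np.load('last.npz');w=d['w'];Z=w[...,2]
for n,lo,hi in(('chassis top',.047,.0545),('z62 y>0',.058,.067),):
    m=(Z>lo)&(Z<hi)&(abs(w[...,0]-.61)<.09)&(w[...,1]>(-.15 if n[0]=='c' else .03))&(w[...,1]<.2);h=cv2.minAreaRect((w[m][:,:2]*1000).astype(np.float32));print(n,m.sum(),np.round(h[0],1),np.round(h[1],1),round(h[2],2))
m=(Z>.058)&(Z<.09)&(abs(w[...,0]-.61)<.06)&(w[...,1]<.01)&(w[...,1]>-.12);print('spindle+ring z',np.percentile(Z[m],[5,50,95]).round(4))
E
```

```text
t 37.88 tcp [0.5501 0.0675 0.4182] F [-0.8  1.1 -0.6] op 0.997 q [-0.15  0.42 -0.09  1.5   0.04  1.23  1.32]
axes [[-1.0, 0.004, -0.003], [0.004, 1.0, -0.001], [0.003, -0.001, -1.0]]
top 152 ctr [ 744.9 -234.4] size [47.4 34.5] ang 57.1 z 0.105
top 900 ctr [580.9 327.4] size [104.   97.5] ang 0.3 z 0.041
top 930 ctr [425.9 125.2] size [105.5  92.1] ang 12.7 z 0.041
top 955 ctr [421.2 279.8] size [ 96.1 103.7] ang 88.8 z 0.041
bars 161 [ 0.5757 -0.3307  0.2042]
wrist 4387 ctr [427.4 124. ] size [106.5  98.3] ang 13.6 z 0.041
wrist 4510 ctr [421.6 280.9] size [ 98.2 105.6] ang 89.3 z 0.041
wrist 4346 ctr [430.4 -60.5] size [ 99.2 105.6] ang 85.0 z 0.041
wrist 3436 ctr [580.8 328.3] size [ 99.1 106.5] ang 89.2 z 0.041
wrist 875 ctr [ 746.5 -231.2] size [50.9 34.1] ang 43.2 z 0.101
platform 5181 ((604.2921752929688, 103.23545837402344), (115.49628448486328, 114.34614562988281), 2.329010486602783)
chassis top 6388 [607.6  28.9] [130.1 289.8] 2.48
z62 y>0 5298 [604.7 103.9] [116.7 116.1] 2.34
spindle+ring z [0.0627 0.0768 0.084 ]
```

View pics/k_wrist.png

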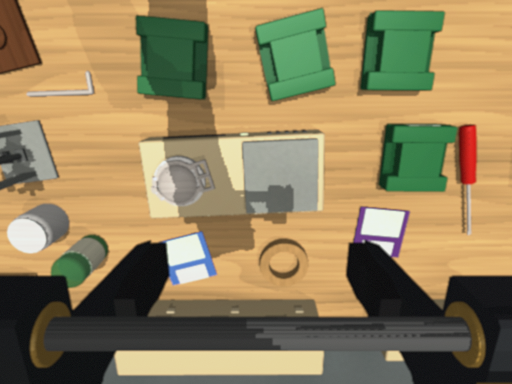

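Request:
{"method": "play_rows", "body": {"commands": [{"travel":[0.8,-0.853,0.8],"delta_rot":[0,0,0.029],"gripper":0.9},{"travel":[0.8,-0.853,0.8],"delta_rot":[0,0,0.029],"gripper":0.9},{"travel":[0.8,-0.853,0.8],"delta_rot":[0,0,0.029],"gripper":0.9},{"travel":[0.8,-0.853,0.8],"delta_rot":[0,0,0.029],"gripper":0.9},{"travel":[0.8,-0.853,0.8],"delta_rot":[0,0,0.029],"gripper":0.9}]}}

```text
clock: 38.6
tool_pos: [0.4282, -0.0596, 0.2987]
eef_rot: [0.048, 0.999, 0.0, -0.002]
contact_force: [0.2, -0.1, 0.9]
opening: 0.951
```

Request:
{"method": "play_rows", "body": {"commands": [{"travel":[0,0,0.5],"delta_rot":[0,0,0],"gripper":0.8},{"travel":[0,0,0.98],"delta_rot":[0,0,0],"gripper":0.8},{"travel":[0,0,0.98],"delta_rot":[0,0,0],"gripper":0.8},{"travel":[0,0,0.98],"delta_rot":[0,0,0],"gripper":0.8},{"travel":[0,0,0.98],"delta_rot":[0,0,0],"gripper":0.8}]}}

```text
clock: 39.22
tool_pos: [0.4313, -0.0573, 0.1532]
eef_rot: [0.045, 0.999, 0.001, 0.001]
contact_force: [0.5, 0.3, -0.4]
opening: 0.903
```

```bash
cat > m.py <<'E'
from h import *
import sys
# refine the case nearest the TCP in plan; optional arg: height of its top (default .040)
zt=float(sys.argv[1]) if len(sys.argv)>1 else .040
e=st();s=snap('wrist','m%d'%int(e['clock']*100));w=cloud(s);c=s['color'].astype(int);Z=w[...,2]
p0=np.array(e['tool_pos'])[:2]
m=(c[...,1]>c[...,0]+15)&(c[...,1]>c[...,2]+8)&(abs(Z-zt-.001)<.005)&(np.hypot(*(w[...,:2]-p0).transpose(2,0,1))<.09)
p=w[m][:,:2]*1000;h=cv2.minAreaRect(p.astype(np.float32));a=h[2];sz=h[1]
if a>45: a-=90;sz=sz[::-1]
ctr=np.array(h[0])/1000
q=(p/1000-ctr)@np.array([[np.cos(np.radians(a)),-np.sin(np.radians(a))],[np.sin(np.radians(a)),np.cos(np.radians(a))]])*1000
# waist: y extent where |x|<20
wq=q[abs(q[:,0])<20]
print('case',m.sum(),'ctr',ctr.round(4),'size',np.round(sz,1),'yaw',round(a,2),'waist y',np.percentile(wq[:,1],[1,99]).round(1),'z',np.median(Z[m]).round(4))
plan([*ctr,zt-.019],round(a,2))
E
python3 m.py
```

```text
t 39.23 tcp [ 0.4313 -0.0573  0.1532] F [ 0.5  0.3 -0.4] op 0.903 q [ 0.05  0.61 -0.04  2.21  0.07  0.32  1.43]
axes [[-0.996, 0.091, 0.001], [0.091, 0.996, 0.001], [-0.001, 0.001, -1.0]]
case 12605 ctr [ 0.4293 -0.0609] size [107.1  98.1] yaw -5.22 waist y [-32.2  32.4] z 0.041
plan [ 0.4293 -0.0609  0.021 ] -5.22 travel [ 0.012 -0.025  0.883] rot [0.0003 0.0005 0.0001]
```

Request:
{"method": "play_rows", "body": {"commands": [{"travel":[0.012,-0.025,0.3],"delta_rot":[0,0,0],"gripper":0.8},{"travel":[0.012,-0.025,0.6],"delta_rot":[0,0,0],"gripper":0.8},{"travel":[0.012,-0.025,0.883],"delta_rot":[0,0,0],"gripper":0.8},{"travel":[0.012,-0.025,0.883],"delta_rot":[0,0,0],"gripper":0.8},{"travel":[0.012,-0.025,0.883],"delta_rot":[0,0,0],"gripper":0.8},{"travel":[0.012,-0.025,0.883],"delta_rot":[0,0,0],"gripper":0.3},{"travel":[0.012,-0.025,0.883],"delta_rot":[0,0,0],"gripper":0.3},{"travel":[0.012,-0.025,0.883],"delta_rot":[0,0,0],"gripper":0.3},{"travel":[0.012,-0.025,0.883],"delta_rot":[0,0,0],"gripper":0.3}], "force": 25}}

```text
clock: 40.4
tool_pos: [0.4241, -0.0633, 0.0221]
eef_rot: [0.046, 0.999, -0.002, -0.001]
contact_force: [-9.5, -4.0, 22.1]
opening: 0.748
```

Request:
{"method": "play_rows", "body": {"commands": [{"travel":[0,0,-0.1],"delta_rot":[0,0,0],"gripper":0.3},{"travel":[0,0,-0.3],"delta_rot":[0,0,0],"gripper":0.3},{"travel":[0,0,-0.55],"delta_rot":[0,0,0],"gripper":0.3},{"travel":[0,0,-0.8],"delta_rot":[0,0,0],"gripper":0.3},{"travel":[0,0,-1],"delta_rot":[0,0,0],"gripper":0.3},{"travel":[0,0,-1],"delta_rot":[0,0,0],"gripper":0.3},{"travel":[0,0,-1],"delta_rot":[0,0,0],"gripper":0.3}]}}

```text
clock: 41.28
tool_pos: [0.4274, -0.0619, 0.1696]
eef_rot: [0.046, 0.999, -0.0, -0.001]
contact_force: [-0.4, -0.3, -0.9]
opening: 0.749
```

```bash
python3 -c "
from h import *
st();plan([.6046,.1037,.171],2.4)"
```

```text
t 41.27 tcp [ 0.4274 -0.0619  0.1696] F [-0.4 -0.3 -0.9] op 0.749 q [ 0.44  0.64 -0.64  2.18  0.75  0.55  0.72]
axes [[-0.996, 0.092, -0.002], [0.092, 0.996, -0.001], [0.001, -0.001, -1.0]]
plan [0.6046 0.1037 0.171 ] 2.4 travel [-1.075  1.208 -0.012] rot [-0.0002 -0.0005 -0.0427]
```

```bash
python3 m.py .1885
```

```text
t 41.27 tcp [ 0.4274 -0.0619  0.1696] F [-0.4 -0.3 -0.9] op 0.749 q [ 0.44  0.64 -0.64  2.18  0.75  0.55  0.72]
axes [[-0.996, 0.092, -0.002], [0.092, 0.996, -0.001], [0.001, -0.001, -1.0]]
case 32735 ctr [ 0.4323 -0.0631] size [107.9  98.9] yaw -4.57 waist y [-32.2  33. ] z 0.1884
plan [ 0.4323 -0.0631  0.1695] -4.57 travel [-0.036 -0.006 -0.003] rot [-0.0002 -0.0009 -0.0038]
```

Request:
{"method": "play_rows", "body": {"commands": [{"travel":[-0.07,0.08,0],"delta_rot":[0,0,0],"gripper":0.3},{"travel":[-0.2,0.23,0],"delta_rot":[0,0,0],"gripper":0.3},{"travel":[-0.35,0.4,0],"delta_rot":[0,0,0],"gripper":0.3},{"travel":[-0.52,0.6,0],"delta_rot":[0,0,0],"gripper":0.3}]}}

```text
clock: 41.82
tool_pos: [0.5141, 0.0229, 0.1686]
eef_rot: [0.045, 0.999, 0.0, -0.002]
contact_force: [0.6, -1.9, -0.3]
opening: 0.749
```

Request:
{"method": "play_rows", "body": {"commands": [{"travel":[-0.17,0.2,0],"delta_rot":[0,0,-0.01],"gripper":0.3},{"travel":[-0.32,0.38,0],"delta_rot":[0,0,-0.02],"gripper":0.3},{"travel":[-0.45,0.53,0],"delta_rot":[0,0,-0.035],"gripper":0.3},{"travel":[-0.519,0.608,0],"delta_rot":[0,0,-0.041],"gripper":0.3},{"travel":[-0.519,0.608,0],"delta_rot":[0,0,-0.041],"gripper":0.3},{"travel":[-0.519,0.608,0],"delta_rot":[0,0,-0.041],"gripper":0.3}]}}

```text
clock: 42.58
tool_pos: [0.5982, 0.1048, 0.1686]
eef_rot: [-0.019, 1.0, -0.0, -0.002]
contact_force: [0.4, 0.0, -0.9]
opening: 0.747
```

```bash
python3 m.py .1885; python3 -c "
from h import *
plan([.5992,.1042,.084],2.1)"
```

```text
t 42.58 tcp [0.5982 0.1048 0.1686] F [ 0.4  0.  -0.9] op 0.747 q [ 0.13  0.83 -0.7   1.67  0.66  0.89  0.77]
axes [[-0.999, -0.038, -0.004], [-0.038, 0.999, -0.0], [0.004, -0.0, -1.0]]
case 32464 ctr [0.603  0.1045] size [107.6  98.8] yaw 2.92 waist y [-32.4  32.7] z 0.1873
plan [0.603  0.1045 0.1695] 2.92 travel [-0.032 -0.001 -0.005] rot [-0.0001 -0.0011 -0.0043]
plan [0.5992 0.1042 0.084 ] 2.1 travel [-0.008 -0.002  0.566] rot [-0.0001 -0.0011  0.0002]
```

Request:
{"method": "play_rows", "body": {"commands": [{"travel":[-0.011,-0.005,0.15],"delta_rot":[0,0,0.002],"gripper":0.3},{"travel":[-0.011,-0.005,0.3],"delta_rot":[0,0,0.002],"gripper":0.3},{"travel":[-0.011,-0.005,0.42],"delta_rot":[0,0,0.002],"gripper":0.3},{"travel":[-0.011,-0.005,0.5],"delta_rot":[0,0,0.002],"gripper":0.3},{"travel":[-0.011,-0.005,0.54],"delta_rot":[0,0,0.002],"gripper":0.3},{"travel":[-0.011,-0.005,0.558],"delta_rot":[0,0,0.002],"gripper":0.3},{"travel":[-0.011,-0.005,0.558],"delta_rot":[0,0,0.002],"gripper":0.3},{"travel":[-0.011,-0.005,0.558],"delta_rot":[0,0,0.002],"gripper":0.3}]}}

```text
clock: 43.62
tool_pos: [0.6009, 0.1046, 0.0863]
eef_rot: [-0.016, 1.0, 0.001, -0.001]
contact_force: [-0.4, -0.4, -2.5]
opening: 0.75
```

```bash
python3 m.py .103
```

```text
t 43.62 tcp [0.6009 0.1046 0.0863] F [-0.4 -0.4 -2.5] op 0.75 q [ 0.09  0.94 -0.62  1.71  0.76  0.74  0.69]
axes [[-1.0, -0.031, -0.001], [-0.031, 1.0, 0.001], [0.001, 0.001, -1.0]]
case 32901 ctr [0.6059 0.1036] size [108.1  99.1] yaw 2.29 waist y [-31.9  33.2] z 0.105
plan [0.6059 0.1036 0.084 ] 2.29 travel [-0.033 -0.007  0.015] rot [ 0.0004 -0.0003 -0.0028]
```

Request:
{"method": "play_rows", "body": {"commands": [{"travel":[0.008,0,0.009],"delta_rot":[0,0,0],"gripper":0.3},{"travel":[0.008,0,0.018],"delta_rot":[0,0,0],"gripper":0.3},{"travel":[0.008,0,0.018],"delta_rot":[0,0,0],"gripper":0.3},{"travel":[0.008,0,0.018],"delta_rot":[0,0,0],"gripper":0.7},{"travel":[0.008,0,0.018],"delta_rot":[0,0,0],"gripper":0.8},{"travel":[0.008,0,0.018],"delta_rot":[0,0,0],"gripper":0.8}]}}

```text
clock: 44.42
tool_pos: [0.5994, 0.1044, 0.083]
eef_rot: [-0.016, 1.0, 0.0, -0.001]
contact_force: [1.1, -0.4, -0.7]
opening: 0.897
```

Request:
{"method": "play_rows", "body": {"commands": [{"travel":[0,0,-0.2],"delta_rot":[0,0,0],"gripper":0.8},{"travel":[0,0,-0.5],"delta_rot":[0,0,0],"gripper":0.8},{"travel":[0,0,-0.75],"delta_rot":[0,0,0],"gripper":0.8},{"travel":[0,0,-0.75],"delta_rot":[0,0,0],"gripper":0.8},{"travel":[0,0,-0.75],"delta_rot":[0,0,0],"gripper":0.8}]}}

```text
clock: 45.05
tool_pos: [0.5991, 0.1037, 0.1947]
eef_rot: [-0.016, 1.0, 0.0, -0.002]
contact_force: [0.3, 0.1, 0.0]
opening: 0.899
```

```bash
python3 m.py .102
python3 - <<'E'
from k import *
s=snap('top');cases(s,'top');plan([.427,.124,.195],13.4)
E
```

```text
t 45.05 tcp [0.5991 0.1037 0.1947] F [0.3 0.1 0. ] op 0.899 q [ 0.14  0.8  -0.72  1.64  0.62  0.94  0.79]
axes [[-1.0, -0.031, -0.003], [-0.031, 1.0, -0.0], [0.003, 0.0, -1.0]]
case 14147 ctr [0.6042 0.104 ] size [107.1  98.6] yaw 2.5 waist y [-32.   32.8] z 0.103
plan [0.6042 0.104  0.083 ] 2.5 travel [-0.039  0.002  0.741] rot [-0.     -0.0013 -0.0039]
t 45.1 tcp [0.5988 0.1037 0.1942] F [ 0.4  0.  -0.3] op 0.901 q [ 0.14  0.8  -0.72  1.65  0.62  0.94  0.79]
axes [[-1.0, -0.031, -0.004], [-0.031, 1.0, -0.0], [0.004, -0.0, -1.0]]
top 154 ctr [ 746.2 -235.3] size [47.3 36.1] ang 54.7 z 0.104
top 894 ctr [580.6 327.2] size [104.4  97.3] ang 0.1 z 0.041
top 574 ctr [578.8 102.3] size [56.9 98.4] ang 1.9 z 0.103
top 957 ctr [426.6 123. ] size [105.   96.4] ang 13.2 z 0.041
top 963 ctr [421.2 279.8] size [ 95.7 103.8] ang 88.8 z 0.041
plan [0.427 0.124 0.195] 13.4 travel [ 1.14e+00  1.71e-01 -1.00e-03] rot [ 0.0001 -0.0014 -0.0645]
```

Request:
{"method": "play_rows", "body": {"commands": [{"travel":[0.3,0.04,-0.1],"delta_rot":[0,0,0],"gripper":0.8},{"travel":[0.66,0.1,-0.1],"delta_rot":[0,0,0],"gripper":0.8},{"travel":[0.66,0.1,-0.1],"delta_rot":[0,0,0],"gripper":0.8}]}}

```text
clock: 45.52
tool_pos: [0.4944, 0.1157, 0.2096]
eef_rot: [-0.019, 1.0, -0.001, -0.004]
contact_force: [0.8, 0.1, -0.4]
opening: 0.899
```

Request:
{"method": "play_rows", "body": {"commands": [{"travel":[0.3,0.05,0.1],"delta_rot":[0,0,-0.05],"gripper":0.8},{"travel":[0.48,0.07,0.37],"delta_rot":[0,0,-0.0645],"gripper":0.8},{"travel":[0.48,0.07,0.37],"delta_rot":[0,0,-0.0645],"gripper":0.8},{"travel":[0.48,0.07,0.37],"delta_rot":[0,0,-0.0645],"gripper":0.8},{"travel":[0.48,0.07,0.37],"delta_rot":[0,0,-0.0645],"gripper":0.8}]}}

```text
clock: 46.15
tool_pos: [0.4298, 0.1249, 0.1561]
eef_rot: [-0.116, 0.993, 0.001, 0.0]
contact_force: [0.1, 0.5, 0.3]
opening: 0.903
```

```bash
python3 m.py
```

```text
t 46.15 tcp [0.4298 0.1249 0.1561] F [0.1 0.5 0.3] op 0.903 q [ 0.04  0.69 -0.68  2.15  0.82  0.57  0.56]
axes [[-0.973, -0.23, 0.001], [-0.23, 0.973, 0.002], [-0.001, 0.002, -1.0]]
case 12432 ctr [0.4266 0.1243] size [107.4  98.1] yaw 13.37 waist y [-32.   32.7] z 0.041
plan [0.4266 0.1243 0.021 ] 13.37 travel [ 0.021 -0.     0.9  ] rot [ 0.0006  0.0003 -0.0004]
```

Request:
{"method": "play_rows", "body": {"commands": [{"travel":[0.021,0,0.2],"delta_rot":[0,0,0],"gripper":0.8},{"travel":[0.021,0,0.4],"delta_rot":[0,0,0],"gripper":0.8},{"travel":[0.021,0,0.6],"delta_rot":[0,0,0],"gripper":0.8},{"travel":[0.021,0,0.76],"delta_rot":[0,0,0],"gripper":0.8},{"travel":[0.021,0,0.9],"delta_rot":[0,0,0],"gripper":0.8},{"travel":[0.021,0,0.9],"delta_rot":[0,0,0],"gripper":0.8},{"travel":[0.021,0,0.9],"delta_rot":[0,0,0],"gripper":0.8}]}}

```text
clock: 47.08
tool_pos: [0.4253, 0.124, 0.021]
eef_rot: [-0.116, 0.993, 0.001, -0.0]
contact_force: [0.1, 1.5, 0.7]
opening: 0.899
```

```bash
python3 -c "
from h import *
st();plan([.4266,.1243,.021],13.37)"
```

```text
t 47.08 tcp [0.4253 0.124  0.021 ] F [0.1 1.5 0.7] op 0.899 q [-0.25  0.91 -0.22  2.24  1.56  0.17 -0.14]
axes [[-0.973, -0.231, -0.0], [-0.231, 0.973, 0.001], [0.0, 0.001, -1.0]]
plan [0.4266 0.1243 0.021 ] 13.37 travel [-0.009 -0.     0.   ] rot [ 0.0005 -0.     -0.0001]
```

Good; grip and lift.

Request:
{"method": "play_rows", "body": {"commands": [{"travel":[-0.008,0,0],"delta_rot":[0,0,0],"gripper":0.5},{"travel":[-0.008,0,0],"delta_rot":[0,0,0],"gripper":0.3},{"travel":[-0.008,0,0],"delta_rot":[0,0,0],"gripper":0.3},{"travel":[-0.008,0,0],"delta_rot":[0,0,0],"gripper":0.3},{"travel":[-0.008,0,-0.1],"delta_rot":[0,0,0],"gripper":0.3},{"travel":[-0.008,0,-0.25],"delta_rot":[0,0,0],"gripper":0.3},{"travel":[-0.008,0,-0.45],"delta_rot":[0,0,0],"gripper":0.3},{"travel":[-0.008,0,-0.65],"delta_rot":[0,0,0],"gripper":0.3},{"travel":[-0.008,0,-0.85],"delta_rot":[0,0,0],"gripper":0.3},{"travel":[-0.008,0,-1],"delta_rot":[0,0,0],"gripper":0.3},{"travel":[-0.008,0,-1],"delta_rot":[0,0,0],"gripper":0.3}]}}

```text
clock: 48.45
tool_pos: [0.4264, 0.1239, 0.1714]
eef_rot: [-0.116, 0.993, 0.001, 0.0]
contact_force: [0.2, -0.9, -2.8]
opening: 0.745
```

```bash
python3 m.py .19; python3 -c "
from h import *
plan([.6044,.1038,.19],2.2)"
```

```text
t 48.45 tcp [0.4264 0.1239 0.1714] F [ 0.2 -0.9 -2.8] op 0.745 q [ 0.04  0.65 -0.67  2.15  0.75  0.59  0.62]
axes [[-0.973, -0.231, 0.0], [-0.231, 0.973, 0.002], [-0.001, 0.002, -1.0]]
case 34123 ctr [0.427  0.1238] size [108.4  99.8] yaw 13.58 waist y [-32.8  32.3] z 0.1911
plan [0.427  0.1238 0.171 ] 13.58 travel [-0.008  0.001 -0.004] rot [ 0.0003 -0.0004 -0.0012]
plan [0.6044 0.1038 0.19  ] 2.2 travel [-1.127 -0.403 -0.132] rot [ 0.0003 -0.0004  0.062 ]
```

Request:
{"method": "play_rows", "body": {"commands": [{"travel":[-0.06,-0.02,-0.1],"delta_rot":[0,0,0],"gripper":0.3},{"travel":[-0.2,-0.08,-0.13],"delta_rot":[0,0,0],"gripper":0.3},{"travel":[-0.38,-0.14,-0.13],"delta_rot":[0,0,0],"gripper":0.3},{"travel":[-0.56,-0.2,-0.13],"delta_rot":[0,0,0],"gripper":0.3}]}}

```text
clock: 49.0
tool_pos: [0.5146, 0.1135, 0.1881]
eef_rot: [-0.117, 0.993, -0.0, -0.002]
contact_force: [-0.1, 0.2, -2.1]
opening: 0.746
```

Request:
{"method": "play_rows", "body": {"commands": [{"travel":[-0.18,-0.06,0],"delta_rot":[0,0,0.02],"gripper":0.3},{"travel":[-0.35,-0.12,0],"delta_rot":[0,0,0.04],"gripper":0.3},{"travel":[-0.48,-0.17,0],"delta_rot":[0,0,0.055],"gripper":0.3},{"travel":[-0.56,-0.203,0],"delta_rot":[0,0,0.062],"gripper":0.3},{"travel":[-0.56,-0.203,0],"delta_rot":[0,0,0.062],"gripper":0.3},{"travel":[-0.56,-0.203,0],"delta_rot":[0,0,0.062],"gripper":0.3}]}}

```text
clock: 49.75
tool_pos: [0.6021, 0.1041, 0.1884]
eef_rot: [-0.02, 1.0, 0.0, -0.002]
contact_force: [-0.2, 0.9, -1.4]
opening: 0.745
```

```bash
python3 m.py .21; python3 -c "
from h import *
plan([.6044,.1038,.126],2.2)"
```

```text
t 49.75 tcp [0.6021 0.1041 0.1884] F [-0.2  0.9 -1.4] op 0.745 q [ 0.12  0.81 -0.68  1.64  0.6   0.92  0.83]
axes [[-0.999, -0.04, -0.004], [-0.04, 0.999, -0.0], [0.004, 0.0, -1.0]]
case 33497 ctr [0.6027 0.1036] size [108.4  98.7] yaw 2.78 waist y [-32.3  32.7] z 0.2082
plan [0.6027 0.1036 0.191 ] 2.78 travel [-0.003 -0.004 -0.015] rot [ 0.0001 -0.0012 -0.0025]
plan [0.6044 0.1038 0.126 ] 2.2 travel [-0.016 -0.003  0.418] rot [ 0.0001 -0.0012  0.0007]
```

Request:
{"method": "play_rows", "body": {"commands": [{"travel":[-0.009,0.002,0.1],"delta_rot":[0,0,0.0015],"gripper":0.3},{"travel":[-0.009,0.002,0.22],"delta_rot":[0,0,0.0015],"gripper":0.3},{"travel":[-0.009,0.002,0.32],"delta_rot":[0,0,0.0015],"gripper":0.3},{"travel":[-0.009,0.002,0.39],"delta_rot":[0,0,0.0015],"gripper":0.3},{"travel":[-0.009,0.002,0.415],"delta_rot":[0,0,0.0015],"gripper":0.3},{"travel":[-0.009,0.002,0.415],"delta_rot":[0,0,0.0015],"gripper":0.3},{"travel":[-0.009,0.002,0.415],"delta_rot":[0,0,0.0015],"gripper":0.3}]}}

```text
clock: 50.68
tool_pos: [0.605, 0.1047, 0.1279]
eef_rot: [-0.017, 1.0, 0.001, -0.0]
contact_force: [-0.2, 0.6, -1.8]
opening: 0.749
```

```bash
python3 m.py .144
```

```text
t 50.67 tcp [0.605  0.1047 0.1279] F [-0.2  0.6 -1.8] op 0.749 q [ 0.09  0.88 -0.62  1.68  0.67  0.81  0.76]
axes [[-0.999, -0.034, -0.001], [-0.034, 0.999, 0.001], [0.001, 0.001, -1.0]]
case 34021 ctr [0.6052 0.104 ] size [107.7  98.6] yaw 1.86 waist y [-32.2  32.8] z 0.1476
plan [0.6052 0.104  0.125 ] 1.86 travel [-0.001 -0.005  0.019] rot [ 0.0004 -0.0003  0.0006]
```

Request:
{"method": "play_rows", "body": {"commands": [{"travel":[0.006,0,0.015],"delta_rot":[0,0,-0.0025],"gripper":0.3},{"travel":[0.006,0,0.028],"delta_rot":[0,0,-0.0025],"gripper":0.3},{"travel":[0.006,0,0.028],"delta_rot":[0,0,-0.0025],"gripper":0.3},{"travel":[0.006,0,0.028],"delta_rot":[0,0,-0.0025],"gripper":0.3},{"travel":[0.006,0,0.028],"delta_rot":[0,0,-0.0025],"gripper":0.7},{"travel":[0.006,0,0.028],"delta_rot":[0,0,-0.0025],"gripper":0.8},{"travel":[0.006,0,0.028],"delta_rot":[0,0,-0.0025],"gripper":0.8}]}}

```text
clock: 51.6
tool_pos: [0.6038, 0.1046, 0.1232]
eef_rot: [-0.021, 1.0, 0.001, -0.001]
contact_force: [-0.1, -0.0, -0.1]
opening: 0.902
```

Request:
{"method": "play_rows", "body": {"commands": [{"travel":[0,0,-0.2],"delta_rot":[0,0,0],"gripper":0.8},{"travel":[0,0,-0.5],"delta_rot":[0,0,0],"gripper":0.8},{"travel":[0,0,-0.75],"delta_rot":[0,0,0],"gripper":0.8},{"travel":[0,0,-0.75],"delta_rot":[0,0,0],"gripper":0.8},{"travel":[0,0,-0.75],"delta_rot":[0,0,0],"gripper":0.8}]}}

```text
clock: 52.22
tool_pos: [0.6035, 0.104, 0.235]
eef_rot: [-0.021, 1.0, 0.0, -0.001]
contact_force: [1.4, -0.2, 0.0]
opening: 0.898
```

```bash
python3 m.py .142
python3 - <<'E'
from k import *
s=snap('top');cases(s,'top');plan([.4215,.2805,.235],-1)
E
```

```text
t 52.23 tcp [0.6035 0.104  0.235 ] F [ 1.4 -0.2  0. ] op 0.898 q [ 0.14  0.75 -0.71  1.59  0.55  1.01  0.87]
axes [[-0.999, -0.042, -0.003], [-0.042, 0.999, 0.0], [0.003, 0.0, -1.0]]
case 14334 ctr [0.6036 0.1039] size [106.7  98.3] yaw 2.56 waist y [-32.1  32.5] z 0.143
plan [0.6036 0.1039 0.123 ] 2.56 travel [-0.006  0.     0.743] rot [ 0.     -0.0013 -0.0007]
t 52.27 tcp [0.6032 0.1038 0.2344] F [0.3 0.4 0.3] op 0.904 q [ 0.14  0.76 -0.71  1.59  0.55  1.01  0.87]
axes [[-0.999, -0.042, -0.004], [-0.042, 0.999, -0.0], [0.004, 0.0, -1.0]]
top 898 ctr [580.3 326.7] size [ 97.3 104.5] ang 89.3 z 0.041
top 655 ctr [581.4 101.7] size [62.2 99. ] ang 2.6 z 0.143
top 963 ctr [421.2 279.5] size [ 95.3 103.9] ang 88.7 z 0.041
plan [0.4215 0.2805 0.235 ] -1 travel [1.16  1.228 0.   ] rot [-0.     -0.0014  0.0191]
```

Request:
{"method": "play_rows", "body": {"commands": [{"travel":[0.3,0.3,0],"delta_rot":[0,0,0],"gripper":0.8},{"travel":[0.58,0.614,0],"delta_rot":[0,0,0],"gripper":0.8},{"travel":[0.58,0.614,0],"delta_rot":[0,0,0],"gripper":0.8}]}}

```text
clock: 52.7
tool_pos: [0.5089, 0.1972, 0.2357]
eef_rot: [-0.026, 1.0, 0.001, -0.002]
contact_force: [1.2, -0.2, 0.0]
opening: 0.903
```

Request:
{"method": "play_rows", "body": {"commands": [{"travel":[0.3,0.3,0.1],"delta_rot":[0,0,0.019],"gripper":0.8},{"travel":[0.58,0.614,0.4],"delta_rot":[0,0,0.019],"gripper":0.8},{"travel":[0.58,0.614,0.54],"delta_rot":[0,0,0.019],"gripper":0.8},{"travel":[0.58,0.614,0.54],"delta_rot":[0,0,0.019],"gripper":0.8},{"travel":[0.58,0.614,0.54],"delta_rot":[0,0,0.019],"gripper":0.8}]}}

```text
clock: 53.32
tool_pos: [0.4236, 0.2802, 0.1554]
eef_rot: [0.01, 1.0, 0.0, -0.001]
contact_force: [-0.2, 0.2, 0.6]
opening: 0.902
```

```bash
python3 m.py
```

```text
t 53.33 tcp [0.4236 0.2802 0.1554] F [-0.2  0.2  0.6] op 0.902 q [-0.32  0.72 -0.58  1.98  0.66  0.63  0.21]
axes [[-1.0, 0.02, -0.001], [0.02, 1.0, 0.0], [0.001, 0.0, -1.0]]
case 12427 ctr [0.4209 0.2823] size [106.6  97.9] yaw -0.95 waist y [-32.   32.6] z 0.041
plan [0.4209 0.2823 0.021 ] -0.95 travel [0.02  0.012 0.898] rot [ 0.0003 -0.0001 -0.0011]
```

Request:
{"method": "play_rows", "body": {"commands": [{"travel":[0.018,0.01,0.25],"delta_rot":[0,0,-0.001],"gripper":0.8},{"travel":[0.018,0.01,0.5],"delta_rot":[0,0,-0.001],"gripper":0.8},{"travel":[0.018,0.01,0.75],"delta_rot":[0,0,-0.001],"gripper":0.8},{"travel":[0.018,0.01,0.898],"delta_rot":[0,0,-0.001],"gripper":0.8},{"travel":[0.018,0.01,0.898],"delta_rot":[0,0,-0.001],"gripper":0.8},{"travel":[0.018,0.01,0.898],"delta_rot":[0,0,-0.001],"gripper":0.8},{"travel":[0.018,0.01,0.898],"delta_rot":[0,0,-0.001],"gripper":0.8},{"travel":[0.018,0.01,0.898],"delta_rot":[0,0,-0.001],"gripper":0.5},{"travel":[0.018,0.01,0.898],"delta_rot":[0,0,-0.001],"gripper":0.3},{"travel":[0.018,0.01,0.898],"delta_rot":[0,0,-0.001],"gripper":0.3},{"travel":[0.018,0.01,0.898],"delta_rot":[0,0,-0.001],"gripper":0.3}]}}

```text
clock: 54.75
tool_pos: [0.4195, 0.2829, 0.021]
eef_rot: [0.007, 1.0, 0.001, -0.0]
contact_force: [-0.1, -0.9, 6.0]
opening: 0.745
```

Request:
{"method": "play_rows", "body": {"commands": [{"travel":[0,0,-0.1],"delta_rot":[0,0,0],"gripper":0.3},{"travel":[0,0,-0.3],"delta_rot":[0,0,0],"gripper":0.3},{"travel":[0,0,-0.55],"delta_rot":[0,0,0],"gripper":0.3},{"travel":[0,0,-0.8],"delta_rot":[0,0,0],"gripper":0.3},{"travel":[0,0,-1],"delta_rot":[0,0,0],"gripper":0.3},{"travel":[0,0,-1],"delta_rot":[0,0,0],"gripper":0.3}]}}

```text
clock: 55.5
tool_pos: [0.4202, 0.2833, 0.1718]
eef_rot: [0.007, 1.0, 0.002, 0.0]
contact_force: [0.7, 0.5, -2.9]
opening: 0.746
```

```bash
python3 m.py .19; python3 -c "
from h import *
plan([.604,.1039,.23],2.2)"
```

```text
t 55.5 tcp [0.4202 0.2833 0.1718] F [ 0.7  0.5 -2.9] op 0.746 q [-0.31  0.7  -0.62  1.97  0.64  0.67  0.22]
axes [[-1.0, 0.015, 0.001], [0.015, 1.0, 0.003], [-0.001, 0.003, -1.0]]
case 33890 ctr [0.422  0.2824] size [108.3  98.4] yaw -1.05 waist y [-32.2  32.9] z 0.1917
plan [0.422  0.2824 0.171 ] -1.05 travel [-0.016  0.    -0.004] rot [ 0.0003 -0.0004  0.0012]
plan [0.604  0.1039 0.23  ] 2.2 travel [-1.246 -1.172 -0.4  ] rot [ 0.0004 -0.0004 -0.0169]
```

Request:
{"method": "play_rows", "body": {"commands": [{"travel":[-0.06,-0.06,-0.15],"delta_rot":[0,0,0],"gripper":0.3},{"travel":[-0.2,-0.19,-0.32],"delta_rot":[0,0,0],"gripper":0.3},{"travel":[-0.4,-0.38,-0.4],"delta_rot":[0,0,0],"gripper":0.3},{"travel":[-0.62,-0.59,-0.4],"delta_rot":[0,0,0],"gripper":0.3}]}}

```text
clock: 56.05
tool_pos: [0.5117, 0.1921, 0.2293]
eef_rot: [0.006, 1.0, 0.0, -0.001]
contact_force: [0.3, -0.2, -2.9]
opening: 0.746
```

Request:
{"method": "play_rows", "body": {"commands": [{"travel":[-0.2,-0.19,0],"delta_rot":[0,0,-0.005],"gripper":0.3},{"travel":[-0.4,-0.38,0],"delta_rot":[0,0,-0.01],"gripper":0.3},{"travel":[-0.54,-0.51,0],"delta_rot":[0,0,-0.016],"gripper":0.3},{"travel":[-0.614,-0.58,0],"delta_rot":[0,0,-0.0175],"gripper":0.3},{"travel":[-0.614,-0.58,0],"delta_rot":[0,0,-0.0175],"gripper":0.3},{"travel":[-0.614,-0.58,0],"delta_rot":[0,0,-0.0175],"gripper":0.3}]}}

```text
clock: 56.8
tool_pos: [0.6009, 0.1062, 0.2296]
eef_rot: [-0.022, 1.0, 0.001, -0.002]
contact_force: [-0.6, 0.2, -2.0]
opening: 0.748
```

Request:
{"method": "play_rows", "body": {"commands": [{"travel":[0,0,0.1],"delta_rot":[0,0,0],"gripper":0.3},{"travel":[0,0,0.22],"delta_rot":[0,0,0],"gripper":0.3},{"travel":[0,0,0.32],"delta_rot":[0,0,0],"gripper":0.3},{"travel":[0,0,0.37],"delta_rot":[0,0,0],"gripper":0.3},{"travel":[0,0,0.37],"delta_rot":[0,0,0],"gripper":0.3},{"travel":[0,0,0.37],"delta_rot":[0,0,0],"gripper":0.3},{"travel":[0,0,0.37],"delta_rot":[0,0,0],"gripper":0.3}]}}

```text
clock: 57.68
tool_pos: [0.6025, 0.1047, 0.175]
eef_rot: [-0.02, 1.0, 0.001, -0.0]
contact_force: [-0.8, -0.2, -1.1]
opening: 0.748
```

```bash
python3 m.py .193
```

```text
t 57.67 tcp [0.6025 0.1047 0.175 ] F [-0.8 -0.2 -1.1] op 0.748 q [ 0.12  0.83 -0.68  1.65  0.63  0.9   0.8 ]
axes [[-0.999, -0.041, -0.001], [-0.041, 0.999, 0.001], [0.001, 0.001, -1.0]]
case 33871 ctr [0.6038 0.1039] size [107.3  98.9] yaw 2.31 waist y [-32.1  33. ] z 0.1949
plan [0.6038 0.1039 0.174 ] 2.31 travel [-0.009 -0.005  0.007] rot [ 0.0004 -0.0003  0.0001]
```

Request:
{"method": "play_rows", "body": {"commands": [{"travel":[0,0,0.03],"delta_rot":[0,0,0],"gripper":0.3},{"travel":[0,0,0.06],"delta_rot":[0,0,0],"gripper":0.3},{"travel":[0,0,0.077],"delta_rot":[0,0,0],"gripper":0.3},{"travel":[0,0,0.077],"delta_rot":[0,0,0],"gripper":0.3},{"travel":[0,0,0.077],"delta_rot":[0,0,0],"gripper":0.3},{"travel":[0,0,0.077],"delta_rot":[0,0,0],"gripper":0.7},{"travel":[0,0,0.077],"delta_rot":[0,0,0],"gripper":0.8},{"travel":[0,0,0.077],"delta_rot":[0,0,0],"gripper":0.8}]}}

```text
clock: 58.72
tool_pos: [0.6022, 0.1047, 0.1628]
eef_rot: [-0.02, 1.0, 0.001, -0.001]
contact_force: [-0.6, -0.9, -0.4]
opening: 0.898
```

Request:
{"method": "play_rows", "body": {"commands": [{"travel":[0,0,-0.2],"delta_rot":[0,0,0],"gripper":0.8},{"travel":[0,0,-0.5],"delta_rot":[0,0,0],"gripper":0.8},{"travel":[0,0,-0.75],"delta_rot":[0,0,0],"gripper":0.8},{"travel":[0,0,-0.75],"delta_rot":[0,0,0],"gripper":0.8},{"travel":[0,0,-0.75],"delta_rot":[0,0,0],"gripper":0.8}]}}

```text
clock: 59.35
tool_pos: [0.6019, 0.104, 0.2747]
eef_rot: [-0.02, 1.0, 0.0, -0.001]
contact_force: [-0.1, -0.4, -0.5]
opening: 0.899
```

```bash
python3 m.py .182
python3 - <<'E'
from k import *
s=snap('top');cases(s,'top');plan([.5805,.328,.275],-.5)
E
```

```text
t 59.35 tcp [0.6019 0.104  0.2747] F [-0.1 -0.4 -0.5] op 0.899 q [ 0.16  0.72 -0.75  1.55  0.53  1.09  0.89]
axes [[-0.999, -0.041, -0.003], [-0.041, 0.999, 0.0], [0.003, 0.0, -1.0]]
case 14388 ctr [0.6035 0.1039] size [107.4  98.2] yaw 2.29 waist y [-32.1  32.5] z 0.183
plan [0.6035 0.1039 0.163 ] 2.29 travel [-0.016 -0.     0.741] rot [ 0.     -0.0013  0.0003]
t 59.4 tcp [0.6016 0.1039 0.2742] F [-0.2 -0.2  0.7] op 0.9 q [ 0.16  0.72 -0.75  1.55  0.53  1.09  0.89]
axes [[-0.999, -0.041, -0.004], [-0.041, 0.999, -0.0], [0.004, 0.0, -1.0]]
top 152 ctr [ 745.4 -234.7] size [47.5 34.6] ang 56.0 z 0.105
top 774 ctr [580.9 105. ] size [ 64.4 105.6] ang 0.2 z 0.182
top 898 ctr [580.6 326.7] size [ 97.2 104.8] ang 89.6 z 0.041
plan [0.5805 0.328  0.275 ] -0.5 travel [ 0.079  1.498 -0.007] rot [-0.     -0.0014  0.0158]
```

Last case at (0.581, 0.328).

Request:
{"method": "play_rows", "body": {"commands": [{"travel":[0.04,0.4,0],"delta_rot":[0,0,0],"gripper":0.8},{"travel":[0.04,0.8,0],"delta_rot":[0,0,0.016],"gripper":0.8},{"travel":[0.079,1,0],"delta_rot":[0,0,0.016],"gripper":0.8},{"travel":[0.079,1,0],"delta_rot":[0,0,0.016],"gripper":0.8}]}}

```text
clock: 59.95
tool_pos: [0.5823, 0.2572, 0.2745]
eef_rot: [0.002, 1.0, 0.001, -0.002]
contact_force: [0.2, 0.5, -0.7]
opening: 0.898
```

Request:
{"method": "play_rows", "body": {"commands": [{"travel":[0,0.3,0.2],"delta_rot":[0,0,0],"gripper":0.8},{"travel":[0,0.498,0.5],"delta_rot":[0,0,0],"gripper":0.8},{"travel":[0,0.498,0.8],"delta_rot":[0,0,0],"gripper":0.8},{"travel":[0,0.498,0.8],"delta_rot":[0,0,0],"gripper":0.8},{"travel":[0,0.498,0.8],"delta_rot":[0,0,0],"gripper":0.8},{"travel":[0,0.498,0.8],"delta_rot":[0,0,0],"gripper":0.8}]}}

```text
clock: 60.7
tool_pos: [0.5863, 0.3286, 0.1579]
eef_rot: [0.006, 1.0, 0.001, 0.001]
contact_force: [0.2, 0.2, 0.2]
opening: 0.9
```

```bash
python3 m.py
```

```text
t 60.7 tcp [0.5863 0.3286 0.1579] F [0.2 0.2 0.2] op 0.9 q [-0.26  0.91 -0.64  1.47  0.61  0.96  0.49]
axes [[-1.0, 0.011, 0.001], [0.011, 1.0, 0.003], [-0.001, 0.003, -1.0]]
case 12261 ctr [0.5821 0.3292] size [107.1  98.1] yaw -0.56 waist y [-32.2  32.5] z 0.041
plan [0.5821 0.3292 0.021 ] -0.56 travel [0.027 0.    0.912] rot [ 0.0008  0.0003 -0.0003]
```

Request:
{"method": "play_rows", "body": {"commands": [{"travel":[0.026,0.002,0.25],"delta_rot":[0,0,0],"gripper":0.8},{"travel":[0.026,0.002,0.5],"delta_rot":[0,0,0],"gripper":0.8},{"travel":[0.026,0.002,0.75],"delta_rot":[0,0,0],"gripper":0.8},{"travel":[0.026,0.002,0.912],"delta_rot":[0,0,0],"gripper":0.8},{"travel":[0.026,0.002,0.912],"delta_rot":[0,0,0],"gripper":0.8},{"travel":[0.026,0.002,0.912],"delta_rot":[0,0,0],"gripper":0.8},{"travel":[0.026,0.002,0.912],"delta_rot":[0,0,0],"gripper":0.8},{"travel":[0.026,0.002,0.912],"delta_rot":[0,0,0],"gripper":0.5},{"travel":[0.026,0.002,0.912],"delta_rot":[0,0,0],"gripper":0.3},{"travel":[0.026,0.002,0.912],"delta_rot":[0,0,0],"gripper":0.3},{"travel":[0.026,0.002,0.912],"delta_rot":[0,0,0],"gripper":0.3}]}}

```text
clock: 62.12
tool_pos: [0.5808, 0.3293, 0.0192]
eef_rot: [0.005, 1.0, 0.001, -0.001]
contact_force: [-0.1, -0.7, 3.7]
opening: 0.745
```

Request:
{"method": "play_rows", "body": {"commands": [{"travel":[0,0,-0.1],"delta_rot":[0,0,0],"gripper":0.3},{"travel":[0,0,-0.3],"delta_rot":[0,0,0],"gripper":0.3},{"travel":[0,0,-0.55],"delta_rot":[0,0,0],"gripper":0.3},{"travel":[0,0,-0.8],"delta_rot":[0,0,0],"gripper":0.3},{"travel":[0,0,-1],"delta_rot":[0,0,0],"gripper":0.3}]}}

```text
clock: 62.75
tool_pos: [0.5808, 0.3289, 0.1708]
eef_rot: [0.005, 1.0, 0.001, -0.001]
contact_force: [-0.2, -0.1, -2.7]
opening: 0.747
```

Request:
{"method": "play_rows", "body": {"commands": [{"travel":[0,0,-0.15],"delta_rot":[0,0,0],"gripper":0.3},{"travel":[0,0,-0.35],"delta_rot":[0,0,0],"gripper":0.3},{"travel":[0,0,-0.55],"delta_rot":[0,0,0],"gripper":0.3},{"travel":[0,0,-0.65],"delta_rot":[0,0,0],"gripper":0.3},{"travel":[0,0,-0.65],"delta_rot":[0,0,0],"gripper":0.3}]}}

```text
clock: 63.38
tool_pos: [0.5812, 0.3291, 0.2671]
eef_rot: [0.005, 1.0, 0.001, -0.0]
contact_force: [-0.4, -0.8, -3.3]
opening: 0.748
```

```bash
python3 m.py .288; python3 -c "
from h import *
plan([.6038,.1039,.27],2.3)"
```

```text
t 63.38 tcp [0.5812 0.3291 0.2671] F [-0.4 -0.8 -3.3] op 0.748 q [-0.25  0.79 -0.7   1.37  0.52  1.16  0.56]
axes [[-1.0, 0.01, -0.001], [0.01, 1.0, 0.002], [0.001, 0.002, -1.0]]
case 34985 ctr [0.5826 0.3284] size [108.2  99.9] yaw -0.3 waist y [-32.4  32.9] z 0.2889
plan [0.5826 0.3284 0.269 ] -0.3 travel [-0.012 -0.    -0.021] rot [ 0.     -0.0008 -0.0013]
plan [0.6038 0.1039 0.27  ] 2.3 travel [-0.167 -1.496 -0.028] rot [ 0.     -0.0008 -0.0158]
```

Request:
{"method": "play_rows", "body": {"commands": [{"travel":[-0.01,-0.1,0],"delta_rot":[0,0,0],"gripper":0.3},{"travel":[-0.03,-0.3,0],"delta_rot":[0,0,0],"gripper":0.3},{"travel":[-0.06,-0.55,0],"delta_rot":[0,0,0],"gripper":0.3},{"travel":[-0.08,-0.8,0],"delta_rot":[0,0,0],"gripper":0.3}]}}

```text
clock: 63.92
tool_pos: [0.5917, 0.2057, 0.2648]
eef_rot: [0.005, 1.0, -0.001, -0.002]
contact_force: [-0.4, -0.2, -3.0]
opening: 0.751
```

Request:
{"method": "play_rows", "body": {"commands": [{"travel":[-0.03,-0.25,0],"delta_rot":[0,0,-0.005],"gripper":0.3},{"travel":[-0.05,-0.47,0],"delta_rot":[0,0,-0.01],"gripper":0.3},{"travel":[-0.07,-0.62,0],"delta_rot":[0,0,-0.0155],"gripper":0.3},{"travel":[-0.078,-0.691,0],"delta_rot":[0,0,-0.0155],"gripper":0.3},{"travel":[-0.078,-0.691,0],"delta_rot":[0,0,-0.0155],"gripper":0.3},{"travel":[-0.078,-0.691,0],"delta_rot":[0,0,-0.0155],"gripper":0.3}]}}

```text
clock: 64.68
tool_pos: [0.6023, 0.1064, 0.266]
eef_rot: [-0.02, 1.0, 0.001, -0.001]
contact_force: [0.1, 0.0, -1.6]
opening: 0.744
```

Request:
{"method": "play_rows", "body": {"commands": [{"travel":[0,0,0.08],"delta_rot":[0,0,0],"gripper":0.3},{"travel":[0,0,0.2],"delta_rot":[0,0,0],"gripper":0.3},{"travel":[0,0,0.29],"delta_rot":[0,0,0],"gripper":0.3},{"travel":[0,0,0.33],"delta_rot":[0,0,0],"gripper":0.3},{"travel":[0,0,0.33],"delta_rot":[0,0,0],"gripper":0.3},{"travel":[0,0,0.33],"delta_rot":[0,0,0],"gripper":0.3},{"travel":[0,0,0.33],"delta_rot":[0,0,0],"gripper":0.3}]}}

```text
clock: 65.55
tool_pos: [0.6029, 0.1052, 0.2172]
eef_rot: [-0.02, 1.0, 0.001, -0.0]
contact_force: [0.8, -0.0, -2.0]
opening: 0.744
```

```bash
python3 m.py .239
```

```text
t 65.55 tcp [0.6029 0.1052 0.2172] F [ 0.8 -0.  -2. ] op 0.744 q [ 0.14  0.78 -0.72  1.61  0.59  0.98  0.84]
axes [[-0.999, -0.039, -0.001], [-0.039, 0.999, 0.001], [0.001, 0.001, -1.0]]
case 34900 ctr [0.6048 0.1046] size [109.1  99.1] yaw 2.31 waist y [-32.3  32.9] z 0.239
plan [0.6048 0.1046 0.22  ] 2.31 travel [-0.013 -0.004 -0.019] rot [ 0.0004 -0.0003 -0.0004]
```

Request:
{"method": "play_rows", "body": {"commands": [{"travel":[0.007,-0.004,0.04],"delta_rot":[0,0,0],"gripper":0.3},{"travel":[0.007,-0.004,0.08],"delta_rot":[0,0,0],"gripper":0.3},{"travel":[0.007,-0.004,0.105],"delta_rot":[0,0,0],"gripper":0.3},{"travel":[0.007,-0.004,0.105],"delta_rot":[0,0,0],"gripper":0.3},{"travel":[0.007,-0.004,0.105],"delta_rot":[0,0,0],"gripper":0.3},{"travel":[0.007,-0.004,0.105],"delta_rot":[0,0,0],"gripper":0.7},{"travel":[0.007,-0.004,0.105],"delta_rot":[0,0,0],"gripper":0.8},{"travel":[0.007,-0.004,0.105],"delta_rot":[0,0,0],"gripper":0.8}]}}

```text
clock: 66.6
tool_pos: [0.6017, 0.1046, 0.2007]
eef_rot: [-0.02, 1.0, 0.001, -0.001]
contact_force: [0.9, 0.1, 0.8]
opening: 0.898
```

Request:
{"method": "play_rows", "body": {"commands": [{"travel":[0,0,-0.2],"delta_rot":[0,0,0],"gripper":0.8},{"travel":[0,0,-0.5],"delta_rot":[0,0,0],"gripper":0.8},{"travel":[0,0,-0.8],"delta_rot":[0,0,0],"gripper":0.8},{"travel":[0,0,-1],"delta_rot":[0,0,0],"gripper":0.8},{"travel":[0,0,-1],"delta_rot":[0,0,0],"gripper":0.8},{"travel":[0,0,-1],"delta_rot":[0,0,0],"gripper":0.8}]}}

```text
clock: 67.35
tool_pos: [0.6014, 0.1039, 0.3497]
eef_rot: [-0.02, 1.0, 0.0, -0.002]
contact_force: [0.4, -0.8, -0.8]
opening: 0.898
```

```bash
python3 m.py .222
python3 - <<'E'
from k import *
s=snap('top','f_top');cases(s,'top');w=cloud(s)
for l in ['diskette','cleaning_disk','hex_key','screwdriver','spray_bottle','tape_roll','tin','ring','pliers']:
    for o in viewer.outline_of('top',l)[:1]: print(l,round(o['conf'],2),np.nanmedian(w[o['pixels']],0).round(3))
s=snap('scene','f_scene');i=cv2.imread('pics/f_scene.png');cv2.imwrite('pics/f_c.png',cv2.resize(i[90:310,120:400],(764,600)))
E
```

```text
t 67.35 tcp [0.6014 0.1039 0.3497] F [ 0.4 -0.8 -0.8] op 0.898 q [ 0.17  0.65 -0.78  1.43  0.46  1.25  0.95]
axes [[-0.999, -0.039, -0.003], [-0.039, 0.999, -0.0], [0.003, 0.0, -1.0]]
case 11319 ctr [0.6022 0.1037] size [107.   97.9] yaw 2.23 waist y [-32.1  32.5] z 0.223
plan [0.6022 0.1037 0.203 ] 2.23 travel [-0.011 -0.001  0.975] rot [-0.     -0.0014  0.0001]
t 67.4 tcp [0.6012 0.1038 0.3493] F [0.1 0.  0.7] op 0.897 q [ 0.17  0.65 -0.78  1.44  0.46  1.25  0.95]
axes [[-0.999, -0.039, -0.004], [-0.039, 0.999, -0.0], [0.004, -0.0, -1.0]]
top 151 ctr [ 745.8 -235. ] size [47.3 33.4] ang 53.9 z 0.105
top 731 ctr [583.1 102.7] size [69.2 99. ] ang 1.3 z 0.223
diskette 0.63 [0.725 0.294 0.006]
cleaning_disk 0.92 [ 0.78  -0.069  0.006]
hex_key 0.46 [ 0.479 -0.287  0.008]
screwdriver 0.72 [0.584 0.418 0.023]
spray_bottle 0.6 [ 0.744 -0.232  0.101]
tin 0.86 [ 0.694 -0.304  0.07 ]
pliers 0.55 [ 0.574 -0.333  0.152]
```

View pics/f_c.png

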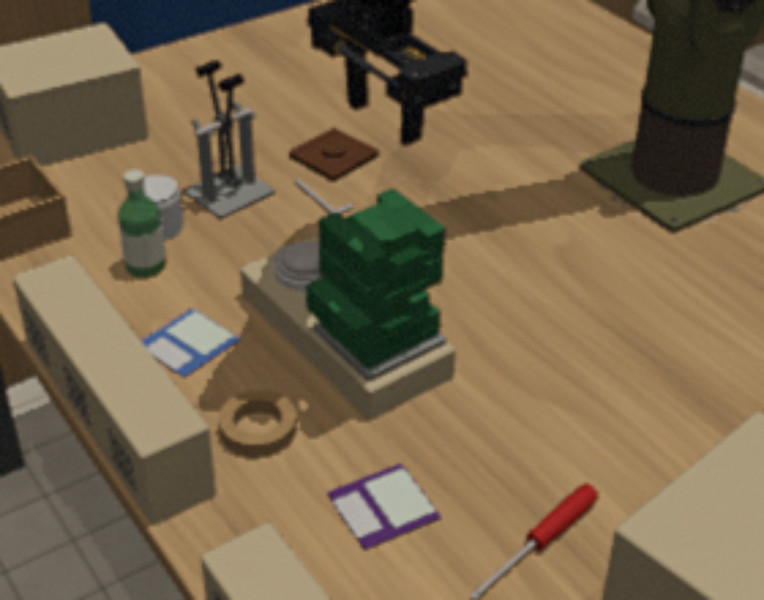

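```bash
cat > n.py <<'E'
from h import *
st()
for cam in('scene','top'):
    s=snap(cam);w=cloud(s);c=s['color'].astype(int);Z=w[...,2]
    g=(c[...,1]>c[...,0]+15)&(c[...,1]>c[...,2]+8)&(abs(w[...,0]-.6)<.12)&(abs(w[...,1]-.1)<.12)
    a=np.radians(2.4);q=(w[...,:2]-np.array([.6042,.1038]))*1000;U=q@np.array([np.cos(a),np.sin(a)]);V=q@np.array([-np.sin(a),np.cos(a)])
    for k in range(4):
        m=g&(Z>.062+.04*k+.004)&(Z<.102+.04*k-.005)
        if m.sum()<20: continue
        # side faces: +x face = high U, +y face = high V
        fu=m&(U>np.percentile(U[m],97)-6)&(abs(V)<60);fv=m&(V>np.percentile(V[m],97)-6)
        print(cam,'layer',k+1,m.sum(),'U 2/97%',np.percentile(U[m],[2,50,97]).round(1),'V',np.percentile(V[m],[2,50,97]).round(1),'Vface slope dV/dU',np.polyfit(U[fv],V[fv],1)[0].round(3),'Uface dU/dV',np.polyfit(V[fu],U[fu],1)[0].round(3))
    if cam=='scene':
        m=g&(Z>.195);print('top surf U,V',np.percentile(U[m&(Z>.218)],[2,98]).round(1),np.percentile(V[m&(Z>.218)],[2,98]).round(1))
E
python3 n.py
```

```text
t 67.95 tcp [0.6018 0.1043 0.3508] F [-0.4 -1.   0.2] op 0.901 q [ 0.17  0.65 -0.78  1.43  0.46  1.25  0.95]
axes [[-0.999, -0.039, -0.002], [-0.039, 0.999, 0.001], [0.002, 0.001, -1.0]]
scene layer 1 182 U 2/97% [-44.7   5.8  52.9] V [34.5 49.7 54.6] Vface slope dV/dU 0.008 Uface dU/dV -0.019
scene layer 2 373 U 2/97% [-26.8  41.9  76.8] V [-30.7  48.1  60.2] Vface slope dV/dU 0.0 Uface dU/dV -0.004
scene layer 3 353 U 2/97% [-42.5  35.7  53.8] V [-36.   42.2  53.3] Vface slope dV/dU -0.003 Uface dU/dV -0.001
scene layer 4 403 U 2/97% [-44.8  19.7  52.8] V [-35.   40.4  53.1] Vface slope dV/dU -0.011 Uface dU/dV -0.006
top surf U,V [-51.5  51.5] [-41.8  49.4]
top layer 1 27 U 2/97% [-54.  -53.1 -50.2] V [-37.6  -8.8  44.6] Vface slope dV/dU 8.835 Uface dU/dV -0.007
top layer 3 23 U 2/97% [-54.3 -53.6 -52.8] V [-46.4 -26.9  41. ] Vface slope dV/dU 0.359 Uface dU/dV -0.002
top layer 4 123 U 2/97% [-55.3 -11.4  15. ] V [-45.2  39.2  48.7] Vface slope dV/dU 0.006 Uface dU/dV 0.038
```

Request:
{"method": "play_rows", "body": {"commands": [{"travel":[0,0,0.3],"delta_rot":[0,0,0],"gripper":0.8},{"travel":[0,0,0.6],"delta_rot":[0,0,0],"gripper":0.8},{"travel":[0,0,0.85],"delta_rot":[0,0,0],"gripper":0.8},{"travel":[0,0,0.985],"delta_rot":[0,0,0],"gripper":0.8},{"travel":[0,0,0.985],"delta_rot":[0,0,0],"gripper":0.8},{"travel":[0,0,0.985],"delta_rot":[0,0,0],"gripper":0.8},{"travel":[0,0,0.985],"delta_rot":[0,0,0],"gripper":0.5},{"travel":[0,0,0.985],"delta_rot":[0,0,0],"gripper":0.3},{"travel":[0,0,0.985],"delta_rot":[0,0,0],"gripper":0.3},{"travel":[0,0,0.985],"delta_rot":[0,0,0],"gripper":0.3},{"travel":[0,0,0.9],"delta_rot":[0,0,0],"gripper":0.3},{"travel":[0,0,0.7],"delta_rot":[0,0,0],"gripper":0.3}]}}

```text
clock: 69.55
tool_pos: [0.6003, 0.1037, 0.2451]
eef_rot: [-0.02, 1.0, -0.0, -0.003]
contact_force: [0.3, 0.1, -3.5]
opening: 0.747
```

Request:
{"method": "play_rows", "body": {"commands": [{"travel":[0.06,0.08,0],"delta_rot":[0,0,0],"gripper":0.3},{"travel":[0.2,0.25,0],"delta_rot":[0,0,0],"gripper":0.3},{"travel":[0.36,0.46,0],"delta_rot":[0,0,0],"gripper":0.3},{"travel":[0.53,0.7,0],"delta_rot":[0,0,0],"gripper":0.3},{"travel":[0.68,0.9,0.1],"delta_rot":[0,0,0],"gripper":0.3},{"travel":[0.75,1,0.3],"delta_rot":[0,0,0],"gripper":0.3},{"travel":[0.75,1,0.55],"delta_rot":[0,0,0],"gripper":0.3}]}}

```text
clock: 70.42
tool_pos: [0.4805, 0.2528, 0.1629]
eef_rot: [-0.022, 1.0, 0.002, -0.001]
contact_force: [1.1, -0.8, -3.1]
opening: 0.745
```

```bash
python3 -c "
from h import *
st();plan([.45,.29,.022],2.3)"
```

```text
t 70.42 tcp [0.4805 0.2528 0.1629] F [ 1.1 -0.8 -3.1] op 0.745 q [-0.19  0.76 -0.65  1.87  0.66  0.74  0.4 ]
axes [[-0.999, -0.044, -0.003], [-0.044, 0.999, 0.003], [0.003, 0.003, -1.0]]
plan [0.45  0.29  0.022] 2.3 travel [0.19  0.254 0.941] rot [ 0.001  -0.0009  0.0013]
```

Request:
{"method": "play_rows", "body": {"commands": [{"travel":[0.1,0.13,0.2],"delta_rot":[0,0,0],"gripper":0.3},{"travel":[0.19,0.254,0.5],"delta_rot":[0,0,0],"gripper":0.3},{"travel":[0.19,0.254,0.75],"delta_rot":[0,0,0],"gripper":0.3},{"travel":[0.19,0.254,0.88],"delta_rot":[0,0,0],"gripper":0.3},{"travel":[0.19,0.254,0.935],"delta_rot":[0,0,0],"gripper":0.3},{"travel":[0.19,0.254,0.935],"delta_rot":[0,0,0],"gripper":0.3},{"travel":[0.19,0.254,0.935],"delta_rot":[0,0,0],"gripper":0.7},{"travel":[0.19,0.254,0.935],"delta_rot":[0,0,0],"gripper":0.8},{"travel":[0.19,0.254,0.935],"delta_rot":[0,0,0],"gripper":0.8},{"travel":[0.19,0.254,0.6],"delta_rot":[0,0,0],"gripper":0.8},{"travel":[0.19,0.254,0.2],"delta_rot":[0,0,0],"gripper":0.8},{"travel":[0.19,0.254,-0.2],"delta_rot":[0,0,0],"gripper":0.8}]}}

```text
clock: 71.92
tool_pos: [0.4531, 0.2865, 0.1957]
eef_rot: [-0.02, 1.0, 0.0, -0.001]
contact_force: [1.3, -0.1, 0.2]
opening: 0.901
```

Request:
{"method": "play_rows", "body": {"commands": [{"travel":[0,0,-0.4],"delta_rot":[0,0,0],"gripper":0.8},{"travel":[-0.3,-0.4,-0.6],"delta_rot":[0,0,0],"gripper":0.8},{"travel":[-0.6,-0.8,-0.6],"delta_rot":[0,0,0],"gripper":0.8},{"travel":[-0.75,-1,-0.6],"delta_rot":[0,0,0],"gripper":0.8},{"travel":[-0.75,-1,-0.6],"delta_rot":[0,0,0],"gripper":0.8}]}}

```text
clock: 72.55
tool_pos: [0.5747, 0.1349, 0.2827]
eef_rot: [-0.014, 1.0, -0.001, -0.001]
contact_force: [-0.1, 0.9, -0.2]
opening: 0.9
```

```bash
python3 -c "
from h import *
st();plan([.6025,.104,.28],2.3)"
```

```text
t 72.55 tcp [0.5747 0.1349 0.2827] F [-0.1  0.9 -0.2] op 0.9 q [ 0.11  0.68 -0.76  1.6   0.52  1.07  0.81]
axes [[-1.0, -0.028, -0.001], [-0.028, 1.0, -0.002], [0.001, -0.002, -1.0]]
plan [0.6025 0.104  0.28  ] 2.3 travel [-0.179 -0.211  0.018] rot [-0.0008 -0.0003 -0.0037]
```

Request:
{"method": "play_rows", "body": {"commands": [{"travel":[-0.179,-0.211,0.018],"delta_rot":[0,0,0],"gripper":0.8},{"travel":[-0.179,-0.211,0.018],"delta_rot":[0,0,0],"gripper":0.8},{"travel":[-0.179,-0.211,0.018],"delta_rot":[0,0,0],"gripper":0.8},{"travel":[-0.179,-0.211,0.018],"delta_rot":[0,0,0],"gripper":0.8}]}}

```text
clock: 73.05
tool_pos: [0.5988, 0.1125, 0.281]
eef_rot: [-0.021, 1.0, 0.001, -0.001]
contact_force: [-0.3, -0.1, 0.2]
opening: 0.901
```

```bash
python3 m.py .182
```

```text
t 73.05 tcp [0.5988 0.1125 0.281 ] F [-0.3 -0.1  0.2] op 0.901 q [ 0.15  0.71 -0.76  1.54  0.52  1.1   0.88]
axes [[-0.999, -0.042, -0.002], [-0.042, 0.999, 0.002], [0.002, 0.002, -1.0]]
case 13668 ctr [0.6034 0.1041] size [107.5  98.1] yaw 2.42 waist y [-32.3  32.4] z 0.183
plan [0.6034 0.1041 0.163 ] 2.42 travel [-0.029 -0.057  0.787] rot [ 0.0005 -0.0006 -0.0002]
```

Request:
{"method": "play_rows", "body": {"commands": [{"travel":[-0.029,-0.057,0.2],"delta_rot":[0,0,0],"gripper":0.8},{"travel":[-0.029,-0.057,0.45],"delta_rot":[0,0,0],"gripper":0.8},{"travel":[-0.029,-0.057,0.7],"delta_rot":[0,0,0],"gripper":0.8},{"travel":[-0.029,-0.057,0.787],"delta_rot":[0,0,0],"gripper":0.8},{"travel":[-0.029,-0.057,0.787],"delta_rot":[0,0,0],"gripper":0.8},{"travel":[-0.029,-0.057,0.787],"delta_rot":[0,0,0],"gripper":0.8},{"travel":[-0.029,-0.057,0.787],"delta_rot":[0,0,0],"gripper":0.5},{"travel":[-0.029,-0.057,0.787],"delta_rot":[0,0,0],"gripper":0.3},{"travel":[-0.029,-0.057,0.787],"delta_rot":[0,0,0],"gripper":0.3},{"travel":[-0.029,-0.057,0.787],"delta_rot":[0,0,0],"gripper":0.3},{"travel":[-0.029,-0.057,0.7],"delta_rot":[0,0,0],"gripper":0.3},{"travel":[-0.029,-0.057,0.5],"delta_rot":[0,0,0],"gripper":0.3}]}}

```text
clock: 74.6
tool_pos: [0.6031, 0.1013, 0.2049]
eef_rot: [-0.02, 1.0, -0.0, -0.003]
contact_force: [1.4, 0.2, -1.9]
opening: 0.745
```

Request:
{"method": "play_rows", "body": {"commands": [{"travel":[0.06,0,0],"delta_rot":[0,0,0],"gripper":0.3},{"travel":[0.2,0,0],"delta_rot":[0,0,0],"gripper":0.3},{"travel":[0.4,0,0],"delta_rot":[0,0,0],"gripper":0.3},{"travel":[0.6,0,0],"delta_rot":[0,0,0],"gripper":0.3},{"travel":[0.8,0.01,0],"delta_rot":[0,0,0],"gripper":0.3},{"travel":[0.95,0.016,0.1],"delta_rot":[0,0,0],"gripper":0.3},{"travel":[1,0.016,0.35],"delta_rot":[0,0,0],"gripper":0.3},{"travel":[1,0.016,0.65],"delta_rot":[0,0,0],"gripper":0.3},{"travel":[1,0.016,0.65],"delta_rot":[0,0,0],"gripper":0.3}]}}

```text
clock: 75.72
tool_pos: [0.4511, 0.0978, 0.1062]
eef_rot: [-0.02, 1.0, -0.001, -0.005]
contact_force: [0.4, 0.9, -1.2]
opening: 0.749
```

```bash
python3 -c "
from h import *
st();plan([.45,.1,.0215],2.3)"
```

```text
t 75.72 tcp [0.4511 0.0978 0.1062] F [ 0.4  0.9 -1.2] op 0.749 q [ 0.    0.77 -0.51  2.14  0.87  0.46  0.41]
axes [[-0.999, -0.04, -0.009], [-0.04, 0.999, -0.002], [0.009, -0.002, -1.0]]
plan [0.45   0.1    0.0215] 2.3 travel [0.002 0.016 0.565] rot [-0.0006 -0.0029  0.    ]
```

Request:
{"method": "play_rows", "body": {"commands": [{"travel":[0,0,0.2],"delta_rot":[0,0,0],"gripper":0.3},{"travel":[0,0,0.4],"delta_rot":[0,0,0],"gripper":0.3},{"travel":[0,0,0.52],"delta_rot":[0,0,0],"gripper":0.3},{"travel":[0,0,0.575],"delta_rot":[0,0,0],"gripper":0.3},{"travel":[0,0,0.575],"delta_rot":[0,0,0],"gripper":0.3},{"travel":[0,0,0.575],"delta_rot":[0,0,0],"gripper":0.7},{"travel":[0,0,0.575],"delta_rot":[0,0,0],"gripper":0.8},{"travel":[0,0,0.575],"delta_rot":[0,0,0],"gripper":0.8},{"travel":[0,0,0.3],"delta_rot":[0,0,0],"gripper":0.8},{"travel":[0,0,0],"delta_rot":[0,0,0],"gripper":0.8},{"travel":[0,0,-0.4],"delta_rot":[0,0,0],"gripper":0.8},{"travel":[0,0,-0.85],"delta_rot":[0,0,0],"gripper":0.8}]}}

```text
clock: 77.22
tool_pos: [0.4536, 0.0984, 0.2328]
eef_rot: [-0.02, 1.0, 0.0, -0.002]
contact_force: [1.3, -0.6, -0.7]
opening: 0.897
```

Request:
{"method": "play_rows", "body": {"commands": [{"travel":[-0.4,0,0],"delta_rot":[0,0,0],"gripper":0.8},{"travel":[-0.8,0,0],"delta_rot":[0,0,0],"gripper":0.8},{"travel":[-1,0,0],"delta_rot":[0,0,0],"gripper":0.8},{"travel":[-1,0,0],"delta_rot":[0,0,0],"gripper":0.8},{"travel":[-1,0,0],"delta_rot":[0,0,0],"gripper":0.8},{"travel":[-1,0,0],"delta_rot":[0,0,0],"gripper":0.8}]}}

```text
clock: 77.97
tool_pos: [0.6029, 0.1049, 0.2308]
eef_rot: [-0.02, 1.0, 0.0, -0.001]
contact_force: [0.1, -0.7, -0.4]
opening: 0.899
```

```bash
python3 m.py .142;python3 m.py .102; python3 n.py | grep scene
```

```text
t 77.97 tcp [0.6029 0.1049 0.2308] F [ 0.1 -0.7 -0.4] op 0.899 q [ 0.16  0.77 -0.75  1.6   0.59  1.02  0.83]
axes [[-0.999, -0.041, -0.003], [-0.041, 0.999, 0.0], [0.003, 0.0, -1.0]]
case 13637 ctr [0.6262 0.1114] size [106.7  98.3] yaw 2.51 waist y [-32.   32.7] z 0.143
plan [0.6262 0.1114 0.123 ] 2.51 travel [-0.157  0.037  0.719] rot [ 0.0001 -0.0008 -0.0011]
t 78.03 tcp [0.6031 0.1049 0.2309] F [-0.4 -0.6 -0.3] op 0.903 q [ 0.16  0.77 -0.75  1.6   0.59  1.02  0.83]
axes [[-0.999, -0.04, -0.003], [-0.04, 0.999, 0.0], [0.003, 0.0, -1.0]]
scene layer 1 194 U 2/97% [-53.    2.3  53.2] V [33.4 49.4 54.8] Vface slope dV/dU 0.001 Uface dU/dV -0.06
scene layer 2 391 U 2/97% [-27.1  36.7  77.3] V [-30.   48.4  60.3] Vface slope dV/dU -0.008 Uface dU/dV 0.002Traceback (most recent call last):
  File "m.py", line 14, in <module>
    print('case',m.sum(),'ctr',ctr.round(4),'size',np.round(sz,1),'yaw',round(a,2),'waist y',np.percentile(wq[:,1],[1,99]).round(1),'z',np.median(Z[m]).round(4))
                                                                                             ~~~~~~~~~~~
[... 268 characters left out ...]
                 method=method)
    r = func(a, **kwargs)
    result = _quantile(arr,
                       quantiles=q,
    ...<2 lines>...
                       out=out,
                       weights=wgt)
    slices_having_nans = np.isnan(arr[-1, ...])
                                  ~~~^^^^^^^^^
IndexError: index -1 is out of bounds for axis 0 with size 0
Traceback (most recent call last):
  File "n.py", line 14, in <module>
    m=g&(Z>.195);print('top surf U,V',np.percentile(U[m&(Z>.218)],[2,98]).round(1),np.percentile(V[m&(Z>.218)],[2,98]).round(1))
                                      ~~~~~~~~~~~~~^^^^^^^^^^^^^^^^^^^^^^
IndexError: index -1 is out of bounds for axis 0 with size 0
```

Request:
{"method": "play_rows", "body": {"commands": [{"travel":[-0.157,0.037,0.2],"delta_rot":[0,0,-0.001],"gripper":0.8},{"travel":[-0.157,0.037,0.4],"delta_rot":[0,0,-0.001],"gripper":0.8},{"travel":[-0.157,0.037,0.6],"delta_rot":[0,0,-0.001],"gripper":0.8},{"travel":[-0.157,0.037,0.719],"delta_rot":[0,0,-0.001],"gripper":0.8},{"travel":[-0.157,0.037,0.719],"delta_rot":[0,0,-0.001],"gripper":0.8},{"travel":[-0.157,0.037,0.719],"delta_rot":[0,0,-0.001],"gripper":0.8},{"travel":[-0.157,0.037,0.719],"delta_rot":[0,0,-0.001],"gripper":0.5},{"travel":[-0.157,0.037,0.719],"delta_rot":[0,0,-0.001],"gripper":0.3},{"travel":[-0.157,0.037,0.719],"delta_rot":[0,0,-0.001],"gripper":0.3},{"travel":[-0.157,0.037,0.719],"delta_rot":[0,0,-0.001],"gripper":0.3},{"travel":[-0.157,0.037,0.66],"delta_rot":[0,0,-0.001],"gripper":0.3},{"travel":[-0.157,0.037,0.62],"delta_rot":[0,0,-0.001],"gripper":0.3}]}}

```text
clock: 79.62
tool_pos: [0.6272, 0.1111, 0.1378]
eef_rot: [-0.021, 1.0, 0.0, -0.001]
contact_force: [0.4, 0.6, -1.8]
opening: 0.747
```

Request:
{"method": "play_rows", "body": {"commands": [{"travel":[0.05,-0.015,0],"delta_rot":[0,0,0],"gripper":0.3},{"travel":[0.1,-0.03,0],"delta_rot":[0,0,0],"gripper":0.3},{"travel":[0.15,-0.044,0],"delta_rot":[0,0,0],"gripper":0.3},{"travel":[0.15,-0.044,0],"delta_rot":[0,0,0],"gripper":0.3},{"travel":[0.15,-0.044,0],"delta_rot":[0,0,0],"gripper":0.3}]}}

```text
clock: 80.25
tool_pos: [0.6054, 0.1039, 0.1377]
eef_rot: [-0.021, 1.0, 0.001, -0.001]
contact_force: [0.0, -0.3, -2.8]
opening: 0.752
```

```bash
python3 m.py .158
```

```text
t 80.25 tcp [0.6054 0.1039 0.1377] F [ 0.  -0.3 -2.8] op 0.752 q [ 0.12  0.88 -0.68  1.67  0.7   0.85  0.75]
axes [[-0.999, -0.042, -0.002], [-0.042, 0.999, 0.001], [0.002, 0.001, -1.0]]
case 33466 ctr [0.6042 0.1035] size [107.8  98.4] yaw 2.6 waist y [-32.6  32.4] z 0.1568
plan [0.6042 0.1035 0.139 ] 2.6 travel [ 0.009 -0.003 -0.009] rot [ 0.0004 -0.0005 -0.001 ]
```

Good; lower 14 mm, release, rise.

Request:
{"method": "play_rows", "body": {"commands": [{"travel":[0.002,0.002,0.04],"delta_rot":[0,0,0],"gripper":0.3},{"travel":[0.002,0.002,0.075],"delta_rot":[0,0,0],"gripper":0.3},{"travel":[0.002,0.002,0.093],"delta_rot":[0,0,0],"gripper":0.3},{"travel":[0.002,0.002,0.093],"delta_rot":[0,0,0],"gripper":0.3},{"travel":[0.002,0.002,0.093],"delta_rot":[0,0,0],"gripper":0.3},{"travel":[0.002,0.002,0.093],"delta_rot":[0,0,0],"gripper":0.7},{"travel":[0.002,0.002,0.093],"delta_rot":[0,0,0],"gripper":0.8},{"travel":[0.002,0.002,0.093],"delta_rot":[0,0,0],"gripper":0.8},{"travel":[0,0,-0.2],"delta_rot":[0,0,0],"gripper":0.8},{"travel":[0,0,-0.55],"delta_rot":[0,0,0],"gripper":0.8},{"travel":[0,0,-0.62],"delta_rot":[0,0,0],"gripper":0.8},{"travel":[0,0,-0.62],"delta_rot":[0,0,0],"gripper":0.8}]}}

```text
clock: 81.8
tool_pos: [0.6055, 0.1036, 0.2308]
eef_rot: [-0.021, 1.0, 0.0, -0.0]
contact_force: [0.2, -0.4, 0.0]
opening: 0.905
```

```bash
python3 m.py .142; python3 n.py 2>/dev/null| grep scene; python3 -c "
from k import *
s=snap('top');cases(s,'top');plan([.45,.1,.23],2.3)"
```

```text
t 81.8 tcp [0.6055 0.1036 0.2308] F [ 0.2 -0.4  0. ] op 0.905 q [ 0.16  0.77 -0.75  1.59  0.59  1.02  0.84]
axes [[-0.999, -0.042, -0.001], [-0.042, 0.999, 0.001], [0.001, 0.001, -1.0]]
case 14899 ctr [0.6029 0.1035] size [106.3  98.4] yaw 2.39 waist y [-32.2  32.6] z 0.143
plan [0.6029 0.1035 0.123 ] 2.39 travel [0.011 0.003 0.711] rot [ 0.     -0.001   0.0002]
scene layer 1 311 U 2/97% [-51.6  30.4  55. ] V [-37.4  43.3  53.5] Vface slope dV/dU 0.002 Uface dU/dV -0.005
scene layer 2 387 U 2/97% [-49.   15.1  53.6] V [-39.3  40.4  52.9] Vface slope dV/dU 0.003 Uface dU/dV -0.006
t 81.9 tcp [0.6046 0.103  0.229 ] F [-0.3  0.5 -0.5] op 0.897 q [ 0.16  0.78 -0.75  1.59  0.6   1.02  0.84]
axes [[-0.999, -0.042, -0.004], [-0.042, 0.999, -0.0], [0.004, -0.0, -1.0]]
top 152 ctr [ 745.7 -235.2] size [47.6 34.4] ang 58.6 z 0.105
top 695 ctr [580.5 100.5] size [62.9 97.5] ang 1.1 z 0.142
top 944 ctr [452.9  98.2] size [105.5  95.8] ang 2.5 z 0.041
top 950 ctr [452.4 285. ] size [104.7  96.7] ang 2.3 z 0.041
plan [0.45 0.1  0.23] 2.3 travel [ 1.03   0.023 -0.003] rot [-0.0001 -0.0016  0.0007]
```

Request:
{"method": "play_rows", "body": {"commands": [{"travel":[0.4,0,0],"delta_rot":[0,0,0],"gripper":0.8},{"travel":[0.8,0,0],"delta_rot":[0,0,0],"gripper":0.8},{"travel":[1,0,0.2],"delta_rot":[0,0,0],"gripper":0.8},{"travel":[1,0,0.5],"delta_rot":[0,0,0],"gripper":0.8},{"travel":[1,0,0.5],"delta_rot":[0,0,0],"gripper":0.8},{"travel":[1,0,0.5],"delta_rot":[0,0,0],"gripper":0.8}]}}

```text
clock: 82.7
tool_pos: [0.4559, 0.098, 0.1563]
eef_rot: [-0.021, 1.0, 0.001, -0.001]
contact_force: [0.1, 0.7, 0.8]
opening: 0.9
```

```bash
python3 m.py
```

```text
t 82.7 tcp [0.4559 0.098  0.1563] F [0.1 0.7 0.8] op 0.9 q [ 0.1   0.7  -0.65  2.1   0.77  0.6   0.51]
axes [[-0.999, -0.042, -0.002], [-0.042, 0.999, 0.002], [0.002, 0.002, -1.0]]
case 12349 ctr [0.4531 0.099 ] size [107.3  98.1] yaw 2.45 waist y [-32.2  32.4] z 0.041
plan [0.4531 0.099  0.021 ] 2.45 travel [0.021 0.005 0.905] rot [ 0.0006 -0.0002 -0.0002]
```

Request:
{"method": "play_rows", "body": {"commands": [{"travel":[0.018,0.005,0.25],"delta_rot":[0,0,0],"gripper":0.8},{"travel":[0.018,0.005,0.5],"delta_rot":[0,0,0],"gripper":0.8},{"travel":[0.018,0.005,0.75],"delta_rot":[0,0,0],"gripper":0.8},{"travel":[0.018,0.005,0.905],"delta_rot":[0,0,0],"gripper":0.8},{"travel":[0.018,0.005,0.905],"delta_rot":[0,0,0],"gripper":0.8},{"travel":[0.018,0.005,0.905],"delta_rot":[0,0,0],"gripper":0.8},{"travel":[0.018,0.005,0.905],"delta_rot":[0,0,0],"gripper":0.5},{"travel":[0.018,0.005,0.905],"delta_rot":[0,0,0],"gripper":0.3},{"travel":[0.018,0.005,0.905],"delta_rot":[0,0,0],"gripper":0.3},{"travel":[0.018,0.005,0.905],"delta_rot":[0,0,0],"gripper":0.3},{"travel":[0.018,0.005,0.8],"delta_rot":[0,0,0],"gripper":0.3},{"travel":[0.018,0.005,0.6],"delta_rot":[0,0,0],"gripper":0.3}]}}

```text
clock: 84.25
tool_pos: [0.4518, 0.0978, 0.066]
eef_rot: [-0.021, 1.0, -0.0, -0.002]
contact_force: [0.8, 0.2, -2.0]
opening: 0.747
```

Request:
{"method": "play_rows", "body": {"commands": [{"travel":[0,0,-0.25],"delta_rot":[0,0,0],"gripper":0.3},{"travel":[0,0,-0.5],"delta_rot":[0,0,0],"gripper":0.3},{"travel":[0,0,-0.75],"delta_rot":[0,0,0],"gripper":0.3},{"travel":[0,0,-1],"delta_rot":[0,0,0],"gripper":0.3},{"travel":[0,0,-1],"delta_rot":[0,0,0],"gripper":0.3}]}}

```text
clock: 84.88
tool_pos: [0.4538, 0.0982, 0.218]
eef_rot: [-0.021, 1.0, 0.001, 0.001]
contact_force: [0.6, -0.5, -2.4]
opening: 0.744
```

Request:
{"method": "play_rows", "body": {"commands": [{"travel":[-0.06,0,0],"delta_rot":[0,0,0],"gripper":0.3},{"travel":[-0.2,0,0],"delta_rot":[0,0,0],"gripper":0.3},{"travel":[-0.4,0,0],"delta_rot":[0,0,0],"gripper":0.3},{"travel":[-0.6,0,0],"delta_rot":[0,0,0],"gripper":0.3},{"travel":[-0.8,0,0],"delta_rot":[0,0,0],"gripper":0.3},{"travel":[-0.94,-0.009,0],"delta_rot":[0,0,0],"gripper":0.3},{"travel":[-1,-0.009,0],"delta_rot":[0,0,0],"gripper":0.3},{"travel":[-1,-0.009,0.1],"delta_rot":[0,0,0],"gripper":0.3},{"travel":[-1,-0.009,0.2],"delta_rot":[0,0,0],"gripper":0.3},{"travel":[-1,-0.009,0.27],"delta_rot":[0,0,0],"gripper":0.3},{"travel":[-1,-0.009,0.27],"delta_rot":[0,0,0],"gripper":0.3},{"travel":[-1,-0.009,0.27],"delta_rot":[0,0,0],"gripper":0.3}]}}

```text
clock: 86.38
tool_pos: [0.6027, 0.1033, 0.1755]
eef_rot: [-0.021, 1.0, 0.001, -0.001]
contact_force: [-0.0, 0.3, -1.9]
opening: 0.746
```

```bash
python3 m.py .197
```

```text
t 86.38 tcp [0.6027 0.1033 0.1755] F [-0.   0.3 -1.9] op 0.746 q [ 0.14  0.83 -0.72  1.65  0.66  0.91  0.78]
axes [[-0.999, -0.042, -0.001], [-0.042, 0.999, 0.001], [0.001, 0.001, -1.0]]
case 33370 ctr [0.6024 0.1027] size [107.1  98.4] yaw 2.43 waist y [-32.3  32.7] z 0.1952
plan [0.6024 0.1027 0.178 ] 2.43 travel [ 0.003 -0.004 -0.015] rot [ 0.0004 -0.0003 -0.    ]
```

Request:
{"method": "play_rows", "body": {"commands": [{"travel":[-0.008,0.006,0.03],"delta_rot":[0,0,0],"gripper":0.3},{"travel":[-0.008,0.006,0.06],"delta_rot":[0,0,0],"gripper":0.3},{"travel":[-0.008,0.006,0.08],"delta_rot":[0,0,0],"gripper":0.3},{"travel":[-0.008,0.006,0.08],"delta_rot":[0,0,0],"gripper":0.3},{"travel":[-0.008,0.006,0.08],"delta_rot":[0,0,0],"gripper":0.3},{"travel":[-0.008,0.006,0.08],"delta_rot":[0,0,0],"gripper":0.7},{"travel":[-0.008,0.006,0.08],"delta_rot":[0,0,0],"gripper":0.8},{"travel":[-0.008,0.006,0.08],"delta_rot":[0,0,0],"gripper":0.8},{"travel":[-0.008,0.006,-0.2],"delta_rot":[0,0,0],"gripper":0.8},{"travel":[-0.008,0.006,-0.55],"delta_rot":[0,0,0],"gripper":0.8},{"travel":[-0.008,0.006,-0.67],"delta_rot":[0,0,0],"gripper":0.8},{"travel":[-0.008,0.006,-0.67],"delta_rot":[0,0,0],"gripper":0.8}]}}

```text
clock: 87.92
tool_pos: [0.6044, 0.1041, 0.2764]
eef_rot: [-0.021, 1.0, 0.001, 0.0]
contact_force: [-0.0, 1.3, 0.0]
opening: 0.902
```

```bash
python3 m.py .182; python3 -c "
from h import *
plan([.4525,.286,.275],2.3)"
```

```text
t 87.92 tcp [0.6044 0.1041 0.2764] F [-0.   1.3  0. ] op 0.902 q [ 0.17  0.73 -0.79  1.54  0.55  1.11  0.87]
axes [[-0.999, -0.042, 0.0], [-0.042, 0.999, 0.001], [-0.0, 0.001, -1.0]]
case 14259 ctr [0.6037 0.1035] size [107.4  98.1] yaw 2.54 waist y [-32.2  32.4] z 0.183
plan [0.6037 0.1035 0.163 ] 2.54 travel [-0.002  0.     0.746] rot [ 0.     -0.0008 -0.0007]
plan [0.4525 0.286  0.275 ] 2.3 travel [0.956 1.258 0.002] rot [ 0.     -0.0008  0.0006]
```

Request:
{"method": "play_rows", "body": {"commands": [{"travel":[0.3,0.4,0],"delta_rot":[0,0,0],"gripper":0.8},{"travel":[0.55,0.75,0],"delta_rot":[0,0,0],"gripper":0.8},{"travel":[0.75,1,0],"delta_rot":[0,0,0],"gripper":0.8},{"travel":[0.75,1,0],"delta_rot":[0,0,0],"gripper":0.8}]}}

```text
clock: 88.48
tool_pos: [0.4804, 0.2533, 0.275]
eef_rot: [-0.027, 1.0, 0.001, -0.003]
contact_force: [1.5, 0.4, -0.4]
opening: 0.9
```

Request:
{"method": "play_rows", "body": {"commands": [{"travel":[0.206,0.258,0.2],"delta_rot":[0,0,0],"gripper":0.8},{"travel":[0.206,0.258,0.5],"delta_rot":[0,0,0],"gripper":0.8},{"travel":[0.206,0.258,0.8],"delta_rot":[0,0,0],"gripper":0.8},{"travel":[0.206,0.258,0.8],"delta_rot":[0,0,0],"gripper":0.8},{"travel":[0.206,0.258,0.8],"delta_rot":[0,0,0],"gripper":0.8},{"travel":[0.206,0.258,0.8],"delta_rot":[0,0,0],"gripper":0.8}]}}

```text
clock: 89.22
tool_pos: [0.4535, 0.287, 0.1575]
eef_rot: [-0.021, 1.0, 0.001, 0.0]
contact_force: [-0.1, 0.0, 1.4]
opening: 0.893
```

```bash
python3 m.py
```

```text
t 89.22 tcp [0.4535 0.287  0.1575] F [-0.1  0.   1.4] op 0.893 q [-0.26  0.77 -0.67  1.9   0.7   0.72  0.28]
axes [[-0.999, -0.042, 0.0], [-0.042, 0.999, 0.003], [-0.0, 0.003, -1.0]]
case 12181 ctr [0.4525 0.2869] size [107.3  98.1] yaw 2.3 waist y [-32.   32.6] z 0.041
plan [0.4525 0.2869 0.021 ] 2.3 travel [ 0.006 -0.003  0.91 ] rot [0.0008 0.0001 0.0005]
```

Request:
{"method": "play_rows", "body": {"commands": [{"travel":[0.005,-0.002,0.25],"delta_rot":[0,0,0],"gripper":0.8},{"travel":[0.005,-0.002,0.5],"delta_rot":[0,0,0],"gripper":0.8},{"travel":[0.005,-0.002,0.75],"delta_rot":[0,0,0],"gripper":0.8},{"travel":[0.005,-0.002,0.91],"delta_rot":[0,0,0],"gripper":0.8},{"travel":[0.005,-0.002,0.91],"delta_rot":[0,0,0],"gripper":0.8},{"travel":[0.005,-0.002,0.91],"delta_rot":[0,0,0],"gripper":0.8},{"travel":[0.005,-0.002,0.91],"delta_rot":[0,0,0],"gripper":0.5},{"travel":[0.005,-0.002,0.91],"delta_rot":[0,0,0],"gripper":0.3},{"travel":[0.005,-0.002,0.91],"delta_rot":[0,0,0],"gripper":0.3},{"travel":[0.005,-0.002,0.91],"delta_rot":[0,0,0],"gripper":0.3},{"travel":[0.005,-0.002,0.8],"delta_rot":[0,0,0],"gripper":0.3},{"travel":[0.005,-0.002,0.6],"delta_rot":[0,0,0],"gripper":0.3}]}}

```text
clock: 90.78
tool_pos: [0.4508, 0.2854, 0.0665]
eef_rot: [-0.021, 1.0, -0.001, -0.002]
contact_force: [0.0, 0.9, -2.1]
opening: 0.744
```

Request:
{"method": "play_rows", "body": {"commands": [{"travel":[0,0,-0.25],"delta_rot":[0,0,0],"gripper":0.3},{"travel":[0,0,-0.5],"delta_rot":[0,0,0],"gripper":0.3},{"travel":[0,0,-0.75],"delta_rot":[0,0,0],"gripper":0.3},{"travel":[0,0,-1],"delta_rot":[0,0,0],"gripper":0.3}]}}

```text
clock: 91.28
tool_pos: [0.4512, 0.2853, 0.2179]
eef_rot: [-0.021, 1.0, 0.0, -0.001]
contact_force: [1.0, 0.2, -3.4]
opening: 0.744
```

Request:
{"method": "play_rows", "body": {"commands": [{"travel":[0,0,-0.2],"delta_rot":[0,0,0],"gripper":0.3},{"travel":[-0.05,-0.07,-0.36],"delta_rot":[0,0,0],"gripper":0.3},{"travel":[-0.16,-0.22,-0.36],"delta_rot":[0,0,0],"gripper":0.3},{"travel":[-0.3,-0.4,-0.36],"delta_rot":[0,0,0],"gripper":0.3},{"travel":[-0.44,-0.59,-0.36],"delta_rot":[0,0,0],"gripper":0.3},{"travel":[-0.58,-0.77,-0.36],"delta_rot":[0,0,0],"gripper":0.3},{"travel":[-0.7,-0.94,-0.36],"delta_rot":[0,0,0],"gripper":0.3}]}}

```text
clock: 92.15
tool_pos: [0.5626, 0.148, 0.2702]
eef_rot: [-0.021, 1.0, 0.0, -0.002]
contact_force: [-0.0, 1.0, -2.3]
opening: 0.748
```

Request:
{"method": "play_rows", "body": {"commands": [{"travel":[-0.1,-0.13,0],"delta_rot":[0,0,0],"gripper":0.3},{"travel":[-0.2,-0.25,0],"delta_rot":[0,0,0],"gripper":0.3},{"travel":[-0.256,-0.323,0],"delta_rot":[0,0,0],"gripper":0.3},{"travel":[-0.256,-0.323,0],"delta_rot":[0,0,0],"gripper":0.3},{"travel":[-0.256,-0.323,0.05],"delta_rot":[0,0,0],"gripper":0.3},{"travel":[-0.256,-0.323,0.15],"delta_rot":[0,0,0],"gripper":0.3},{"travel":[-0.256,-0.323,0.25],"delta_rot":[0,0,0],"gripper":0.3},{"travel":[-0.256,-0.323,0.35],"delta_rot":[0,0,0],"gripper":0.3},{"travel":[-0.256,-0.323,0.35],"delta_rot":[0,0,0],"gripper":0.3},{"travel":[-0.256,-0.323,0.35],"delta_rot":[0,0,0],"gripper":0.3}]}}

```text
clock: 93.4
tool_pos: [0.6033, 0.1032, 0.2173]
eef_rot: [-0.021, 1.0, 0.001, -0.001]
contact_force: [-0.2, 0.5, -2.0]
opening: 0.746
```

```bash
python3 m.py .237
```

```text
t 93.4 tcp [0.6033 0.1032 0.2173] F [-0.2  0.5 -2. ] op 0.746 q [ 0.16  0.79 -0.76  1.61  0.62  1.    0.82]
axes [[-0.999, -0.042, -0.002], [-0.042, 0.999, 0.001], [0.002, 0.001, -1.0]]
case 34198 ctr [0.6037 0.1023] size [107.6  99.4] yaw 2.36 waist y [-32.  33.] z 0.2375
plan [0.6037 0.1023 0.218 ] 2.36 travel [-0.001 -0.006 -0.003] rot [ 0.0005 -0.0003  0.0004]
```

Request:
{"method": "play_rows", "body": {"commands": [{"travel":[0,0.006,0.03],"delta_rot":[0,0,0],"gripper":0.3},{"travel":[0,0.006,0.065],"delta_rot":[0,0,0],"gripper":0.3},{"travel":[0,0.006,0.096],"delta_rot":[0,0,0],"gripper":0.3},{"travel":[0,0.006,0.096],"delta_rot":[0,0,0],"gripper":0.3},{"travel":[0,0.006,0.096],"delta_rot":[0,0,0],"gripper":0.3},{"travel":[0,0.006,0.096],"delta_rot":[0,0,0],"gripper":0.7},{"travel":[0,0.006,0.096],"delta_rot":[0,0,0],"gripper":0.8},{"travel":[0,0.006,0.096],"delta_rot":[0,0,0],"gripper":0.8},{"travel":[0,0.006,-0.2],"delta_rot":[0,0,0],"gripper":0.8},{"travel":[0,0.006,-0.55],"delta_rot":[0,0,0],"gripper":0.8},{"travel":[0,0.006,-0.85],"delta_rot":[0,0,0],"gripper":0.8},{"travel":[0,0.006,-0.85],"delta_rot":[0,0,0],"gripper":0.8}]}}

```text
clock: 94.95
tool_pos: [0.605, 0.1052, 0.3486]
eef_rot: [-0.021, 1.0, 0.002, 0.003]
contact_force: [0.1, 0.5, -0.3]
opening: 0.902
```

```bash
python3 m.py .222; python3 n.py
python3 - <<'E'
from k import *
s=snap('top','g_top');cases(s,'top');w=cloud(s)
for l in ['diskette','cleaning_disk','hex_key','screwdriver','spray_bottle','tape_roll','tin','pliers']:
    for o in viewer.outline_of('top',l)[:1]: print(l,round(o['conf'],2),np.nanmedian(w[o['pixels']],0).round(3))
Z=w[...,2];q=(w[...,:2]-np.array([.6117,-.0562]))*1000;rr=np.hypot(q[...,0],q[...,1]);m=(rr<60)&(Z>.066)&(Z<.074)&(rr>29);print('ring band z',m.sum(),np.median(Z[m]))
m=(Z>.185)&(Z<.23)&(abs(w[...,0]-.575)<.06)&(abs(w[...,1]+.333)<.08);print('bars',m.sum(),w[m].mean(0).round(4))
E
```

```text
t 94.95 tcp [0.605  0.1052 0.3486] F [ 0.1  0.5 -0.3] op 0.902 q [ 0.19  0.66 -0.83  1.43  0.49  1.26  0.93]
axes [[-0.999, -0.042, 0.005], [-0.042, 0.999, 0.004], [-0.006, 0.003, -1.0]]
case 11488 ctr [0.6035 0.1033] size [107.9  98.1] yaw 2.26 waist y [-32.1  32.6] z 0.223
plan [0.6035 0.1033 0.203 ] 2.26 travel [ 0.004 -0.008  0.954] rot [0.0005 0.0005 0.0009]
t 95.0 tcp [0.6039 0.1042 0.3461] F [-0.1  1.1 -0.9] op 0.899 q [ 0.19  0.66 -0.82  1.44  0.49  1.25  0.93]
axes [[-0.999, -0.042, 0.001], [-0.042, 0.999, 0.002], [-0.001, 0.002, -1.0]]
scene layer 1 297 U 2/97% [-43.   31.9  54.4] V [-36.5  42.7  53.5] Vface slope dV/dU 0.002 Uface dU/dV -0.008
scene layer 2 333 U 2/97% [-45.1  33.5  53.5] V [-37.8  42.1  52.6] Vface slope dV/dU -0.004 Uface dU/dV -0.002
scene layer 3 359 U 2/97% [-44.4  32.1  54. ] V [-40.3  42.7  53. ] Vface slope dV/dU 0.005 Uface dU/dV 0.002
scene layer 4 416 U 2/97% [-43.8  21.   53.5] V [-41.8  38.6  52.2] Vface slope dV/dU 0.005 Uface dU/dV -0.002
top surf U,V [-50.5  51.9] [-40.7  48.3]
top layer 3 21 U 2/97% [-54.6 -53.5 -52.8] V [-49.2 -32.7  37.8] Vface slope dV/dU 6.448 Uface dU/dV 0.001
top layer 4 123 U 2/97% [-54.5 -16.   14.4] V [-46.4  37.   45.9] Vface slope dV/dU 0.005 Uface dU/dV 0.065
t 95.1 tcp [0.6029 0.1032 0.3436] F [ 0.1  0.2 -0.7] op 0.899 q [ 0.19  0.67 -0.82  1.44  0.49  1.25  0.93]
axes [[-0.999, -0.042, -0.004], [-0.042, 0.999, -0.0], [0.004, -0.0, -1.0]]
top 154 ctr [ 744.7 -234.5] size [47.5 35. ] ang 59.3 z 0.103
top 766 ctr [584.7 101.1] size [70.5 96.7] ang 1.5 z 0.223
diskette 0.85 [0.724 0.294 0.006]
hex_key 0.36 [ 0.576 -0.338  0.129]
screwdriver 0.68 [0.587 0.419 0.023]
spray_bottle 0.66 [ 0.744 -0.233  0.099]
tape_roll 0.71 [0.551 0.097 0.085]
tin 0.62 [ 0.693 -0.304  0.069]
pliers 0.6 [ 0.576 -0.336  0.137]
ring band z 0 nan
bars 161 [ 0.5757 -0.3307  0.204 ]
  return _methods._mean(a, axis=axis, dtype=dtype,
  ret = ret.dtype.type(ret / rcount)
```

```bash
python3 -c "
from h import *
s=snap('scene');w=cloud(s);Z=w[...,2]
q=(w[...,:2]-np.array([.6117,-.0562]))*1000;rr=np.hypot(q[...,0],q[...,1]);m=(rr<37)&(rr>30.5)&(Z>.06)&(Z<.09);print('ring band z',m.sum(),np.percentile(Z[m],[10,50,90]).round(4))
print(r.finish_job())"
```

```text
ring band z 39 [0.0612 0.0669 0.0777]
the job is handed in; nothing more can be done
None
```

The job is handed in: the snap ring is in the spindle's groove, the pliers are back in their rack, and all four green cases stand in one column on the platform.

**Ring and pliers:** I spread the ring with the pliers only, to about 0.19–0.20 rad. I lowered it over the collar and let it close in the groove; the fingers never touched it. The pliers then hung within 1 mm of where they started.

**Cases:** The second case was found about 23 mm out of line after I had stacked all four, most likely the knock you warned of. I took the top two off, put it straight and restacked. In the last check the four layers lined up with each other and with the platform to about 1 mm, and the top case was within about 0.2° of the chassis's angle.

**Checks that were weak or failed:**
- **Ring:** the final overhead check found no ring points, and the last scene-camera depth check was sparse (39 points, median height 67 mm). The ring was last seen clearly in the groove, eyes together, before I loaded the cases.
- **Bystanders:** the last automatic look misreported the hex key and tape roll and missed the cleaning disk. The earlier picture, taken before I restacked, showed all the bystanders in place. Only the diskette, screwdriver, bottle and tin were confirmed again at the end.
- **First case pick:** I gripped the first case about 5 mm off centre and the wrist briefly read about 25 N. I corrected for that when placing it.

The run took about 95 s of the 200 s allowed.

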